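# Demould resin test buttons from a gang mould

## Robot

A 6-joint arm with a two-finger parallel gripper is mounted at the origin on the work surface; the furniture and walls round the work are solid. World frame = base frame: x ahead of the robot, y to its left, z up, the work surface at z = 0. Lengths are in m, angles in rad, forces in N, time in s.
With the tool pointing down it reaches from about 0.35 to 0.775 m from the base axis. Payload 5.5 kg.
Tool frame: the origin (TCP) lies midway between the tips of the shut fingers; the grasp point (between the pads) lies 19 mm behind it; x points along the fingers, y is the direction in which the jaws open and shut, and the axes are right-handed (so a half turn about x gives the same grasp; the last joint's range is limited). The gripper opens to 85 mm and grips with 20 to 120 N. Pads are 22 mm wide; open, the fingers measure 114 mm over their backs; the gripper's body (76 mm by 85 mm) begins 54 mm behind the grasp point. The pads swing forward as they close: fully open they stand 13 mm farther back than shut.
Start: joints at [-1.272, 0.313, 0.046, 1.304, 0, 1.431], TCP at [0.244, -0.521, 0.231] pointing down, gripper open.
Joint ranges: [-2.76, 2.76], [-0.86, 1.69], [-1.03, 1.26], [-2.2, 2.34], [-1.47, 1.5], [-3.14, 3.14]. Speed limits (rad/s): [2.57, 2.57, 3.14, 3.14, 3.14, 3.14].

## Interface

Orientations are given as a unit quaternion [w, x, y, z].
In Python, from workcell import env, optics, order, models gives the robot as it stands. The module is installed in compiled form; this text tells all that it offers.
- The arm moves only by the tool servo_tool, never from a script. Its argument "moves" is a list of rows, each a list of 5 numbers: the shift along the tool's x, y, z in cm, then the turn about the tool's x in rad, then the closure, from -1 (fully open) to 1 (shut). A call has exactly 10 rows; each row shifts and turns the commanded pose from where the row before left it, along the tool's axes as they then stand; what a row does not reach is not made up. A row lasts 1/8 s, in which the tool goes at most 62.5 mm and 10.7 degrees, less where a joint would pass 70% of its speed; a pose out of reach is approached as far as the arm can. A call is refused whole if a number of a shift passes 6.25 or a number of a turn 0.188, either way. A call with a gripper value outside its range is refused whole. The fingers move at their own pace and stop on an object; "grip_force" is the grip in N (left out, the last holds). Time passes only in rows, so rows that do not move let the fingers close, or fill a call up. It gives the time, the measured TCP pose, the force and the opening at its end, in the units of the state.
- env.get_state(): the state, without advancing time (a new reading comes with each control period).
- optics.read_camera(name): name is "scene" or "top" or "wrist"; returns a dict with "pixels" (480x640x3 uint8, blue, green, red), "vertical_fov" (degrees; the focal length in pixels is half the picture's height over the tangent of half this angle, whatever the lens; pixels are square), "cx", "cy" (the principal point, pixels), "k1" (the pictures are not rectified: a ray, as slopes to the right and down, at radius r is drawn at 1 + k1 r^2 times it, then the intrinsics apply), "extrinsics" (4x4, takes a point from world to camera coordinates). Camera axes: x right, y up, looking along -z (the intrinsics and any distortion apply to the point x, -y, -z); pixel columns grow to the right and rows downward; lengths in m; the calibration is good to about 2 mm. A picture is of the moment at which its call begins. There is no depth.
- order.hand_in(): hands the job in, once; it reports no verdict.
Trained networks look in a picture, given as the dict that the camera call returned (one of the last four; its "shot" number tells which), for a name from the list of things; names that differ only in an ending like _2 or _b are one class to them, and where a whole thing is asked for, a point or a joint stands for the part that bears it (a point fixed in the world has none). Each returns a list of dicts, best first, with "conf" (0 to 1); they miss things now and then, are a little off and sometimes report something else, mostly with a low value. They report only what shows in the picture. A call takes as long as a camera call.
- models.outline_of(name, picture): "pixels" (480x640 bool, what is visible of it) and "location" ([column, row] in pixels, amid what is visible of it).
- models.pinpoint(name, picture): "location" ([column, row] in pixels: a listed point, or the origin of a listed thing).
The state is a dict: "clock": time; "joint_pos": joint angles; "qvel": joint speeds; "tau": joint torques, N m; "tcp_pos": TCP position; "orientation": TCP orientation; "wrist_force": force on the tool from outside, world axes, zero at the start; "ft_torque": the same for the moment, N m; "finger_gap": finger opening in m.
Only numpy, scipy, OpenCV 4.12 (cv2) and the standard library are available. Lean on these libraries where they do the work, as an engineer would, in place of code of your own. Each camera call takes 0.05 s, during which the arm holds its last target.

## Task

Demould the cured resin test buttons. Press one end of the aluminium mould bar against the stand's sprung carriage until the other end clears the end stop, lower the bar onto both ledges and let the carriage clamp it; with the bar clamped, drive every button down out of its bore with the drift rod, never with the fingers, then put the drift back upright in its holder and lay the empty bar flat on the bench beside the stand. Finally set the buttons flat on the white shelf board in a neat row, each in the middle of the bay with the same number as its bore had, both counted from the brass index pin, and leave the glassware, bottles and loupe around undisturbed.

Things in the scene. Friction and masses are not known exactly. Their poses are not given: they have to be found in the camera images.
- bar_mid (a point): centre of the loose aluminium mould bar, 42 mm wide (x), 180 mm long (y), 28 mm thick (z), 0.38 to 0.54 kg, lying flat on the bench at the start. Four bores, 29 mm wide, go right through along z at y = -60, -20, +20, +60 mm: bores 1 to 4. A brass index pin, 8 mm thick, 6 mm high, stands on top at y = -82 mm, next to bore 1. Grip it across the width at the middle; it may be clamped either way round
- puck_1_mid (a point): centre of button 1, a cream resin disc 28 mm in diameter and 18 mm high, 30 g (z is its axis; both faces are alike); it starts tight in bore 1 of the bar, 5 mm in from either face; driving it out takes about 8 to 18 N. Not every bore has its button (None if absent)
- puck_2_mid (a point): centre of button 2, a cream resin disc 28 mm in diameter and 18 mm high, 30 g (z is its axis; both faces are alike); it starts tight in bore 2 of the bar, 5 mm in from either face; driving it out takes about 8 to 18 N. Not every bore has its button (None if absent)
- puck_3_mid (a point): centre of button 3, a cream resin disc 28 mm in diameter and 18 mm high, 30 g (z is its axis; both faces are alike); it starts tight in bore 3 of the bar, 5 mm in from either face; driving it out takes about 8 to 18 N. Not every bore has its button (None if absent)
- puck_4_mid (a point): centre of button 4, a cream resin disc 28 mm in diameter and 18 mm high, 30 g (z is its axis; both faces are alike); it starts tight in bore 4 of the bar, 5 mm in from either face; driving it out takes about 8 to 18 N. Not every bore has its button (None if absent)
- mould_bar: the same bar, origin at the middle of its underside, axes as for bar_mid
- stand: fixed demoulding stand, origin on its underside below where the clamped bar's centre comes; z up, y along it. Floor plate 150 mm wide (x), y = -122 to 174 mm, top 10 mm up, open from both long sides. Ledges 34 mm up at y < -79 and y > 79 mm carry the bar's ends: clamped bar's centre 48 mm up, its underside 24 mm over the floor plate, where buttons driven out stand
- stop_face (a point): middle of the face of the stand's fixed end stop (stand y = -90 mm, 40 mm up; axes of the stand). The stop's top is 46 mm up. At this end and the other, steel cheeks 50 mm high, 49 mm apart, flank the bar's ends from 76 mm off the stand's centre outwards
- carriage_face (a point): middle of the flat face of the sprung carriage that presses on the bar's end (axes of the stand): at rest at stand y = +82 mm, 8 mm less than the bar needs. The face is 46 mm wide and goes from 34 to 68 mm up
- carriage (a joint): how far the sprung carriage is pushed back along the stand's +y, m: 0 at rest, at most 0.022, about 0.008 while it clamps the bar; the spring takes 3 N at rest, 7 N at 8 mm, 9 N at 14 mm. To load: push the bar 11 to 15 mm past first touch with its underside 47 to 58 mm up, then lower it onto the ledges
- drift_grip (a point): middle of the grip of the drift, a straight steel push rod, 115 mm long, 0.2 kg (z along it, up). Shaft 16 mm thick, its flat tip 93 mm below this point; a flange 30 mm wide 22 to 27 mm below it; above the flange the round grip, 24 mm thick, up to 22 mm above this point. It starts upright in its holder
- holder_mouth (a point): centre of the mouth of the hole in the fixed black holder block, 62 x 62 mm, 45 mm high: a round upright hole 22 mm wide and 38 mm deep (the tip of a drift standing in it is 38 mm below this point)
- bay_1 (a point): centre of bay 1 on the top face (8 mm up) of the fixed white shelf board, 150 x 232 mm: four bays 40 mm apart along the board's y, drawn in thin lines. Bay 1 is next to the brass index pin (6 mm high, 32 mm from bay 1's centre); a rail 10 mm higher than the board runs along its far side, 75 mm in +x from the bay centres
- bay_2 (a point): centre of bay 2 on the top face (8 mm up) of the fixed white shelf board, 150 x 232 mm: four bays 40 mm apart along the board's y, drawn in thin lines. Bay 1 is next to the brass index pin (6 mm high, 32 mm from bay 1's centre); a rail 10 mm higher than the board runs along its far side, 75 mm in +x from the bay centres
- bay_3 (a point): centre of bay 3 on the top face (8 mm up) of the fixed white shelf board, 150 x 232 mm: four bays 40 mm apart along the board's y, drawn in thin lines. Bay 1 is next to the brass index pin (6 mm high, 32 mm from bay 1's centre); a rail 10 mm higher than the board runs along its far side, 75 mm in +x from the bay centres
- bay_4 (a point): centre of bay 4 on the top face (8 mm up) of the fixed white shelf board, 150 x 232 mm: four bays 40 mm apart along the board's y, drawn in thin lines. Bay 1 is next to the brass index pin (6 mm high, 32 mm from bay 1's centre); a rail 10 mm higher than the board runs along its far side, 75 mm in +x from the bay centres
- beaker_1: small glass beaker, 51 mm wide, 62 mm high, origin at the centre of its underside; a bystander, leave it where it stands
- beaker_2: glass beaker, 66 mm wide, 78 mm high, origin at the centre of its underside; a bystander, leave it where it stands
- reagent_1: amber bottle with black cap, 43 mm wide, 88 mm high, origin at the centre of its underside; a bystander, leave it where it stands
- reagent_3: small amber bottle with black cap, 37 mm wide, 75 mm high, origin at the centre of its underside; a bystander, leave it where it stands
- loupe: black stand magnifier, 39 mm wide and high, origin at the centre of its underside; a bystander, leave it where it stands

How it is judged:
By the outcome, as a careful person would: the job done as asked, in the order asked, and still so for the second after the job is handed in, with the robot touching nothing.
Of puck_1, puck_2, puck_3, puck_4 only 2 to 4 are there at a start; the rules pass over those that are not, and their reading is None.
At some moment in a run one of puck_1, puck_2, puck_3, puck_4 may be knocked a few centimetres aside while the robot is not near it.
It also fails if it takes over 210 s, if anything falls off the work surface, if the arm or the gripper's body presses on something with over 40 N, if the wrist force passes 120 N, or if a joint passes its speed limit or range.

## Working session

There is one attempt and no reset: what is moved stays moved. The work goes in short steps, Python scripts to look and compute and a tool call to move; the robot and the scene stay as the last step left them, time stands still between calls to the robot, and variables do not carry over. Pictures are saved under pics/ and viewed, and the job is handed in when it is done.

Besides the shell and the picture viewer there is one more tool, called after "Emit:" in YAML: its name, and indented under it one key for each argument. servo_tool: Moves the arm, as the interface text tells. Its arguments: {"type":"object","properties":{"moves":{"type":"array"},"grip_force":{"type":"number"}},"required":["moves"]}

```bash
ls; mkdir -p pics; cat > h.py <<'E'
import numpy as np, cv2
from workcell import env, optics, order, models
from scipy.spatial.transform import Rotation as R
def cam(n): return optics.read_camera(n)
def K(p):
    f=240/np.tan(np.radians(p["vertical_fov"])/2); return f
def ray(p,uv):
    f=K(p); x=(uv[0]-p["cx"])/f; y=(uv[1]-p["cy"])/f
    rd=np.hypot(x,y); r=rd
    for _ in range(30): r=rd/(1+p["k1"]*r*r)
    s=r/rd if rd>0 else 1
    d=np.array([x*s,-y*s,-1.])
    E=np.array(p["extrinsics"]); Rm=E[:3,:3]; o=-Rm.T@E[:3,3]
    return o,Rm.T@d
def onz(p,uv,z):
    o,d=ray(p,uv); return o+d*(z-o[2])/d[2]
def proj(p,P):
    E=np.array(p["extrinsics"]); c=E[:3,:3]@np.array(P)+E[:3,3]
    x=c[0]/-c[2]; y=-c[1]/-c[2]; r2=x*x+y*y; k=1+p["k1"]*r2; f=K(p)
    return np.array([p["cx"]+f*x*k,p["cy"]+f*y*k])
def tri(obs):
    A=np.zeros((3,3));b=np.zeros(3)
    for p,uv in obs:
        o,d=ray(p,uv); d=d/np.linalg.norm(d); M=np.eye(3)-np.outer(d,d); A+=M;b+=M@o
    return np.linalg.solve(A,b)
def save(p,n): cv2.imwrite(f"pics/{n}.png",p["pixels"])
def Rm(q): return R.from_quat([q[1],q[2],q[3],q[0]]).as_matrix()
def st():
    s=env.get_state(); print("t",round(s["clock"],2),"tcp",np.round(s["tcp_pos"],4),"gap",round(float(s["finger_gap"]),4),"F",np.round(s["wrist_force"],1))
    print("q",np.round(s["joint_pos"],3)); print(np.round(Rm(s["orientation"]),3)); return s
E
python3 - <<'E'
from h import *
st()
for n in("scene","top","wrist"):
    p=cam(n); save(p,n+"0"); print(n,p["vertical_fov"],p["cx"],p["cy"],p["k1"]); E=np.array(p["extrinsics"]); print(np.round(-E[:3,:3].T@E[:3,3],3))
E
```

```text
pics
t 0.0 tcp [ 0.2441 -0.52    0.2304] gap 0.0852 F [ 0.2 -0.8  0.1]
q [-1.272  0.314  0.045  1.304  0.     1.431]
[[-0.001  0.425 -0.905]
 [ 0.002 -0.905 -0.425]
 [-1.    -0.002 -0.   ]]
scene 44.235911491187764 312.3745953350622 238.33110913821068 -0.014369315890531633
[1.554 0.382 0.656]
top 45.75372740469475 329.6690662431394 241.26889880094944 0.008600465700580786
[ 0.314 -0.041  1.346]
wrist 67.30042437455194 321.7410837545723 239.57540603473865 -0.051829274707143845
[ 0.318 -0.486  0.374]
```

View pics/top0.png

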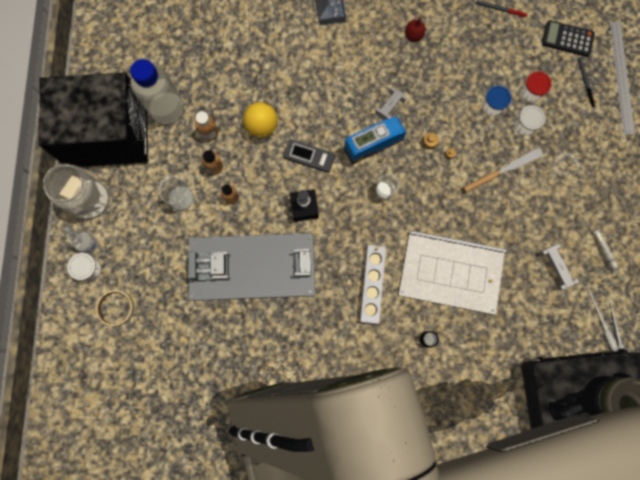

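View pics/scene0.png

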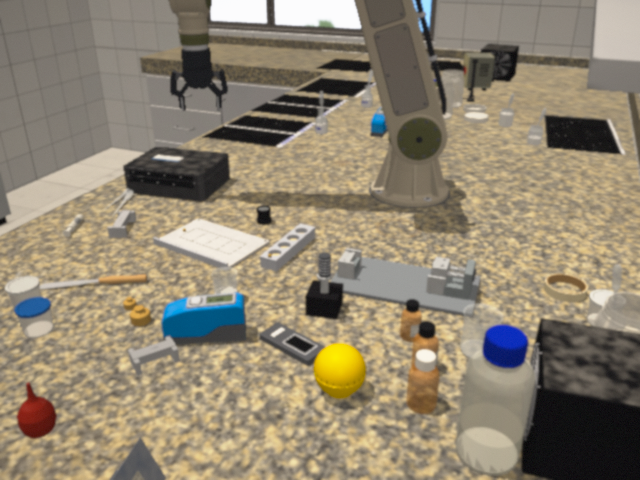

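```bash
python3 - <<'E'
from h import *
names=["bar_mid","puck_1_mid","mould_bar","stand","stop_face","carriage_face","drift_grip","holder_mouth","bay_1","bay_2","bay_3","bay_4","beaker_1","beaker_2","reagent_1","reagent_3","loupe"]
ps=[cam("top"),cam("scene")]
for n in names:
    for p,c in zip(ps,("top","scene")):
        r=models.pinpoint(n,p)
        print(n,c,[(np.round(x["location"],1).tolist(),round(x["conf"],2)) for x in r[:4]])
E
```

```text
bar_mid top [([371.0, 283.7], 0.6)]
bar_mid scene [([285.3, 247.3], 0.55)]
puck_1_mid top [([376.9, 256.5], 0.6), ([298.4, 260.6], 0.57), ([371.0, 286.0], 0.4)]
puck_1_mid scene []
mould_bar top [([373.4, 286.4], 0.9)]
mould_bar scene [([290.6, 249.9], 0.86)]
stand top [([265.2, 266.1], 0.88), ([385.5, 188.4], 0.53)]
stand scene [([392.3, 281.6], 0.64), ([427.4, 365.9], 0.23)]
stop_face top [([298.9, 262.8], 0.58), ([373.4, 286.0], 0.45), ([304.2, 194.7], 0.24)]
stop_face scene [([353.9, 260.6], 0.89)]
carriage_face top [([225.7, 265.9], 0.52)]
carriage_face scene [([430.4, 271.2], 0.82)]
drift_grip top [([371.7, 291.9], 0.57)]
drift_grip scene [([323.7, 265.1], 0.94)]
holder_mouth top [([305.9, 201.3], 0.7)]
holder_mouth scene [([328.1, 286.6], 0.91)]
bay_1 top [([425.5, 266.6], 0.96), ([458.1, 278.8], 0.87), ([479.7, 279.1], 0.67), ([442.0, 272.3], 0.56)]
bay_1 scene [([214.5, 239.7], 0.91), ([193.4, 231.1], 0.78), ([229.5, 245.6], 0.64), ([204.5, 236.4], 0.62)]
bay_2 top [([425.5, 266.6], 0.96), ([458.1, 278.8], 0.87), ([479.7, 279.1], 0.67), ([442.0, 272.3], 0.56)]
bay_2 scene [(
[... 572 characters left out ...]
, 199.3], 0.76), ([478.8, 279.5], 0.36)]
beaker_1 scene [([225.6, 299.7], 0.97), ([480.8, 352.7], 0.55)]
beaker_2 top [([385.2, 188.5], 0.94), ([179.5, 199.3], 0.76), ([478.8, 279.5], 0.36)]
beaker_2 scene [([225.6, 299.7], 0.97), ([480.8, 352.7], 0.55)]
reagent_1 top [([218.0, 169.6], 0.78), ([428.2, 268.2], 0.66), ([231.5, 196.9], 0.6)]
reagent_1 scene [([408.2, 339.2], 0.82), ([424.0, 366.0], 0.71), ([228.8, 299.8], 0.61)]
reagent_3 top [([218.0, 169.6], 0.78), ([428.2, 268.2], 0.66), ([231.5, 196.9], 0.6)]
reagent_3 scene [([408.2, 339.2], 0.82), ([424.0, 366.0], 0.71), ([228.8, 299.8], 0.61)]
loupe top [([427.4, 336.9], 0.77)]
loupe scene [([263.4, 222.2], 0.67), ([351.8, 260.3], 0.67)]
```

```bash
python3 - <<'E'
from h import *
p=cam("top"); c=p["pixels"][180:350,180:520]; 
cv2.imwrite("pics/topz.png",cv2.resize(c,None,fx=2.35,fy=2.35,interpolation=cv2.INTER_CUBIC))
q=cam("scene"); c=q["pixels"][200:340,140:500]; 
cv2.imwrite("pics/scz.png",cv2.resize(c,None,fx=2.2,fy=2.2,interpolation=cv2.INTER_CUBIC))
for n,uv,z in [("barA",(375,250),.028),("barB",(371,318),.028),("stand",(265.2,266),.0),("stop",(298.9,262.8),.04),("car",(225.7,265.9),.05),("hold",(305.9,201.3),.045),("b1",(479.7,279.1),.008),("b4",(425.5,266.6),.008),("beaker1",(385,188),.0),("beaker2",(179.5,199.3),.0),("loupe",(427.4,337),0),("r",(218,169.6),0),("r3",(231.5,197),0)]:
    print(n,np.round(onz(p,uv,z),4))
for n,a,b in [("drift",(305.9,198),(323.7,265.1)),("stop",(298.9,262.8),(353.9,260.6)),("car",(225.7,265.9),(430.4,271.2)),("hold",(305.9,201.3),(328.1,286.6))]:
    print(n,np.round(tri([(p,a),(q,b)]),4))
E
```

```text
barA [ 0.5472 -0.1637  0.028 ]
barB [ 0.388  -0.1555  0.028 ]
stand [0.507  0.0956 0.    ]
stop [0.5106 0.0139 0.04  ]
car [0.4979 0.181  0.05  ]
hold [0.6568 0.0018 0.045 ]
b1 [ 0.4866 -0.4148  0.008 ]
b4 [ 0.5135 -0.2862  0.008 ]
beaker1 [ 0.7073 -0.1899  0.    ]
beaker2 [0.6657 0.3105 0.    ]
loupe [ 0.3484 -0.2904  0.    ]
r [0.7434 0.2216 0.    ]
r3 [0.6748 0.1848 0.    ]
drift [0.6494 0.0037 0.0976]
stop [0.51   0.0166 0.0382]
car [0.4989 0.1821 0.0434]
hold [0.6519 0.0092 0.0527]
```

View pics/topz.png

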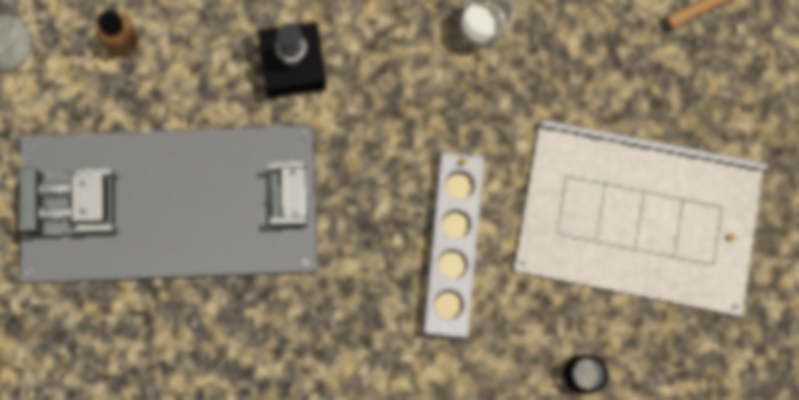

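View pics/scz.png

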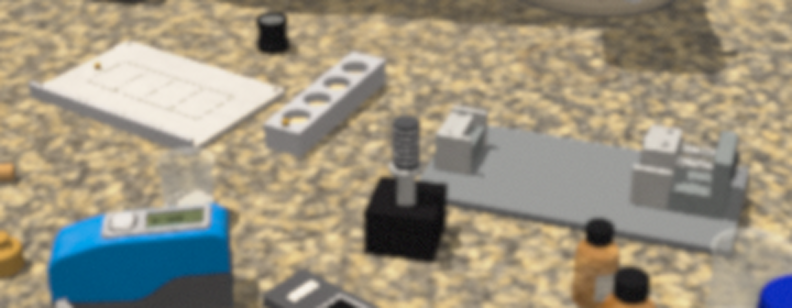

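View pics/wrist0.png

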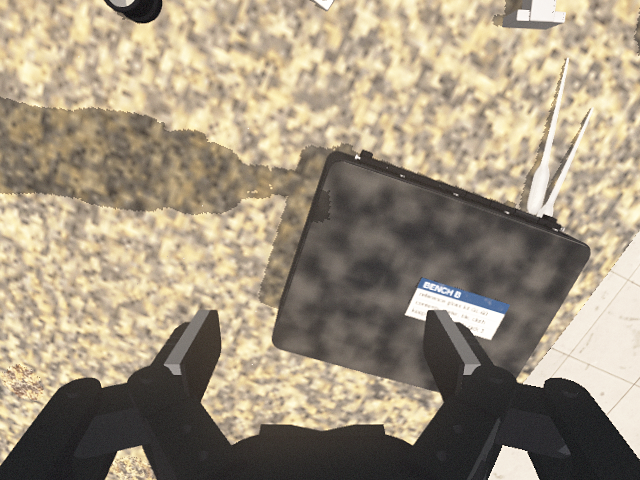

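```bash
python3 - <<'E'
from h import *
p=cam("wrist"); E=np.array(p["extrinsics"]); print(np.round(E,3))
s=st(); print(np.round(Rm(s["orientation"]).T@(-E[:3,:3].T@E[:3,3]-s["tcp_pos"]),4), np.round(Rm(s["orientation"]).T@E[:3,:3].T,3))
E
```

```text
[[ 0.424 -0.906 -0.    -0.575]
 [ 0.857  0.402 -0.323  0.044]
 [ 0.292  0.137  0.946 -0.381]
 [ 0.     0.     0.     1.   ]]
t 2.1 tcp [ 0.2443 -0.5206  0.2313] gap 0.0852 F [ 0.4 -0.7  0.4]
q [-1.272  0.313  0.046  1.304 -0.     1.431]
[[ 0.     0.425 -0.905]
 [-0.    -0.905 -0.425]
 [-1.     0.     0.   ]]
[-0.1431  0.0003 -0.081 ] [[ 0.     0.323 -0.946]
 [ 1.     0.     0.001]
 [ 0.001 -0.946 -0.323]]
```

```bash
cat >> h.py <<'E'
def plan(x,y,z,phi=None,n=None,state=None):
    """print tool-axis rows to go from measured pose (upright tool assumed) to target; n rows"""
    s=state or env.get_state(); T=Rm(s["orientation"]); ph0=np.arctan2(T[1,1],T[0,1])
    if phi is None: phi=ph0
    d=np.array([x,y,z])-s["tcp_pos"]; dphi=(phi-ph0+np.pi)%(2*np.pi)-np.pi
    N=n or int(max(np.ceil(np.abs(d).max()/0.06),np.ceil(abs(dphi)/0.18),1))
    print("tcp",np.round(s["tcp_pos"],4),"phi0",round(ph0,4),"t",round(s["clock"],2),"gap",round(float(s["finger_gap"]),4),"F",np.round(s["wrist_force"],1))
    print("d world mm",np.round(d*1e3,1),"dphi",round(dphi,4),"rows",N)
    ph=ph0
    for i in range(N):
        c,sn=np.cos(ph),np.sin(ph)
        ax=np.array([[0,0,-1],[c,sn,0],[sn,-c,0]])
        print([round(float(v),2) for v in ax@d/N*100]+[round(-dphi/N,3)])
        ph+=dphi/N
E
python3 - <<'E'
from h import *
plan(.46,-.25,.25,-1.62)
E
```

```text
tcp [ 0.2443 -0.5206  0.2313] phi0 -1.132 t 2.1 gap 0.0852 F [ 0.4 -0.7  0.4]
d world mm [215.7 270.6  18.7] dphi -0.488 rows 5
[-0.37, -3.07, -6.2, np.float64(0.098)]
[-0.37, -3.66, -5.88, np.float64(0.098)]
[-0.37, -4.21, -5.49, np.float64(0.098)]
[-0.37, -4.73, -5.06, np.float64(0.098)]
[-0.37, -5.2, -4.57, np.float64(0.098)]
```

```bash
sed -i 's|np.abs(d).max()/0.06|np.linalg.norm(d)/0.05|; s|\[round(-dphi/N,3)\]|[round(float(-dphi/N),3)]|; s|abs(dphi)/0.18|abs(dphi)/0.15|' h.py
python3 - <<'E'
from h import *
plan(.46,-.25,.25,-1.62,n=9)
E
```

```text
tcp [ 0.2443 -0.5206  0.2313] phi0 -1.132 t 2.1 gap 0.0852 F [ 0.4 -0.7  0.4]
d world mm [215.7 270.6  18.7] dphi -0.488 rows 9
[-0.21, -1.7, -3.45, 0.054]
[-0.21, -1.89, -3.35, 0.054]
[-0.21, -2.07, -3.24, 0.054]
[-0.21, -2.24, -3.13, 0.054]
[-0.21, -2.41, -3.0, 0.054]
[-0.21, -2.56, -2.86, 0.054]
[-0.21, -2.72, -2.72, 0.054]
[-0.21, -2.86, -2.57, 0.054]
[-0.21, -2.99, -2.41, 0.054]
```

Emit:
servo_tool:
  moves:
    - [-0.2,-1.7,-3.45,0.054,-1]
    - [-0.2,-1.9,-3.35,0.054,-1]
    - [-0.2,-2.05,-3.25,0.054,-1]
    - [-0.2,-2.25,-3.15,0.054,-1]
    - [-0.2,-2.4,-3.0,0.054,-1]
    - [-0.2,-2.55,-2.85,0.054,-1]
    - [-0.2,-2.7,-2.7,0.054,-1]
    - [-0.2,-2.85,-2.55,0.054,-1]
    - [-0.2,-3.0,-2.4,0.054,-1]
    - [0,0,0,0,-1]

```text
clock: 3.35
tcp_pos: [0.4607, -0.2483, 0.2495]
orientation: [-0.015, 0.707, -0.015, -0.707]
wrist_force: [-0.4, -0.5, -0.2]
finger_gap: 0.0853
```

```bash
python3 - <<'E'
from h import *
st(); p=cam("wrist"); save(p,"w1")
for n in ["bar_mid","puck_1_mid","mould_bar","bay_1","loupe"]:
    r=models.pinpoint(n,p)
    z={"bar_mid":.014,"puck_1_mid":.014,"mould_bar":0,"bay_1":.008,"loupe":0}[n]
    for x in r[:5]: print(n,np.round(x["location"],1),round(x["conf"],2),np.round(onz(p,x["location"],z),4))
E
```

```text
t 3.35 tcp [ 0.4607 -0.2483  0.2495] gap 0.0853 F [-0.4 -0.5 -0.2]
q [-0.648  0.207 -0.05   1.313  0.     2.537]
[[ 0.001 -0.043 -0.999]
 [-0.    -0.999  0.043]
 [-1.     0.    -0.001]]
bar_mid [237.3 195.8] 0.7 [ 0.4664 -0.1594  0.014 ]
puck_1_mid [238.1 139.6] 0.67 [ 0.5244 -0.1669  0.014 ]
mould_bar [236.7 195.1] 0.71 [ 0.4644 -0.1554  0.    ]
bay_1 [431.1 162.2] 0.97 [ 0.4922 -0.3667  0.008 ]
bay_1 [395.9 157.3] 0.94 [ 0.4988 -0.3292  0.008 ]
bay_1 [359.2 153. ] 0.65 [ 0.5047 -0.2907  0.008 ]
bay_1 [472.  164.4] 0.61 [ 0.4883 -0.4107  0.008 ]
loupe [237.1 179.1] 0.71 [ 0.482  -0.1579  0.    ]
loupe [356.8 289.8] 0.7 [ 0.3422 -0.2868  0.    ]
loupe [239.7 137.3] 0.33 [ 0.526  -0.1657  0.    ]
```

View pics/w1.png

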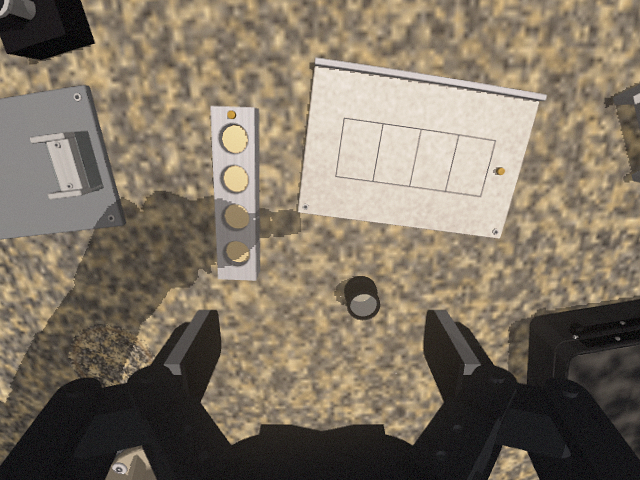

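```bash
python3 - <<'E'
from h import *
p=cam("wrist")
c=np.array([onz(p,u,.028)[:2] for u in [(211,107),(254,108),(257,280),(219,279)]]); print(np.round(c,4), c.mean(0))
print(np.linalg.norm(c-np.roll(c,1,0),axis=1)); d=(c[0]+c[1]-c[2]-c[3])/2; print("bar -y dir angle",np.arctan2(d[1],d[0]))
b=np.array([onz(p,u,.008)[:2] for u in [(344,118),(495,141),(485,196),(336,178)]]); print(np.round(b,4)); print(np.linalg.norm(b-np.roll(b,1,0),axis=1)); d=(b[1]+b[2]-b[0]-b[3])/2; print(np.arctan2(d[1],d[0]),b.mean(0))
cv2.imwrite("pics/w1z.png",cv2.resize(p["pixels"][95:295,190:290],None,fx=3,fy=3,interpolation=cv2.INTER_CUBIC))
plan(.4664,-.1594,.06,-1.6)
E
```

```text
[[ 0.5553 -0.1506]
 [ 0.552  -0.1918]
 [ 0.372  -0.1757]
 [ 0.3752 -0.1333]] [ 0.46362469 -0.16285503]
[0.18096466 0.04139048 0.18072336 0.04249112]
bar -y dir angle -0.0922037512417771
[[ 0.5383 -0.2787]
 [ 0.509  -0.436 ]
 [ 0.4506 -0.4305]
 [ 0.4776 -0.2683]]
[0.06157082 0.16004943 0.05862374 0.16449726]
-1.745183901918019 [ 0.49388979 -0.35337159]
tcp [ 0.4589 -0.2509  0.2492] phi0 -1.6194 t 3.7 gap 0.0851 F [0.3 0.  0.2]
d world mm [   7.5   91.5 -189.2] dphi 0.0194 rows 5
[3.78, -1.84, -0.06, -0.004]
[3.78, -1.84, -0.07, -0.004]
[3.78, -1.83, -0.07, -0.004]
[3.78, -1.83, -0.08, -0.004]
[3.78, -1.83, -0.09, -0.004]
```

View pics/w1z.png

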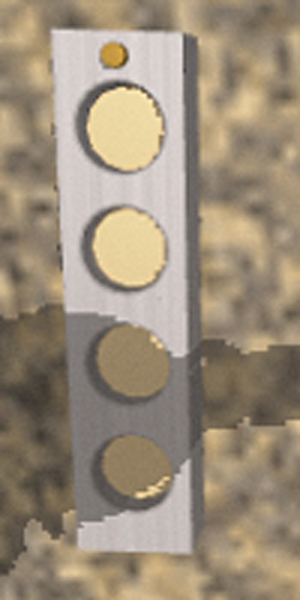

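```bash
python3 - <<'E'
from h import *
T=[];B=[]
for i in range(5):
    p=cam("wrist"); s=env.get_state(); T.append(s["tcp_pos"]); 
    c=np.array([onz(p,u,.028)[:2] for u in [(207.3,105),(251,106),(254,279),(216,279)]]); B.append(c.mean(0))
print(np.round(T,4)); print(np.round(B,4))
d=(c[0]+c[1]-c[2]-c[3])/2; print("bar -y dir angle",np.arctan2(d[1],d[0]), np.linalg.norm(c-np.roll(c,1,0),axis=1))
E
```

```text
[[ 0.459  -0.2508  0.2492]
 [ 0.459  -0.2508  0.2493]
 [ 0.4591 -0.2506  0.2493]
 [ 0.4592 -0.2505  0.2493]
 [ 0.4592 -0.2504  0.2493]]
[[ 0.465  -0.1597]
 [ 0.4651 -0.1596]
 [ 0.4652 -0.1595]
 [ 0.4652 -0.1594]
 [ 0.4653 -0.1593]]
bar -y dir angle -0.0925840992323975 [0.18286683 0.04203994 0.18139585 0.04258519]
```

Emit:
servo_tool:
  moves:
    - [3.5,-1.52,-0.03,0.007,-1]
    - [3.5,-1.52,-0.03,0.007,-1]
    - [3.5,-1.52,-0.04,0.007,-1]
    - [3.5,-1.52,-0.04,0.007,-1]
    - [3.5,-1.52,-0.05,0.007,-1]
    - [3.5,-1.51,-0.05,0.007,-1]
    - [0,0,0,0,-1]
    - [0,0,0,0,-1]
    - [0,0,0,0,-1]
    - [0,0,0,0,-1]
  grip_force: 80

```text
clock: 5.2
tcp_pos: [0.4687, -0.1603, 0.0405]
orientation: [-0.031, 0.707, -0.032, -0.706]
wrist_force: [-0.6, 0.0, -0.6]
finger_gap: 0.0856
```

```bash
python3 - <<'E'
from h import *
p=cam("wrist"); save(p,"w2"); plan(.465,-.1595,.004,-1.663)
E
```

```text
tcp [ 0.4684 -0.1602  0.0403] phi0 -1.6606 t 5.25 gap 0.0853 F [-0.7  0.3 -0.5]
d world mm [ -3.4   0.7 -36.3] dphi -0.0024 rows 1
[3.63, -0.03, 0.35, 0.002]
```

View pics/w2.png

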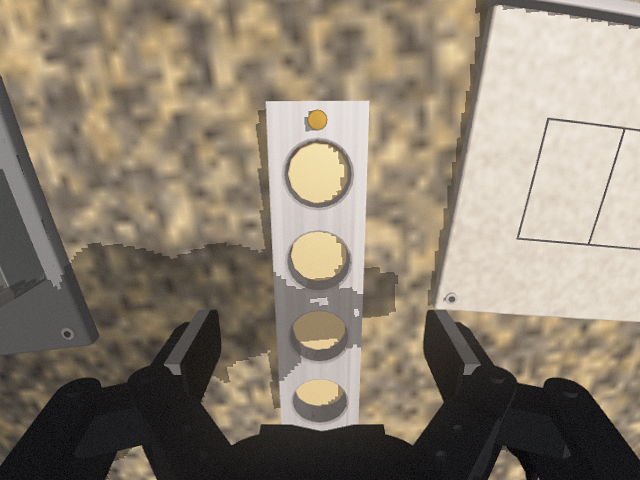

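Emit:
servo_tool:
  moves:
    - [1.8,0,0.17,0,-1]
    - [1.8,0,0.17,0.002,-1]
    - [0,0,0,0,-1]
    - [0,0,0,0,-1]
    - [0,0,0,0,1]
    - [0,0,0,0,1]
    - [0,0,0,0,1]
    - [0,0,0,0,1]
    - [0,0,0,0,1]
    - [0,0,0,0,1]
  grip_force: 90

```text
clock: 6.5
tcp_pos: [0.4649, -0.1591, 0.0036]
orientation: [-0.032, 0.707, -0.032, -0.706]
wrist_force: [0.5, 1.8, 5.9]
finger_gap: 0.0405
```

```bash
python3 - <<'E'
from h import *
p=cam("wrist"); save(p,"w3"); st(); plan(.465,-.1595,.10,-1.663)
E
```

```text
t 6.55 tcp [ 0.4649 -0.1591  0.0036] gap 0.0403 F [0.3 1.3 5.5]
q [-0.494  0.348 -0.519  0.703  0.     2.739]
[[ 0.001 -0.091 -0.996]
 [-0.    -0.996  0.091]
 [-1.     0.    -0.001]]
tcp [ 0.4649 -0.1591  0.0036] phi0 -1.6618 t 6.55 gap 0.0403 F [0.3 1.3 5.5]
d world mm [ 0.1 -0.4 96.4] dphi -0.0012 rows 2
[-4.82, 0.02, -0.01, 0.001]
[-4.82, 0.02, -0.01, 0.001]
```

View pics/w3.png

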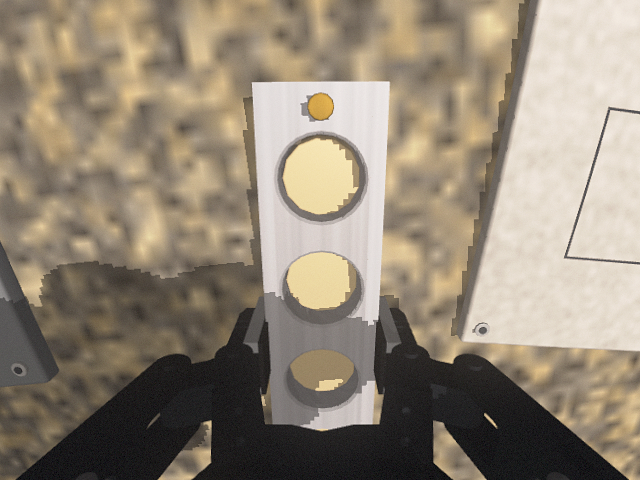

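```bash
python3 - <<'E'
from h import *
p=cam("wrist"); s=env.get_state()
for uv in [(253,82),(389,82),(321,106)]:
    z=.028 if uv[1]<100 else .034
    print(np.round(Rm(s["orientation"]).T@(onz(p,uv,z)-s["tcp_pos"]),4))
E
```

```text
[-0.0243 -0.0197 -0.0919]
[-0.0243  0.0219 -0.0919]
[-0.0303  0.0011 -0.0847]
```

```bash
python3 - <<'E'
from h import *
s=env.get_state(); s=dict(s); t=np.array(s["tcp_pos"]).copy(); t[2]+=.1; s["tcp_pos"]=t
plan(.385,.08,.25,0.0,n=14,state=s)
E
```

```text
tcp [ 0.4648 -0.1591  0.1036] phi0 -1.6618 t 6.6 gap 0.0407 F [0.7 2.1 5.5]
d world mm [-79.8 239.1 146.4] dphi 1.6618 rows 14
[-1.05, -1.65, 0.72, -0.119]
[-1.05, -1.72, 0.52, -0.119]
[-1.05, -1.77, 0.32, -0.119]
[-1.05, -1.8, 0.1, -0.119]
[-1.05, -1.8, -0.11, -0.119]
[-1.05, -1.77, -0.32, -0.119]
[-1.05, -1.72, -0.53, -0.119]
[-1.05, -1.65, -0.73, -0.119]
[-1.05, -1.55, -0.92, -0.119]
[-1.05, -1.43, -1.1, -0.119]
[-1.05, -1.29, -1.26, -0.119]
[-1.05, -1.13, -1.4, -0.119]
[-1.05, -0.96, -1.53, -0.119]
[-1.05, -0.77, -1.63, -0.119]
```

Emit:
servo_tool:
  moves:
    - [-4,0,0,0,1]
    - [-6,0,0,0,1]
    - [-1.05,-1.65,0.72,-0.12,1]
    - [-1.05,-1.7,0.52,-0.12,1]
    - [-1.05,-1.75,0.32,-0.12,1]
    - [-1.05,-1.8,0.1,-0.12,1]
    - [-1.05,-1.8,-0.1,-0.12,1]
    - [-1.05,-1.75,-0.32,-0.12,1]
    - [-1.05,-1.7,-0.52,-0.12,1]
    - [-1.05,-1.65,-0.72,-0.12,1]

```text
clock: 7.85
tcp_pos: [0.4162, -0.023, 0.1859]
orientation: [-0.298, -0.639, -0.299, 0.642]
wrist_force: [-0.5, -0.4, -5.0]
finger_gap: 0.0402
```

Emit:
servo_tool:
  moves:
    - [-1.05,-1.55,-0.92,-0.12,1]
    - [-1.05,-1.42,-1.1,-0.12,1]
    - [-1.05,-1.28,-1.26,-0.12,1]
    - [-1.05,-1.12,-1.4,-0.12,1]
    - [-1.05,-0.95,-1.53,-0.12,1]
    - [-1.05,-0.77,-1.63,-0.11,1]
    - [0,0,0,0,1]
    - [0,0,0,0,1]
    - [0,0,0,0,1]
    - [0,0,0,0,1]

```text
clock: 9.1
tcp_pos: [0.3827, 0.078, 0.2498]
orientation: [0.502, 0.498, 0.502, -0.499]
wrist_force: [-0.1, 0.1, -6.5]
finger_gap: 0.0401
```

```bash
python3 - <<'E'
from h import *
p=cam("wrist"); save(p,"w4"); st()
for n,z in [("stand",0),("stop_face",.04),("carriage_face",.051),("holder_mouth",.045),("drift_grip",.1)]:
    for x in models.pinpoint(n,p)[:3]: print(n,np.round(x["location"],1),round(x["conf"],2),np.round(onz(p,x["location"],z),4))
E
```

```text
t 9.15 tcp [0.3828 0.078  0.2499] gap 0.0404 F [ 0.2  0.2 -5.3]
q [-0.005 -0.05  -0.332  1.29  -0.     1.559]
[[-0.001  1.     0.007]
 [-0.     0.007 -1.   ]
 [-1.    -0.001  0.   ]]
stand [435.2 177. ] 0.88 [0.5044 0.0992 0.    ]
stop_face [443.5 266.8] 0.77 [0.5109 0.0098 0.04  ]
carriage_face [455.9  93.3] 0.89 [0.4996 0.1821 0.051 ]
holder_mouth [571.6 272.5] 0.58 [0.651  0.0056 0.045 ]
drift_grip [609.2 295.7] 0.83 [0.6517 0.0061 0.1   ]
drift_grip [572.9 270.6] 0.55 [0.609  0.0319 0.1   ]
```

View pics/w4.png

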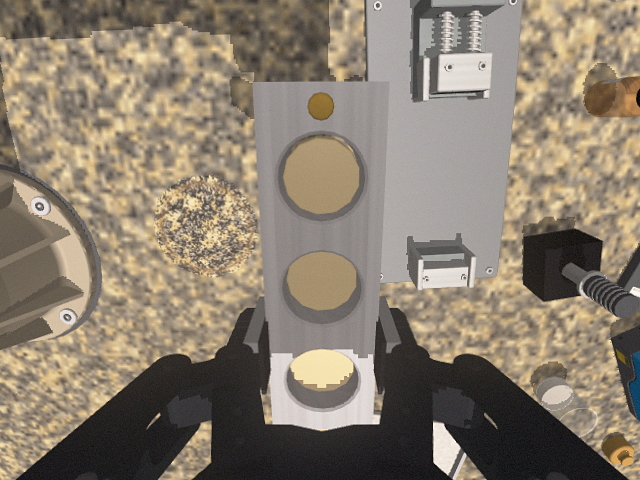

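```bash
python3 - <<'E'
from h import *
im=cv2.imread("pics/w4.png")
a=cv2.resize(im[40:110,400:510],None,fx=7,fy=7,interpolation=cv2.INTER_CUBIC)[:480,:770]
cv2.imwrite("pics/z1.png",a)
b=cv2.resize(im[225:300,390:510],None,fx=6.5,fy=6.5,interpolation=cv2.INTER_CUBIC)
cv2.imwrite("pics/z2.png",b)
E
```

```text
(no output)
```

View pics/z1.png

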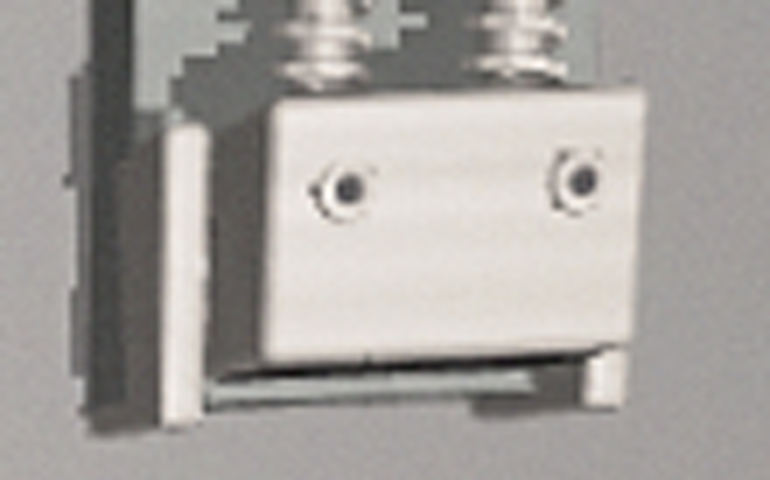

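View pics/z2.png

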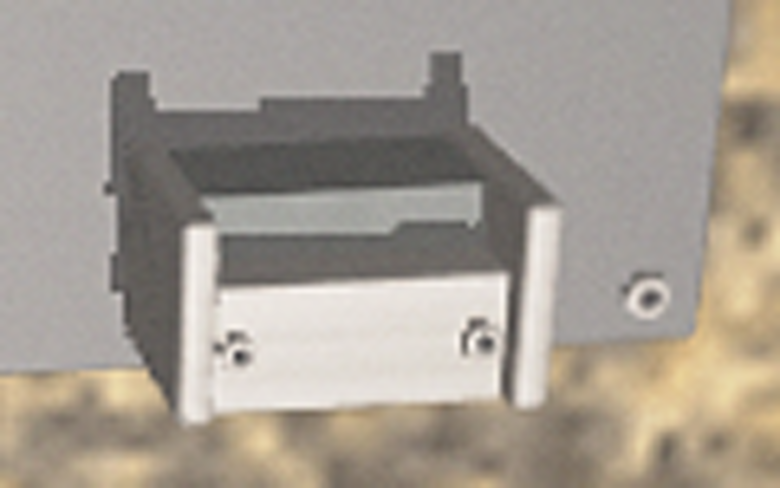

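```bash
python3 - <<'E'
from h import *
p=cam("wrist")
car=[onz(p,u,.068) for u in [(437.1,91.7),(490.3,89.7)]]
stp=[onz(p,u,.046) for u in [(423.1,269.6),(467.7,266.8)]]
chk=[onz(p,u,.050) for u in [(420.5,259.6),(473.8,256.5)]]
cchk=[onz(p,(400+u[0]/7,40+u[1]/7),.050) for u in [(183,425),(603,405)]]
scr=[onz(p,u,.010) for u in [(378,5),(513,2),(490,270)]]
for n,v in [("car",car),("stop",stp),("cheek",chk),("cchk",cchk),("scr",scr)]:
    v=np.array(v); print(n,np.round(v,4).tolist(),"mid",np.round(v[:2].mean(0),4),"w",np.linalg.norm(v[1]-v[0]),"ang",np.arctan2(*(v[1]-v[0])[[1,0]]))
m=np.array(car).mean(0)-np.array(stp).mean(0); print("y-ang-pi/2",np.arctan2(m[1],m[0])-np.pi/2,np.linalg.norm(m[:2]))
m2=np.array(cchk).mean(0)-np.array(chk).mean(0); print("y-ang-pi/2",np.arctan2(m2[1],m2[0])-np.pi/2,np.linalg.norm(m2[:2]))
E
```

```text
car [[0.4778, 0.1825, 0.068], [0.5235, 0.1852, 0.068]] mid [0.5007 0.1838 0.068 ] w 0.045727981062608 ang 0.05892691312994506
stop [[0.488, 0.0094, 0.046], [0.5352, 0.0128, 0.046]] mid [0.5116 0.0111 0.046 ] w 0.047299839469321786 ang 0.07202470063659046
cheek [[0.4829, 0.0223, 0.05], [0.5382, 0.026, 0.05]] mid [0.5106 0.0242 0.05  ] w 0.05536143712565948 ang 0.06744526342087477
cchk [[0.474, 0.1759, 0.05], [0.5285, 0.1795, 0.05]] mid [0.5013 0.1777 0.05  ] w 0.05462178985190846 ang 0.06677695736274557
scr [[0.4323, 0.2626, 0.01], [0.5609, 0.269, 0.01], [0.5784, -0.0065, 0.01]] mid [0.4966 0.2658 0.01  ] w 0.12870772613280002 ang 0.05025383903950981
y-ang-pi/2 0.06311545169770016 0.1731025826573946
y-ang-pi/2 0.06035498682200391 0.15383493349969055
```

```bash
python3 - <<'E'
from h import *
plan(.506,.0828,.15,0.062,n=4)
E
```

```text
tcp [0.3828 0.0784 0.2503] phi0 0.0079 t 9.45 gap 0.0401 F [ 0.2 -0.5 -4.9]
d world mm [ 123.2    4.4 -100.3] dphi 0.0541 rows 4
[2.51, 3.08, -0.09, -0.014]
[2.51, 3.08, -0.04, -0.014]
[2.51, 3.08, -0.0, -0.014]
[2.51, 3.08, 0.04, -0.014]
```

Emit:
servo_tool:
  moves:
    - [2.5,3.08,-0.09,-0.014,1]
    - [2.5,3.08,-0.04,-0.014,1]
    - [2.5,3.08,0,-0.014,1]
    - [2.5,3.08,0.04,-0.013,1]
    - [3,0,0,0,1]
    - [3,0,0,0,1]
    - [2,0,0,0,1]
    - [0,0,0,0,1]
    - [0,0,0,0,1]
    - [0,0,0,0,1]

```text
clock: 10.7
tcp_pos: [0.5071, 0.0829, 0.0716]
orientation: [0.516, 0.485, 0.515, -0.483]
wrist_force: [0.6, 0.5, -5.9]
finger_gap: 0.0406
```

```bash
python3 - <<'E'
from h import *
p=cam("wrist"); save(p,"w5"); q=cam("scene"); cv2.imwrite("pics/s5.png",cv2.resize(q["pixels"][200:330,300:520],None,fx=3.5,fy=3.5,interpolation=cv2.INTER_CUBIC)); plan(.506,.0828,.0566,0.062)
E
```

```text
tcp [0.5068 0.0829 0.0713] phi0 0.063 t 10.8 gap 0.0404 F [ 0.5  0.4 -5.2]
d world mm [ -0.8  -0.1 -14.7] dphi -0.001 rows 1
[1.47, -0.08, 0.01, 0.001]
```

View pics/w5.png

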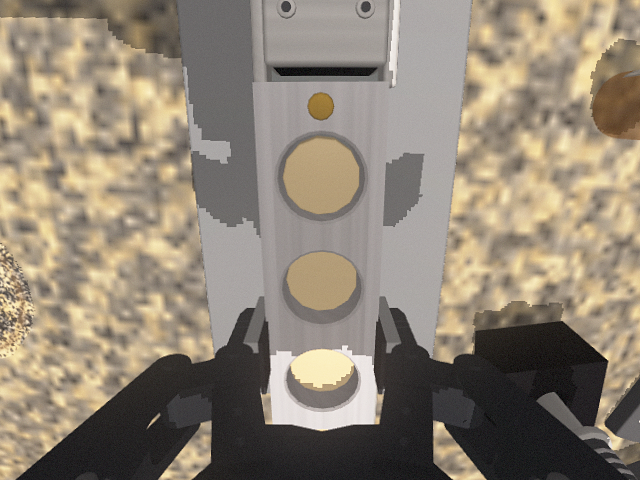

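View pics/s5.png

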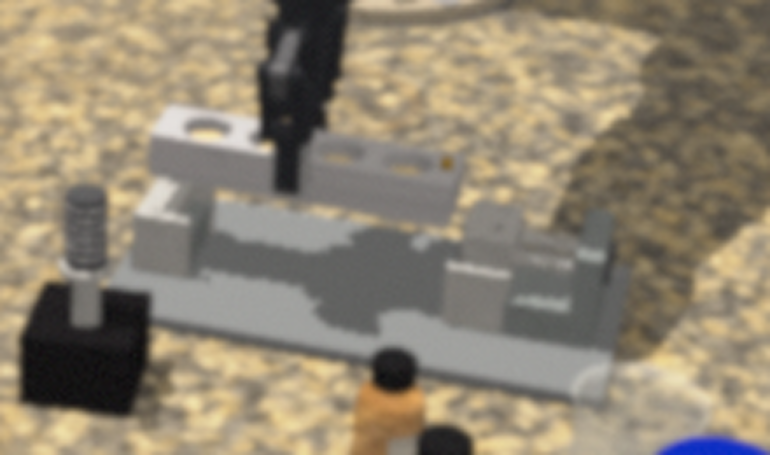

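```bash
python3 - <<'E'
from h import *
p=cam("wrist"); s=env.get_state(); T=Rm(s["orientation"])
cv2.imwrite("pics/z3.png",cv2.resize(p["pixels"][0:120,230:420],None,fx=4,fy=4,interpolation=cv2.INTER_CUBIC))
for uv,z in [((253,82),.0957),((389,82),.0957),((265,66),.068),((386,66),.068)]:
    print(np.round(T.T@(onz(p,uv,z)-s["tcp_pos"]),4))
E
```

```text
[-0.0246 -0.0227 -0.0925]
[-0.0245  0.0189 -0.0925]
[ 0.0031 -0.0228 -0.1006]
[ 0.0032  0.0223 -0.1006]
```

View pics/z3.png

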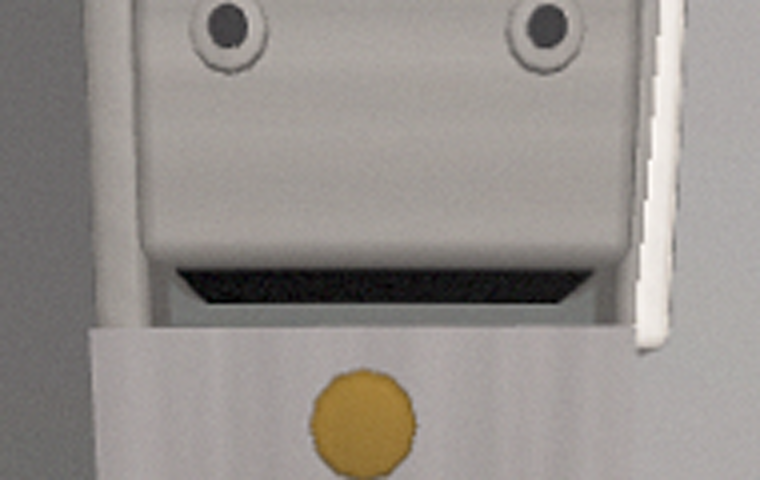

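Emit:
servo_tool:
  moves:
    - [0,0.16,0,0,1]
    - [1.0,0,0,0,1]
    - [0.47,0,0,0,1]
    - [0,0,0,0,1]
    - [0,0,-0.4,0,1]
    - [0,0,-0.4,0,1]
    - [0,0,-0.4,0,1]
    - [0,0,-0.4,0,1]
    - [0,0,0,0,1]
    - [0,0,0,0,1]
  grip_force: 110

```text
clock: 12.1
tcp_pos: [0.5068, 0.0981, 0.0558]
orientation: [0.516, 0.484, 0.515, -0.485]
wrist_force: [-0.0, -6.4, -3.6]
finger_gap: 0.0404
```

```bash
python3 - <<'E'
from h import *
p=cam("wrist"); save(p,"w6"); st()
cv2.imwrite("pics/z4.png",cv2.resize(p["pixels"][0:150,220:430],None,fx=3.7,fy=3.7,interpolation=cv2.INTER_CUBIC))
E
```

```text
t 12.15 tcp [0.5068 0.0981 0.0559] gap 0.0401 F [ 0.2 -6.1 -3.9]
q [ 0.037  0.324 -0.395  0.851 -0.002  1.545]
[[ 0.001  0.998  0.062]
 [-0.002  0.062 -0.998]
 [-1.     0.     0.002]]
```

View pics/z4.png

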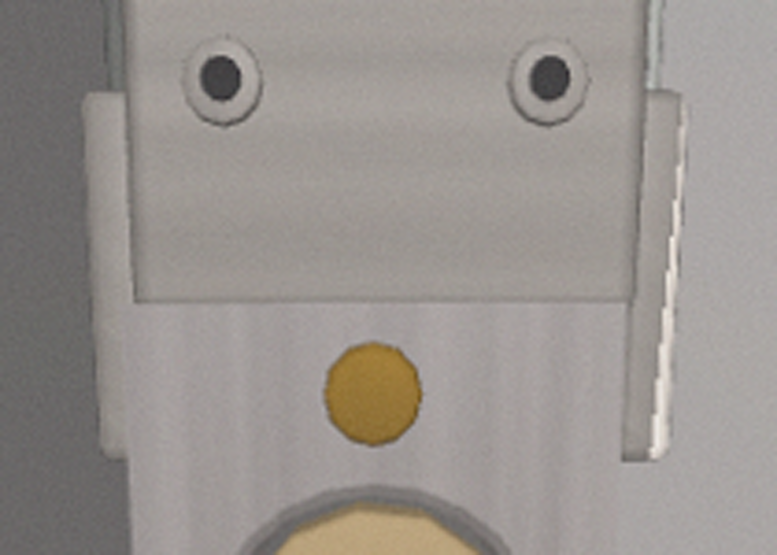

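Emit:
servo_tool:
  moves:
    - [0,0,-0.2,0,1]
    - [0,0,-0.2,0,1]
    - [0,0,-0.2,0,1]
    - [0,0,0,0,1]
    - [0,0,0,0,1]
    - [0,0,0,0,1]
    - [0,0,0,0,1]
    - [0,0,0,0,1]
    - [0,0,0,0,1]
    - [0,0,0,0,1]

```text
clock: 13.4
tcp_pos: [0.5064, 0.1033, 0.0559]
orientation: [0.516, 0.483, 0.514, -0.485]
wrist_force: [-0.4, -9.1, -3.2]
finger_gap: 0.0403
```

```bash
python3 - <<'E'
from h import *
p=cam("wrist"); save(p,"w7"); st()
q=cam("scene"); cv2.imwrite("pics/s7.png",cv2.resize(q["pixels"][200:330,300:520],None,fx=3.5,fy=3.5,interpolation=cv2.INTER_CUBIC))
E
```

```text
t 13.45 tcp [0.5064 0.1033 0.0559] gap 0.04 F [-0.9 -8.5 -3.5]
q [ 0.048  0.326 -0.393  0.851 -0.004  1.557]
[[ 0.     0.998  0.062]
 [-0.004  0.062 -0.998]
 [-1.     0.     0.004]]
```

View pics/w7.png

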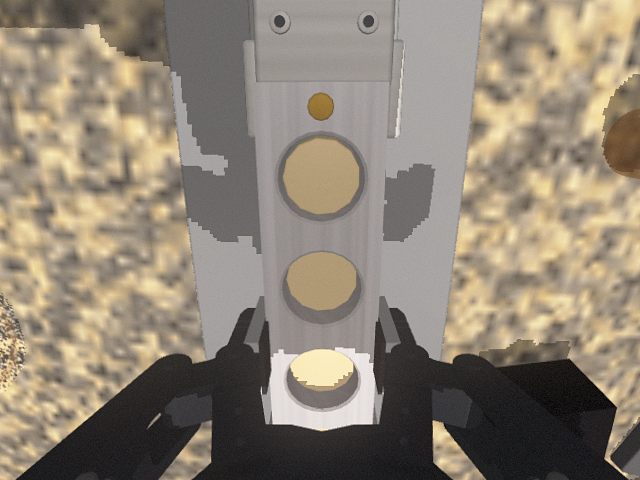

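View pics/s7.png

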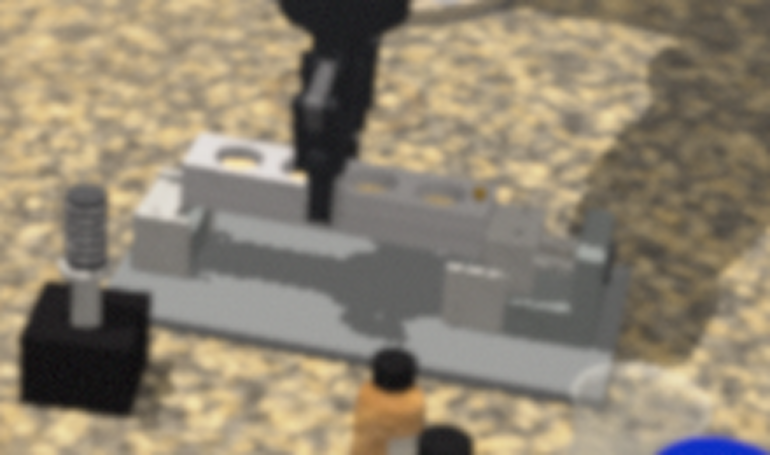

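Emit:
servo_tool:
  moves:
    - [0.3,0,0,0,1]
    - [0.3,0,0,0,1]
    - [0.3,0,0,0,1]
    - [0.3,0,0,0,1]
    - [0.3,0,0,0,1]
    - [0.2,0,0,0,1]
    - [0,0,0,0,1]
    - [0,0,0,0,1]
    - [0,0,0,0,1]
    - [0,0,0,0,1]

```text
clock: 14.75
tcp_pos: [0.5077, 0.1035, 0.0395]
orientation: [0.517, 0.484, 0.514, -0.485]
wrist_force: [0.9, -9.2, -2.3]
finger_gap: 0.0401
```

```bash
python3 - <<'E'
from h import *
p=cam("wrist"); save(p,"w8"); st()
q=cam("scene"); cv2.imwrite("pics/s8.png",cv2.resize(q["pixels"][200:330,300:520],None,fx=3.5,fy=3.5,interpolation=cv2.INTER_CUBIC))
E
```

```text
t 14.8 tcp [0.5077 0.1035 0.0395] gap 0.0402 F [ 0.8 -8.6 -2.6]
q [ 0.048  0.345 -0.413  0.81  -0.003  1.557]
[[ 0.003  0.998  0.061]
 [-0.003  0.061 -0.998]
 [-1.     0.003  0.003]]
```

View pics/w8.png

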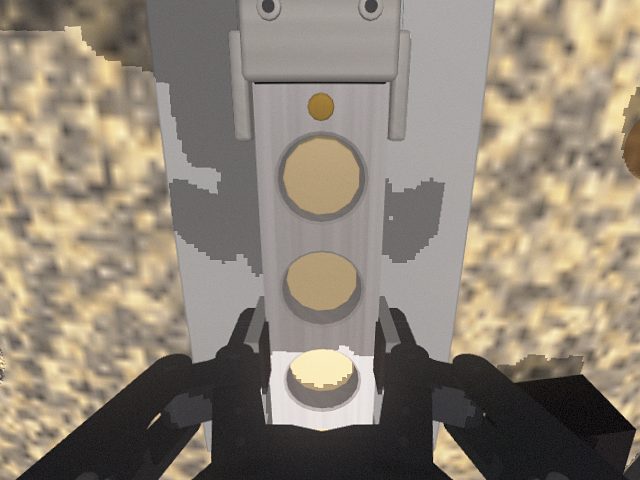

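View pics/s8.png

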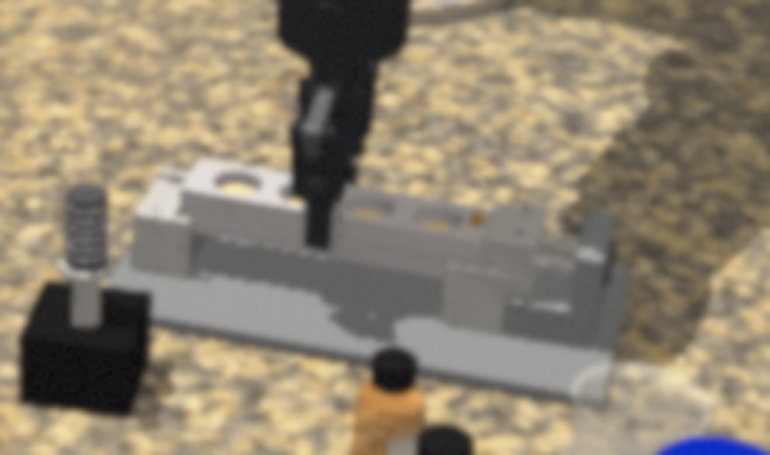

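Emit:
servo_tool:
  moves:
    - [0.1,0,0,0,1]
    - [0.1,0,0,0,1]
    - [0,0,0,0,1]
    - [0,0,0,0,1]
    - [0,0,0.2,0,1]
    - [0,0,0.2,0,1]
    - [0,0,0.1,0,1]
    - [0,0,0,0,1]
    - [0,0,0,0,1]
    - [0,0,0,0,1]

```text
clock: 16.1
tcp_pos: [0.508, 0.0994, 0.0377]
orientation: [0.516, 0.485, 0.514, -0.484]
wrist_force: [0.6, -5.9, -0.0]
finger_gap: 0.04
```

```bash
python3 - <<'E'
from h import *
st()
E
```

```text
t 16.1 tcp [0.508  0.0994 0.0377] gap 0.04 F [ 0.6 -5.9 -0. ]
q [ 3.900e-02  3.460e-01 -4.170e-01  8.050e-01 -1.000e-03  1.548e+00]
[[ 0.003  0.998  0.062]
 [-0.001  0.062 -0.998]
 [-1.     0.003  0.001]]
```

Emit:
servo_tool:
  moves:
    - [0,0,0,0,0.2]
    - [0,0,0,0,-0.2]
    - [0,0,0,0,-0.6]
    - [0,0,0,0,-1]
    - [0,0,0,0,-1]
    - [-2,0,0,0,-1]
    - [-5,0,0,0,-1]
    - [-6,0,0,0,-1]
    - [-6,0,0,0,-1]
    - [0,0,0,0,-1]

```text
clock: 17.35
tcp_pos: [0.5095, 0.1002, 0.2321]
orientation: [0.518, 0.487, 0.513, -0.481]
wrist_force: [0.3, -0.2, 0.0]
finger_gap: 0.0856
```

```bash
python3 - <<'E'
from h import *
p=cam("wrist");p=cam("wrist");p=cam("wrist"); save(p,"w9"); s=st();T=Rm(s["orientation"])
for n,z in [("bar_mid",.048),("puck_1_mid",.048),("holder_mouth",.045),("drift_grip",.1)]:
    for x in models.pinpoint(n,p)[:4]: print(n,np.round(x["location"],1),round(x["conf"],2),np.round(onz(p,x["location"],z),4))
E
```

```text
t 17.5 tcp [0.506  0.1    0.2259] gap 0.0858 F [ 0.3 -0.4 -0.6]
q [ 0.039  0.201 -0.116  1.255 -0.     1.547]
[[-0.001  0.998  0.063]
 [-0.     0.063 -0.998]
 [-1.    -0.001  0.   ]]
bar_mid [326.  211.2] 0.66 [0.5091 0.1001 0.048 ]
puck_1_mid [323.8 143.9] 0.93 [0.5032 0.1601 0.048 ]
puck_1_mid [319.8 103.2] 0.34 [0.4977 0.1933 0.048 ]
drift_grip [480.6 340.1] 0.93 [0.6527 0.0045 0.1   ]
```

View pics/w9.png

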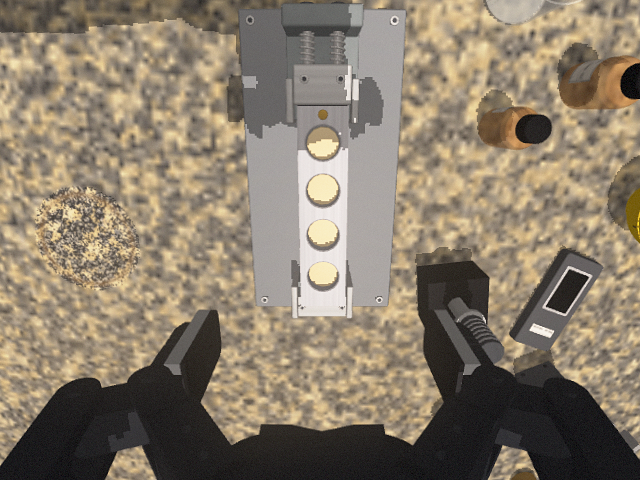

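```bash
python3 - <<'E'
from h import *
im=cv2.imread("pics/w9.png")
cv2.imwrite("pics/z5.png",cv2.resize(im[95:215,280:370],None,fx=5,fy=5,interpolation=cv2.INTER_CUBIC))
cv2.imwrite("pics/z6.png",cv2.resize(im[205:325,280:370],None,fx=5,fy=5,interpolation=cv2.INTER_CUBIC))
E
```

```text
(no output)
```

View pics/z5.png

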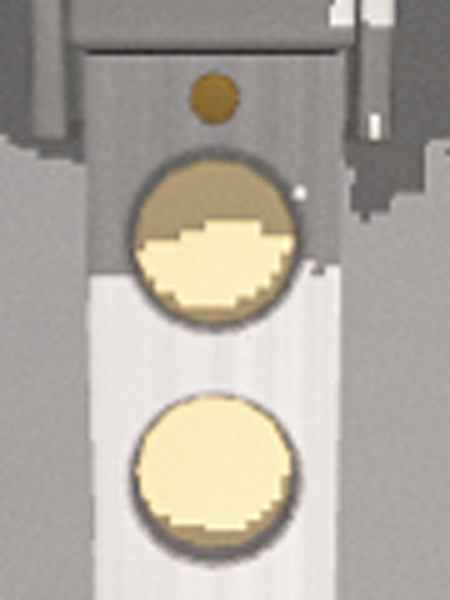

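View pics/z6.png

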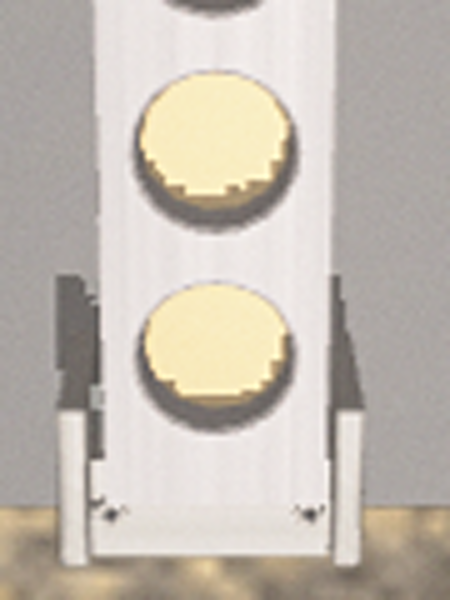

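```bash
python3 - <<'E'
from h import *
p=cam("wrist")
b=np.array([onz(p,u,.062)[:2] for u in [(322.7,142.8),(322.8,190.5),(323.2,235.2),(323.2,276.5)]])
print(np.round(b,4)); print(np.linalg.norm(np.diff(b,axis=0),axis=1)); d=b[3]-b[0]; print("ang",np.arctan2(d[1],d[0])+np.pi/2); print("mid",b.mean(0), "corr",b.mean(0)+[.0018,.0012])
s=st()
# holder & drift
t=cam("top"); q=cam("scene")
for n in ["drift_grip","holder_mouth"]:
  for c,pp in [("w",p),("t",t),("s",q)]:
    for x in models.pinpoint(n,pp)[:2]: print(n,c,np.round(x["location"],1),round(x["conf"],2),np.round(onz(pp,x["location"],.1 if n[0]=="d" else .045),4))
E
```

```text
[[0.4999 0.1618]
 [0.5025 0.1221]
 [0.5055 0.0819]
 [0.508  0.0416]]
[0.03981958 0.04034503 0.04039021]
ang 0.06708718012205406
mid [0.50398828 0.10183638] corr [0.50578828 0.10303638]
t 17.75 tcp [0.5057 0.0999 0.2252] gap 0.0857 F [ 0.2 -0.1 -0.2]
q [ 0.039  0.202 -0.116  1.255 -0.     1.547]
[[-0.003  0.998  0.063]
 [-0.     0.063 -0.998]
 [-1.    -0.003 -0.   ]]
drift_grip w [483.  339.9] 0.98 [0.6512 0.0065 0.1   ]
drift_grip t [305.1 197.7] 0.51 [0.6507 0.0021 0.1   ]
drift_grip s [322.4 263.1] 0.58 [0.6462 0.0035 0.1   ]
holder_mouth w [460.2 310.9] 0.9 [0.651  0.0039 0.045 ]
holder_mouth w [321.5 299.3] 0.57 [0.5084 0.0086 0.045 ]
holder_mouth t [304.1 204.5] 0.77 [0.6489 0.0058 0.045 ]
holder_mouth s [329.3 287.6] 0.74 [0.6409 0.016  0.045 ]
holder_mouth s [219.3 239.9] 0.5 [ 0.5488 -0.2904  0.045 ]
```

```bash
python3 - <<'E'
from h import *
plan(.653,.006,.2,.063)
E
```

```text
tcp [0.5065 0.1    0.2265] phi0 0.063 t 18.15 gap 0.0854 F [ 0.4 -0.4  0.2]
d world mm [146.5 -94.  -26.5] dphi -0.0 rows 4
[0.66, 3.51, 2.58, 0.0]
[0.66, 3.51, 2.58, 0.0]
[0.66, 3.51, 2.58, 0.0]
[0.66, 3.51, 2.58, 0.0]
```

Emit:
servo_tool:
  moves:
    - [0.5,2.3,1.7,0,-1]
    - [0.5,2.3,1.7,0,-1]
    - [0.5,2.3,1.7,0,-1]
    - [0.4,2.4,1.75,0,-1]
    - [0.4,2.4,1.75,0,-1]
    - [0.4,2.4,1.75,0,-1]
    - [0,0,0,0,-1]
    - [0,0,0,0,-1]
    - [0,0,0,0,-1]
    - [0,0,0,0,-1]

```text
clock: 19.4
tcp_pos: [0.6533, 0.0061, 0.2001]
orientation: [0.516, 0.484, 0.516, -0.484]
wrist_force: [-0.5, -0.4, -0.4]
finger_gap: 0.0855
```

```bash
python3 - <<'E'
from h import *
p=cam("wrist");s=st(); p=cam("wrist");p=cam("wrist"); save(p,"w10"); s=st();T=Rm(s["orientation"])
for n,z in [("holder_mouth",.045),("drift_grip",.1)]:
    for x in models.pinpoint(n,p)[:2]: print(n,np.round(x["location"],1),round(x["conf"],2),np.round(onz(p,x["location"],z),4))
E
```

```text
t 19.45 tcp [0.6534 0.006  0.2001] gap 0.0855 F [0.1 0.1 0.6]
q [-0.113  0.478  0.215  1.307 -0.     1.394]
[[ 0.001  0.998  0.064]
 [-0.     0.064 -0.998]
 [-1.     0.001  0.   ]]
t 19.55 tcp [0.6536 0.0059 0.2   ] gap 0.085 F [-0.1  0.1  0. ]
q [-0.114  0.478  0.215  1.307 -0.     1.394]
[[ 0.     0.998  0.063]
 [-0.     0.063 -0.998]
 [-1.     0.     0.   ]]
holder_mouth [322.3 216.5] 0.93 [0.6519 0.0072 0.045 ]
holder_mouth [155.6 164.9] 0.67 [0.5116 0.0428 0.045 ]
drift_grip [320.4 236.9] 0.97 [0.6505 0.007  0.1   ]
```

View pics/w10.png

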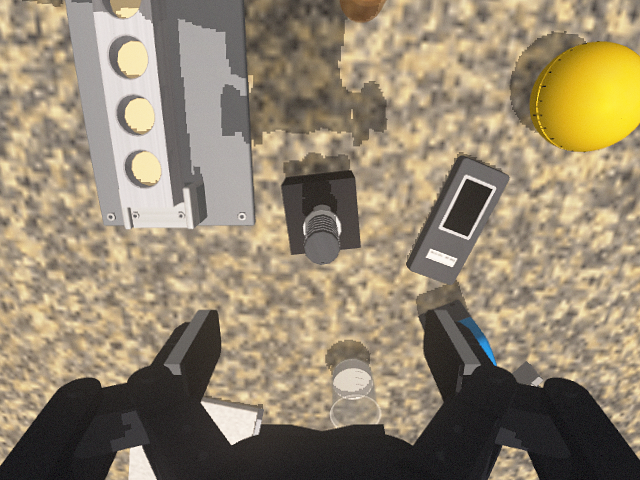

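Emit:
servo_tool:
  moves:
    - [3,-0.05,-0.1,0,-1]
    - [3,-0.05,-0.1,0,-1]
    - [3,0,0,0,-1]
    - [1.8,0,0,0,-1]
    - [0.9,0,0,0,-1]
    - [0,0,0,0,-1]
    - [0,0,0,0,-0.5]
    - [0,0,0,0,0]
    - [0,0,0,0,1]
    - [0,0,0,0,1]
  grip_force: 40

```text
clock: 20.9
tcp_pos: [0.653, 0.0074, 0.0832]
orientation: [0.516, 0.484, 0.515, -0.484]
wrist_force: [-0.4, 0.5, 2.0]
finger_gap: 0.0232
```

Emit:
servo_tool:
  moves:
    - [0,0,0,0,1]
    - [0,0,0,0,1]
    - [0,0,0,0,1]
    - [0,0,0,0,1]
    - [0,0,0,0,1]
    - [0,0,0,0,1]
    - [0,0,0,0,1]
    - [0,0,0,0,1]
    - [0,0,0,0,1]
    - [0,0,0,0,1]
  grip_force: 110

```text
clock: 22.15
tcp_pos: [0.6532, 0.0074, 0.0834]
orientation: [0.516, 0.484, 0.515, -0.484]
wrist_force: [0.5, -0.3, 5.3]
finger_gap: 0.0219
```

```bash
python3 - <<'E'
from h import *
p=cam("wrist"); save(p,"w11"); s=st()
q=cam("scene"); cv2.imwrite("pics/s11.png",cv2.resize(q["pixels"][180:330,250:450],None,fx=3.5,fy=3.5,interpolation=cv2.INTER_CUBIC))
E
```

```text
t 22.2 tcp [0.6531 0.0074 0.0834] gap 0.0219 F [-0.2 -0.2  4.9]
q [-0.111  0.535  0.016  1.05  -0.     1.396]
[[ 0.001  0.998  0.063]
 [-0.     0.063 -0.998]
 [-1.     0.001  0.   ]]
```

View pics/w11.png

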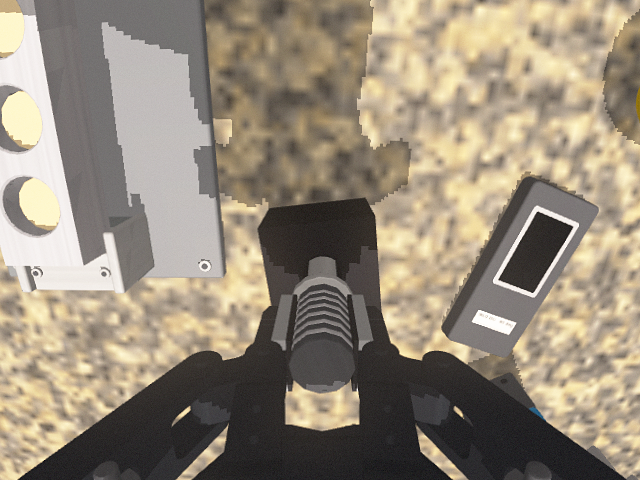

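View pics/s11.png

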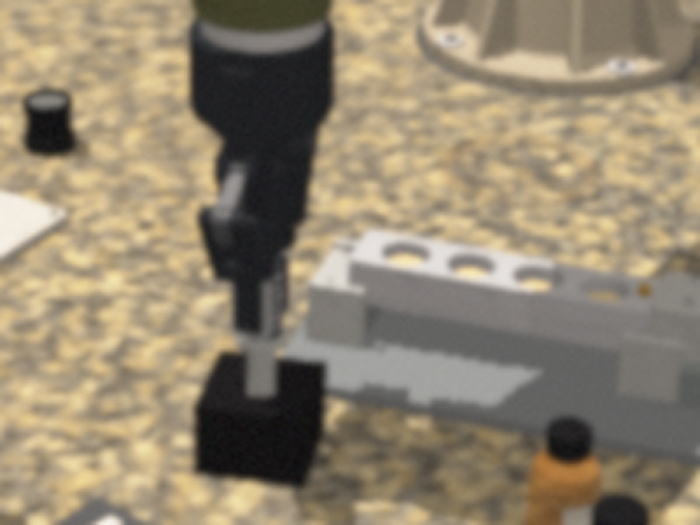

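Emit:
servo_tool:
  moves:
    - [-3,0,0,0,1]
    - [-4,0,0,0,1]
    - [-4.5,0,0,0,1]
    - [0,-3.5,-1.1,0,1]
    - [0,-3.5,-1.1,0,1]
    - [1,-3.5,-1.1,0,1]
    - [2,-3.45,-1.1,0,1]
    - [0,0,0,0,1]
    - [0,0,0,0,1]
    - [0,0,0,0,1]

```text
clock: 23.5
tcp_pos: [0.5121, 0.0423, 0.1681]
orientation: [0.516, 0.484, 0.515, -0.484]
wrist_force: [0.3, 0.0, -1.3]
finger_gap: 0.0214
```

```bash
python3 - <<'E'
from h import *
p=cam("wrist");p=cam("wrist");  save(p,"w12"); s=st()
q=cam("scene"); cv2.imwrite("pics/s12.png",cv2.resize(q["pixels"][150:330,290:520],None,fx=3.3,fy=3.3,interpolation=cv2.INTER_CUBIC))
E
```

```text
t 23.6 tcp [0.5119 0.0423 0.168 ] gap 0.0217 F [-0.4  0.1 -2.7]
q [-0.074  0.223 -0.233  1.114 -0.     1.434]
[[ 0.001  0.998  0.063]
 [-0.     0.063 -0.998]
 [-1.     0.001  0.   ]]
```

View pics/w12.png

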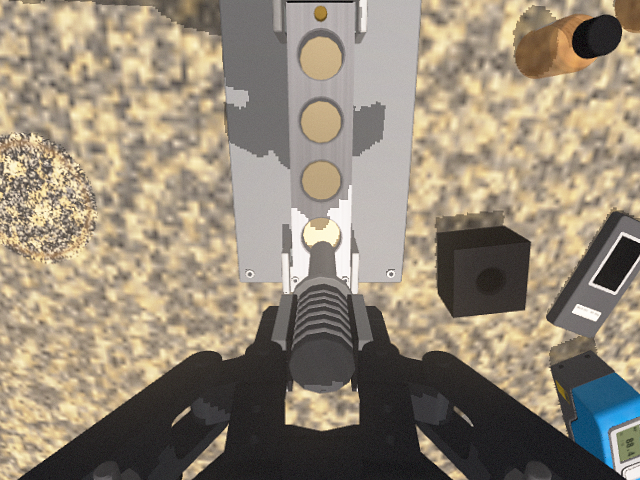

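View pics/s12.png

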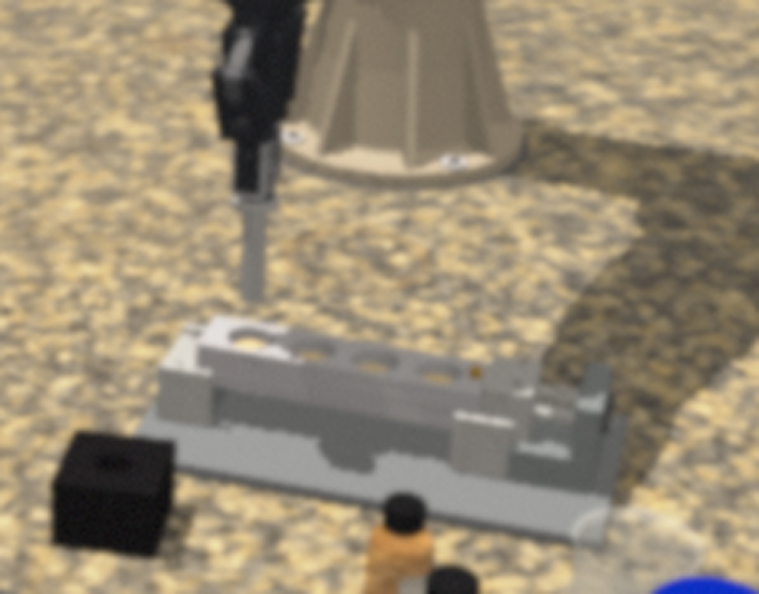

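```bash
python3 - <<'E'
from h import *
p=cam("wrist"); s=env.get_state(); T=np.array(s["tcp_pos"]); print(T)
cv2.imwrite("pics/z7.png",cv2.resize(p["pixels"][150:300,260:380],None,fx=4,fy=4,interpolation=cv2.INTER_CUBIC))
for z in (.062,T[2]-.0764): print(z,proj(p,[T[0]-.0018,T[1]-.0012,z]),proj(p,[T[0],T[1],z]))
for u in [(321,58),(321,121),(320.5,180),(320.5,234)]: print(onz(p,u,.062))
E
```

```text
[0.51140236 0.04241938 0.1677506 ]
0.062 [321.45880701 237.32633797] [324.03252872 235.90877743]
0.09135060233002104 [321.43912114 251.60363224] [324.31791232 250.0394594 ]
[0.50195351 0.16005692 0.062     ]
[0.50430367 0.12189775 0.062     ]
[0.50635843 0.08288554 0.062     ]
[0.50875083 0.04371566 0.062     ]
```

View pics/z7.png

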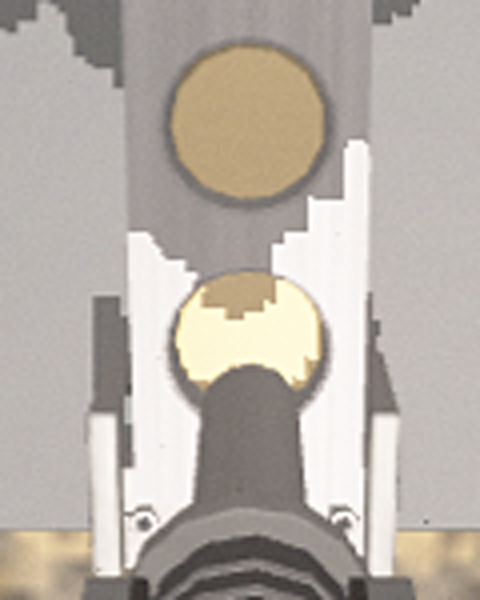

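Emit:
servo_tool:
  moves:
    - [1.0,0,-0.05,0,1]
    - [1.5,0,0,0,1]
    - [0.4,0,0,0,1]
    - [0.4,0,0,0,1]
    - [0.4,0,0,0,1]
    - [0.4,0,0,0,1]
    - [0.4,0,0,0,1]
    - [0.4,0,0,0,1]
    - [0,0,0,0,1]
    - [0,0,0,0,1]

```text
clock: 24.95
tcp_pos: [0.5113, 0.0431, 0.1207]
orientation: [0.516, 0.485, 0.515, -0.483]
wrist_force: [-3.7, 0.3, 10.8]
finger_gap: 0.0218
```

```bash
python3 - <<'E'
from h import *
st();p=cam("wrist");save(p,"w13")
q=cam("scene"); cv2.imwrite("pics/s13.png",cv2.resize(q["pixels"][170:330,290:520],None,fx=3.3,fy=3.3,interpolation=cv2.INTER_CUBIC))
E
```

```text
t 24.95 tcp [0.5113 0.0431 0.1207] gap 0.0218 F [-3.7  0.3 10.8]
q [-0.072  0.255 -0.314  0.999 -0.     1.435]
[[ 0.003  0.998  0.063]
 [-0.     0.063 -0.998]
 [-1.     0.003  0.001]]
```

View pics/s13.png

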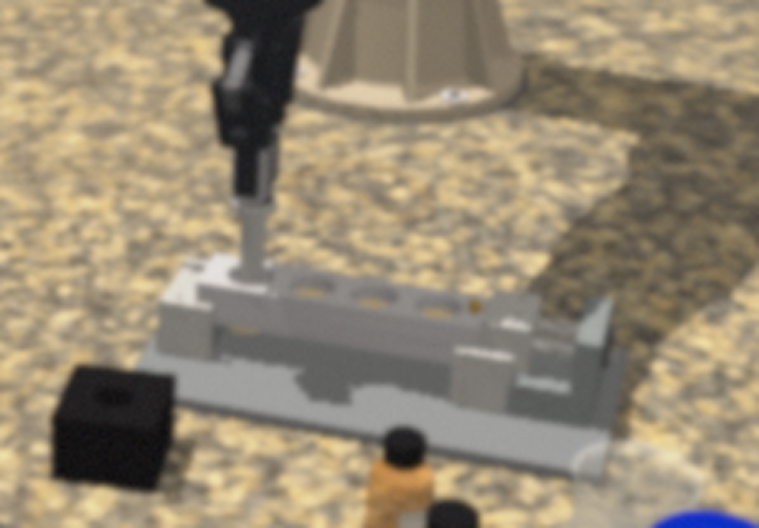

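View pics/w13.png

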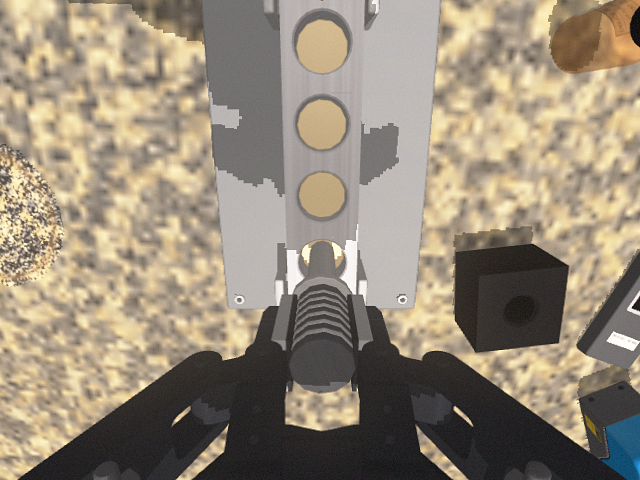

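Emit:
servo_tool:
  moves:
    - [0.3,0,0,0,1]
    - [0.3,0,0,0,1]
    - [0.3,0,0,0,1]
    - [0.3,0,0,0,1]
    - [0,0,0,0,1]
    - [0,0,0,0,1]
    - [0,0,0,0,1]
    - [0,0,0,0,1]
    - [0,0,0,0,1]
    - [0,0,0,0,1]

```text
clock: 26.3
tcp_pos: [0.5106, 0.0431, 0.1066]
orientation: [0.516, 0.484, 0.515, -0.484]
wrist_force: [-0.4, 0.4, -2.3]
finger_gap: 0.022
```

```bash
python3 - <<'E'
from h import *
st();p=cam("wrist");save(p,"w14")
q=cam("scene"); cv2.imwrite("pics/s14.png",cv2.resize(q["pixels"][170:330,290:520],None,fx=3.3,fy=3.3,interpolation=cv2.INTER_CUBIC))
E
```

```text
t 26.3 tcp [0.5106 0.0431 0.1066] gap 0.022 F [-0.4  0.4 -2.3]
q [-0.072  0.267 -0.334  0.969 -0.     1.435]
[[ 0.     0.998  0.063]
 [-0.     0.063 -0.998]
 [-1.     0.     0.   ]]
```

View pics/s14.png

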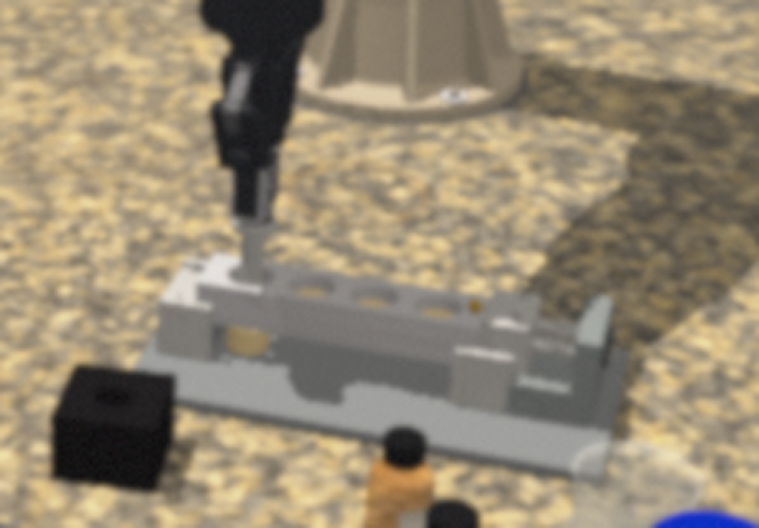

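Emit:
servo_tool:
  moves:
    - [-1.5,0,0,0,1]
    - [-3,0,0,0,1]
    - [0,0,0,0,1]
    - [0,0,-1.3,0,1]
    - [0,0,-1.4,0,1]
    - [0,0,-1.3,0,1]
    - [0,0,0,0,1]
    - [0,0,0,0,1]
    - [0,0,0,0,1]
    - [0,0,0,0,1]

```text
clock: 27.65
tcp_pos: [0.5081, 0.0827, 0.1516]
orientation: [0.515, 0.484, 0.515, -0.484]
wrist_force: [-0.5, -0.0, -2.4]
finger_gap: 0.0218
```

```bash
python3 - <<'E'
from h import *
st();p=cam("wrist");save(p,"w15")
cv2.imwrite("pics/z8.png",cv2.resize(p["pixels"][100:300,240:400],None,fx=3.5,fy=3,interpolation=cv2.INTER_CUBIC))
E
```

```text
t 27.65 tcp [0.5081 0.0827 0.1516] gap 0.0218 F [-0.5 -0.  -2.4]
q [ 0.005  0.237 -0.257  1.077 -0.     1.514]
[[ 0.     0.998  0.062]
 [-0.     0.062 -0.998]
 [-1.     0.     0.   ]]
```

View pics/z8.png

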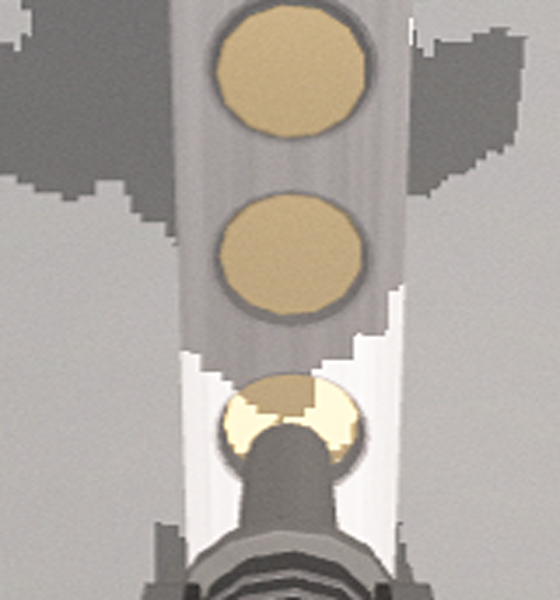

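Emit:
servo_tool:
  moves:
    - [1.4,0,0,0,1]
    - [0.45,0,0,0,1]
    - [0.45,0,0,0,1]
    - [0.45,0,0,0,1]
    - [0.45,0,0,0,1]
    - [0.45,0,0,0,1]
    - [0.45,0,0,0,1]
    - [0.4,0,0,0,1]
    - [0,0,0,0,1]
    - [0,0,0,0,1]

```text
clock: 28.95
tcp_pos: [0.508, 0.083, 0.1063]
orientation: [0.515, 0.484, 0.516, -0.484]
wrist_force: [1.1, 0.1, -2.3]
finger_gap: 0.0217
```

```bash
python3 - <<'E'
from h import *
st()
q=cam("scene"); cv2.imwrite("pics/s16.png",cv2.resize(q["pixels"][170:330,290:520],None,fx=3.3,fy=3.3,interpolation=cv2.INTER_CUBIC))
E
```

```text
t 28.95 tcp [0.508  0.083  0.1063] gap 0.0217 F [ 1.1  0.1 -2.3]
q [ 0.006  0.272 -0.328  0.971 -0.     1.514]
[[-0.     0.998  0.063]
 [-0.     0.063 -0.998]
 [-1.    -0.     0.   ]]
```

View pics/s16.png

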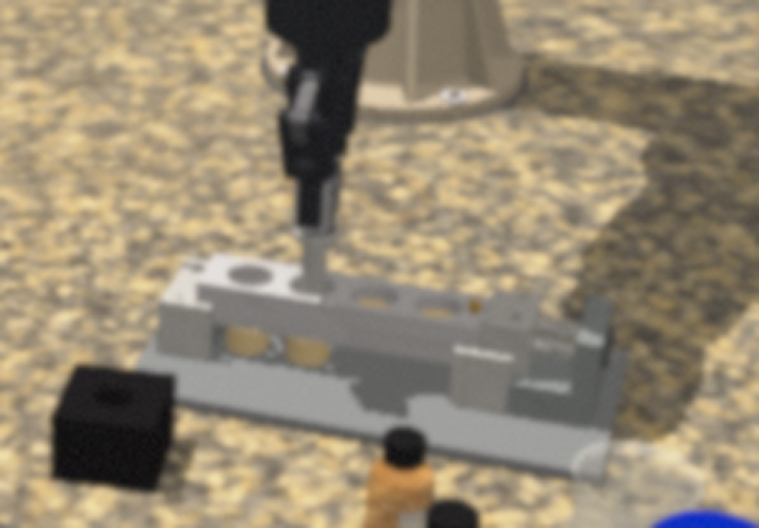

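Emit:
servo_tool:
  moves:
    - [-1.5,0,0,0,1]
    - [-3,0,0,0,1]
    - [0,0,0,0,1]
    - [0,0,-1.3,0,1]
    - [0,0,-1.4,0,1]
    - [0,0,-1.3,0,1]
    - [0,0,0,0,1]
    - [0,0,0,0,1]
    - [0,0,0,0,1]
    - [0,0,0,0,1]

```text
clock: 30.25
tcp_pos: [0.5056, 0.1226, 0.1516]
orientation: [0.515, 0.484, 0.515, -0.484]
wrist_force: [-0.1, 0.0, -2.0]
finger_gap: 0.0219
```

```bash
python3 - <<'E'
from h import *
st();p=cam("wrist")
cv2.imwrite("pics/z9.png",cv2.resize(p["pixels"][100:300,240:400],None,fx=3.5,fy=3,interpolation=cv2.INTER_CUBIC))
E
```

```text
t 30.25 tcp [0.5056 0.1226 0.1516] gap 0.0219 F [-0.1  0.  -2. ]
q [ 0.084  0.247 -0.243  1.081 -0.     1.592]
[[ 0.     0.998  0.062]
 [-0.     0.062 -0.998]
 [-1.     0.     0.   ]]
```

View pics/z9.png

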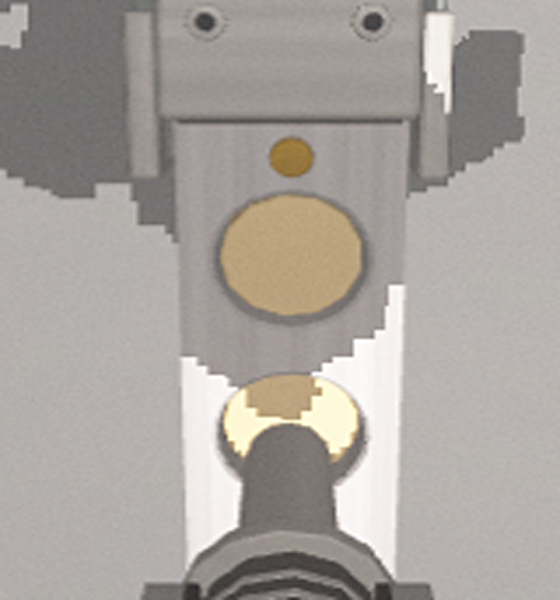

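Emit:
servo_tool:
  moves:
    - [1.4,0,0,0,1]
    - [0.45,0,0,0,1]
    - [0.45,0,0,0,1]
    - [0.45,0,0,0,1]
    - [0.45,0,0,0,1]
    - [0.45,0,0,0,1]
    - [0.45,0,0,0,1]
    - [0.4,0,0,0,1]
    - [0,0,0,0,1]
    - [0,0,0,0,1]

```text
clock: 31.55
tcp_pos: [0.5055, 0.1229, 0.1063]
orientation: [0.515, 0.484, 0.516, -0.484]
wrist_force: [-0.1, -0.6, -2.8]
finger_gap: 0.0219
```

Emit:
servo_tool:
  moves:
    - [-1.5,0,0,0,1]
    - [-3,0,0,0,1]
    - [0,0,0,0,1]
    - [0,0,-1.3,0,1]
    - [0,0,-1.4,0,1]
    - [0,0,-1.3,0,1]
    - [0,0,0,0,1]
    - [0,0,0,0,1]
    - [0,0,0,0,1]
    - [0,0,0,0,1]

```text
clock: 32.8
tcp_pos: [0.5031, 0.1625, 0.1516]
orientation: [0.515, 0.484, 0.515, -0.484]
wrist_force: [0.1, -0.6, -2.5]
finger_gap: 0.0215
```

```bash
python3 - <<'E'
from h import *
st();p=cam("wrist")
cv2.imwrite("pics/z10.png",cv2.resize(p["pixels"][100:300,240:400],None,fx=3.5,fy=3,interpolation=cv2.INTER_CUBIC))
q=cam("scene"); cv2.imwrite("pics/s17.png",cv2.resize(q["pixels"][170:330,290:520],None,fx=3.3,fy=3.3,interpolation=cv2.INTER_CUBIC))
E
```

```text
t 32.8 tcp [0.5031 0.1625 0.1516] gap 0.0215 F [ 0.1 -0.6 -2.5]
q [ 0.161  0.262 -0.223  1.086 -0.     1.669]
[[ 0.     0.998  0.062]
 [-0.     0.062 -0.998]
 [-1.     0.     0.   ]]
```

View pics/z10.png

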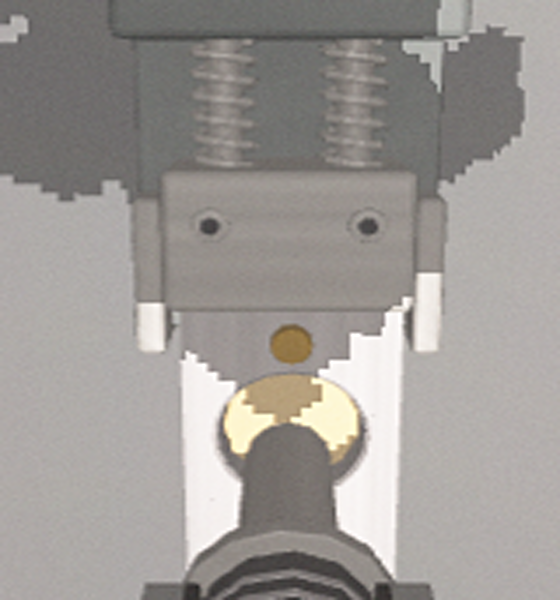

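View pics/s17.png

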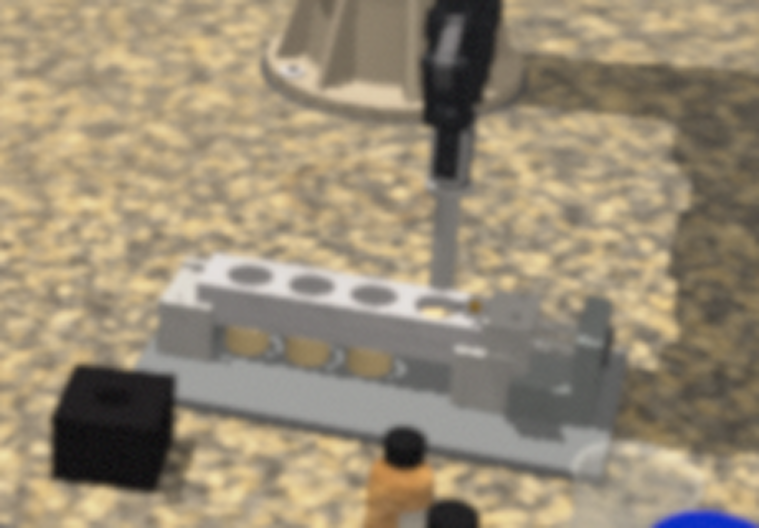

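Emit:
servo_tool:
  moves:
    - [1.4,0,0,0,1]
    - [0.45,0,0,0,1]
    - [0.45,0,0,0,1]
    - [0.45,0,0,0,1]
    - [0.45,0,0,0,1]
    - [0.45,0,0,0,1]
    - [0.45,0,0,0,1]
    - [0.4,0,0,0,1]
    - [0,0,0,0,1]
    - [0,0,0,0,1]

```text
clock: 34.15
tcp_pos: [0.503, 0.1628, 0.1063]
orientation: [0.515, 0.484, 0.516, -0.484]
wrist_force: [0.6, 0.1, -2.1]
finger_gap: 0.0217
```

```bash
python3 - <<'E'
from h import *
st()
q=cam("scene"); cv2.imwrite("pics/s18.png",cv2.resize(q["pixels"][170:330,290:520],None,fx=3.3,fy=3.3,interpolation=cv2.INTER_CUBIC))
s=dict(env.get_state()); t=np.array(s["tcp_pos"]); t[2]+=.065; s["tcp_pos"]=t
plan(.6531,.0074,.17,.063,n=6,state=s)
E
```

```text
t 34.15 tcp [0.503  0.1628 0.1063] gap 0.0217 F [ 0.6  0.1 -2.1]
q [ 0.161  0.297 -0.294  0.98  -0.     1.669]
[[-0.     0.998  0.063]
 [-0.     0.063 -0.998]
 [-1.    -0.     0.   ]]
tcp [0.503  0.1629 0.1714] phi0 0.063 t 34.2 gap 0.0218 F [ 0.3  0.3 -2.1]
d world mm [ 150.1 -155.5   -1.4] dphi 0.0 rows 6
[0.02, 2.33, 2.74, -0.0]
[0.02, 2.33, 2.74, -0.0]
[0.02, 2.33, 2.74, -0.0]
[0.02, 2.33, 2.74, -0.0]
[0.02, 2.33, 2.74, -0.0]
[0.02, 2.33, 2.74, -0.0]
```

View pics/s18.png

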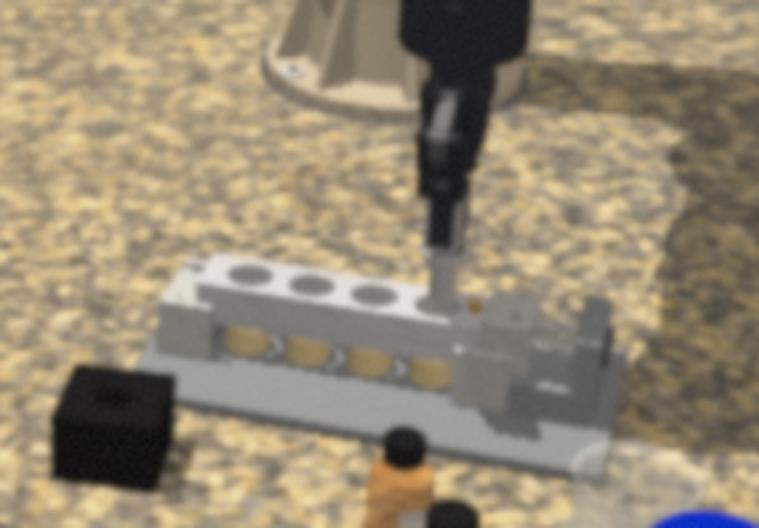

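All four buttons are out and standing on the floor plate. Returning the drift.

Emit:
servo_tool:
  moves:
    - [-2,0,0,0,1]
    - [-4.5,0,0,0,1]
    - [0,2.0,2.3,0,1]
    - [0,2.35,2.8,0,1]
    - [0,2.4,2.85,0,1]
    - [0,2.4,2.85,0,1]
    - [0,2.4,2.85,0,1]
    - [0,2.43,2.79,0,1]
    - [0,0,0,0,1]
    - [0,0,0,0,1]

```text
clock: 35.45
tcp_pos: [0.6524, 0.0078, 0.1711]
orientation: [0.515, 0.484, 0.516, -0.484]
wrist_force: [0.3, 0.1, -1.7]
finger_gap: 0.0218
```

Emit:
servo_tool:
  moves:
    - [0,0,0,0,1]
    - [0,0,0,0,1]
    - [0,0,0,0,1]
    - [0,0,0,0,1]
    - [0,0,0,0,1]
    - [0,0,0,0,1]
    - [0,0,0,0,1]
    - [0,0,0,0,1]
    - [0,0,0,0,1]
    - [0,0,0,0,1]

```text
clock: 36.7
tcp_pos: [0.6529, 0.0076, 0.1716]
orientation: [0.516, 0.484, 0.515, -0.484]
wrist_force: [-0.3, -0.7, -1.6]
finger_gap: 0.0216
```

```bash
python3 - <<'E'
from h import *
st();p=cam("wrist");save(p,"w19")
plan(.6531,.0074,.0834,.063)
q=cam("scene"); cv2.imwrite("pics/s19.png",cv2.resize(q["pixels"][150:330,250:450],None,fx=3.3,fy=3.3,interpolation=cv2.INTER_CUBIC))
E
```

```text
t 36.7 tcp [0.6529 0.0076 0.1716] gap 0.0216 F [-0.3 -0.7 -1.6]
q [-0.111  0.486  0.159  1.243 -0.     1.397]
[[-0.     0.998  0.063]
 [-0.     0.063 -0.998]
 [-1.    -0.     0.   ]]
tcp [0.6529 0.0076 0.1716] phi0 0.063 t 36.75 gap 0.0219 F [ 0.1  0.3 -1.8]
d world mm [  0.2  -0.2 -88.2] dphi 0.0 rows 2
[4.41, 0.01, 0.01, -0.0]
[4.41, 0.01, 0.01, -0.0]
```

View pics/w19.png

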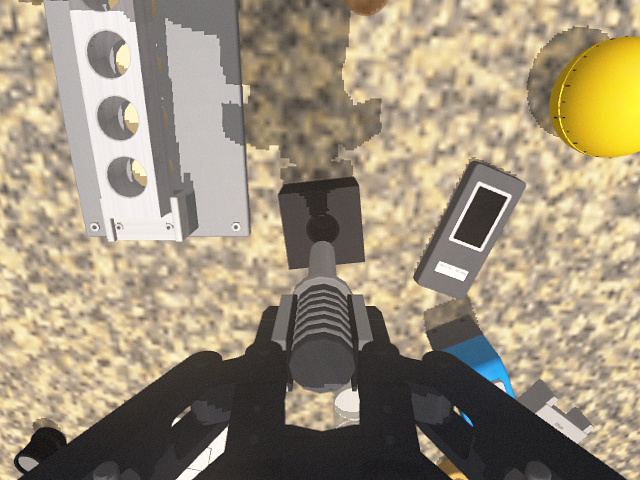

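View pics/s19.png

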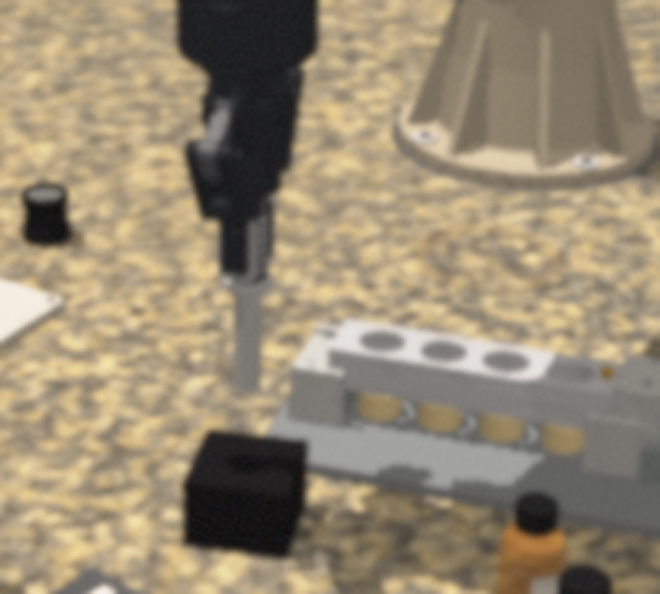

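Emit:
servo_tool:
  moves:
    - [2.5,0.02,0.02,0,1]
    - [2,0,0,0,1]
    - [1,0,0,0,1]
    - [1,0,0,0,1]
    - [1,0,0,0,1]
    - [0.7,0,0,0,1]
    - [0.4,0,0,0,1]
    - [0,0,0,0,1]
    - [0,0,0,0,1]
    - [0,0,0,0,1]

```text
clock: 38.05
tcp_pos: [0.6534, 0.0074, 0.086]
orientation: [0.516, 0.484, 0.515, -0.484]
wrist_force: [0.3, 1.0, -1.5]
finger_gap: 0.0219
```

```bash
python3 - <<'E'
from h import *
st()
q=cam("scene"); cv2.imwrite("pics/s20.png",cv2.resize(q["pixels"][150:330,250:450],None,fx=3.3,fy=3.3,interpolation=cv2.INTER_CUBIC))
E
```

```text
t 38.05 tcp [0.6534 0.0074 0.086 ] gap 0.0219 F [ 0.3  1.  -1.5]
q [-0.111  0.535  0.021  1.057 -0.     1.396]
[[ 0.001  0.998  0.063]
 [-0.     0.063 -0.998]
 [-1.     0.001  0.   ]]
```

View pics/s20.png

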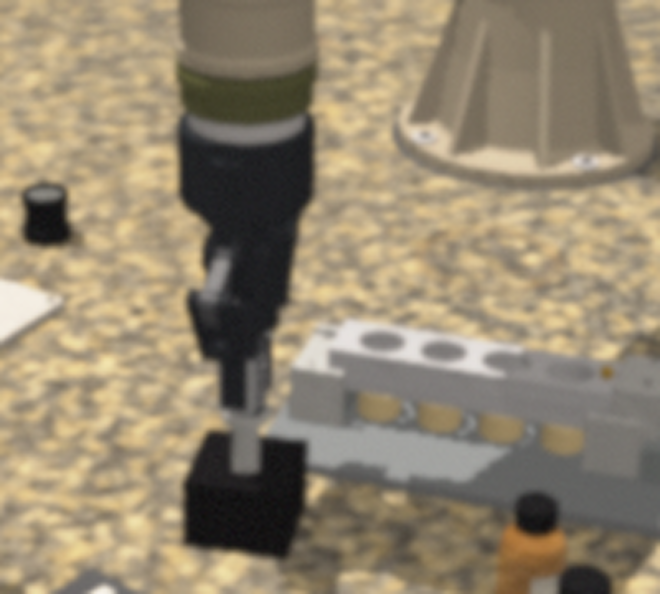

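Emit:
servo_tool:
  moves:
    - [0.25,0,0,0,1]
    - [0,0,0,0,1]
    - [0,0,0,0,0.3]
    - [0,0,0,0,-0.3]
    - [0,0,0,0,-1]
    - [0,0,0,0,-1]
    - [0,0,0,0,-1]
    - [-3,0,0,0,-1]
    - [-5,0,0,0,-1]
    - [-5,0,0,0,-1]

```text
clock: 39.35
tcp_pos: [0.6528, 0.0074, 0.2141]
orientation: [0.515, 0.484, 0.516, -0.484]
wrist_force: [0.8, 0.7, 0.6]
finger_gap: 0.0853
```

```bash
python3 - <<'E'
from h import *
plan(.5068,.1027,.14,.063,n=7)
p=cam("wrist");save(p,"w21")
q=cam("scene"); cv2.imwrite("pics/s21.png",cv2.resize(q["pixels"][150:330,250:450],None,fx=3.3,fy=3.3,interpolation=cv2.INTER_CUBIC))
E
```

```text
tcp [0.6528 0.0074 0.2141] phi0 0.063 t 39.35 gap 0.0853 F [0.8 0.7 0.6]
d world mm [-146.    95.3  -74.1] dphi 0.0 rows 7
[1.06, -2.0, -1.49, -0.0]
[1.06, -2.0, -1.49, -0.0]
[1.06, -2.0, -1.49, -0.0]
[1.06, -2.0, -1.49, -0.0]
[1.06, -2.0, -1.49, -0.0]
[1.06, -2.0, -1.49, -0.0]
[1.06, -2.0, -1.49, -0.0]
```

View pics/s21.png

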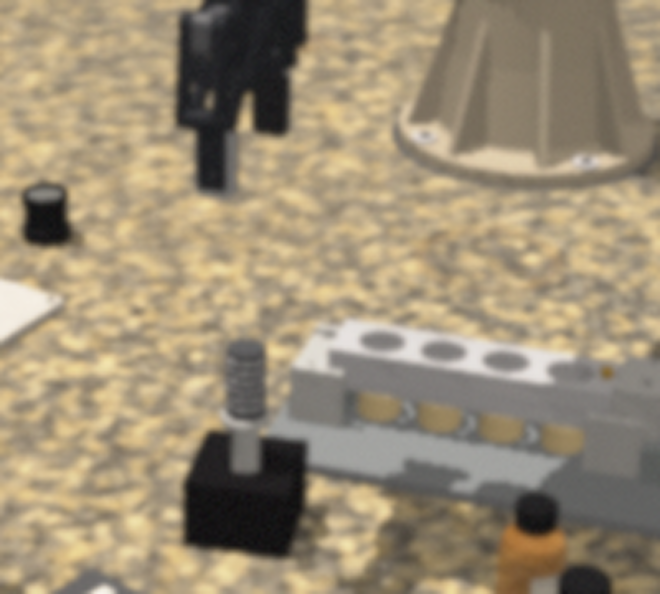

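View pics/w21.png

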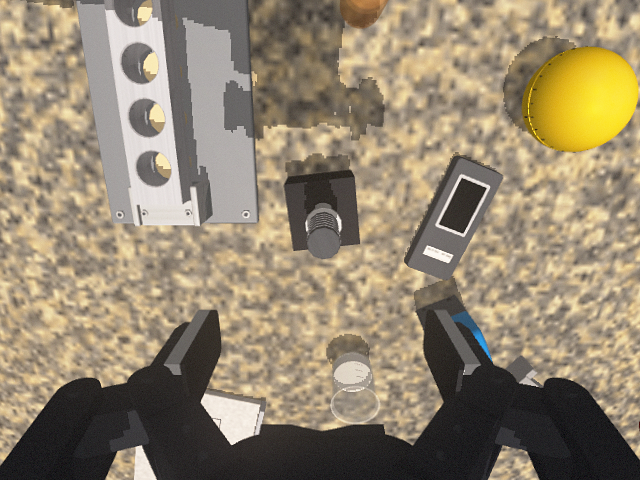

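Emit:
servo_tool:
  moves:
    - [0,-2.1,-1.5,0,-1]
    - [0,-2.1,-1.5,0,-1]
    - [0,-2.1,-1.5,0,-1]
    - [0,-2.1,-1.5,0,-1]
    - [2,-2.1,-1.5,0,-1]
    - [2.5,-2.0,-1.5,0,-1]
    - [2.9,-1.5,-1.43,0,-1]
    - [0,0,0,0,-1]
    - [0,0,0,0,-1]
    - [0,0,0,0,-1]

```text
clock: 40.7
tcp_pos: [0.5087, 0.1023, 0.1404]
orientation: [0.516, 0.485, 0.515, -0.484]
wrist_force: [0.5, -0.0, 1.4]
finger_gap: 0.0852
```

```bash
python3 - <<'E'
from h import *
p=cam("wrist");p=cam("wrist");save(p,"w22")
plan(.5068,.1027,.0378,.063,n=4)
E
```

```text
tcp [0.5082 0.1023 0.1401] phi0 0.0622 t 40.8 gap 0.0854 F [-0.1  0.2 -0.3]
d world mm [  -1.4    0.4 -102.3] dphi 0.0008 rows 4
[2.56, -0.04, -0.01, -0.0]
[2.56, -0.04, -0.01, -0.0]
[2.56, -0.04, -0.01, -0.0]
[2.56, -0.04, -0.01, -0.0]
```

View pics/w22.png

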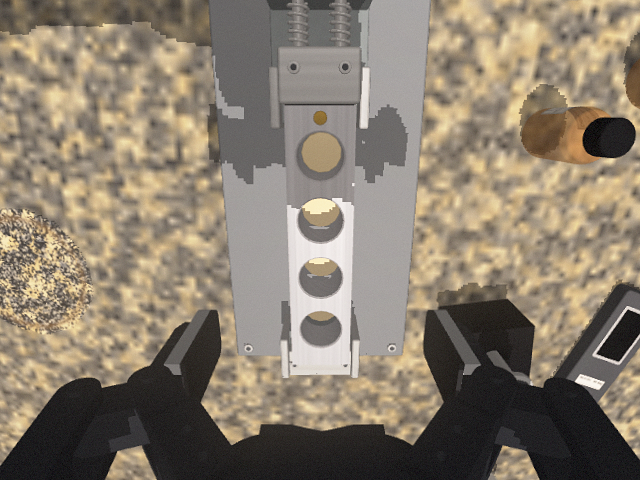

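Emit:
servo_tool:
  moves:
    - [2.5,-0.05,0,0,-1]
    - [2.5,-0.05,0,0,-1]
    - [2.5,0,0,0,-1]
    - [1.7,0,0,0,-1]
    - [1.05,0,0,0,-1]
    - [0,0,0,0,-0.5]
    - [0,0,0,0,1]
    - [0,0,0,0,1]
    - [0,0,0,0,1]
    - [0,0,0,0,1]
  grip_force: 90

```text
clock: 42.05
tcp_pos: [0.5074, 0.1027, 0.0381]
orientation: [0.516, 0.485, 0.515, -0.483]
wrist_force: [0.0, -0.9, 5.4]
finger_gap: 0.0403
```

```bash
python3 - <<'E'
from h import *
p=cam("wrist");p=cam("wrist");save(p,"w23")
plan(.5068,.1027,.0378,.063,n=4)
E
```

```text
tcp [0.5075 0.1027 0.0381] phi0 0.063 t 42.15 gap 0.0403 F [ 1.  -0.3  6.2]
d world mm [-0.7  0.  -0.3] dphi 0.0 rows 4
[0.01, -0.02, -0.0, -0.0]
[0.01, -0.02, -0.0, -0.0]
[0.01, -0.02, -0.0, -0.0]
[0.01, -0.02, -0.0, -0.0]
```

Emit:
servo_tool:
  moves:
    - [0,0,-0.2,0,1]
    - [0,0,-0.2,0,1]
    - [0,0,0,0,1]
    - [-0.3,0,0,0,1]
    - [-0.5,0,0,0,1]
    - [-0.7,0,0,0,1]
    - [-1,0,0,0,1]
    - [-1.5,0,0,0,1]
    - [-3,0,0,0,1]
    - [0,0,0,0,1]

```text
clock: 43.4
tcp_pos: [0.5069, 0.1067, 0.1081]
orientation: [0.516, 0.485, 0.515, -0.483]
wrist_force: [-0.5, 0.0, -4.5]
finger_gap: 0.0404
```

```bash
python3 - <<'E'
from h import *
p=cam("wrist");p=cam("wrist");save(p,"w24")
q=cam("scene"); cv2.imwrite("pics/s24.png",cv2.resize(q["pixels"][150:330,270:490],None,fx=3.3,fy=3.3,interpolation=cv2.INTER_CUBIC))
plan(.50,-.10,.15,-1.52,n=14)
E
```

```text
tcp [0.5046 0.1066 0.1053] phi0 0.0631 t 43.55 gap 0.0407 F [-0.7 -0.1 -5.2]
d world mm [  -4.6 -206.6   44.7] dphi -1.5831 rows 14
[-0.32, -0.13, 1.47, 0.113]
[-0.32, 0.04, 1.48, 0.113]
[-0.32, 0.21, 1.46, 0.113]
[-0.32, 0.37, 1.43, 0.113]
[-0.32, 0.53, 1.38, 0.113]
[-0.32, 0.68, 1.31, 0.113]
[-0.32, 0.83, 1.22, 0.113]
[-0.32, 0.96, 1.12, 0.113]
[-0.32, 1.08, 1.01, 0.113]
[-0.32, 1.19, 0.88, 0.113]
[-0.32, 1.28, 0.74, 0.113]
[-0.32, 1.35, 0.59, 0.113]
[-0.32, 1.41, 0.43, 0.113]
[-0.32, 1.45, 0.27, 0.113]
```

View pics/s24.png

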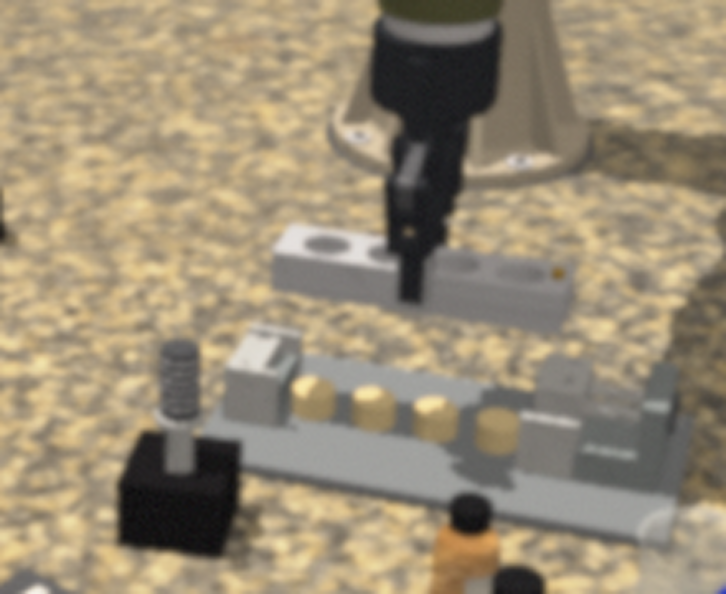

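View pics/w24.png

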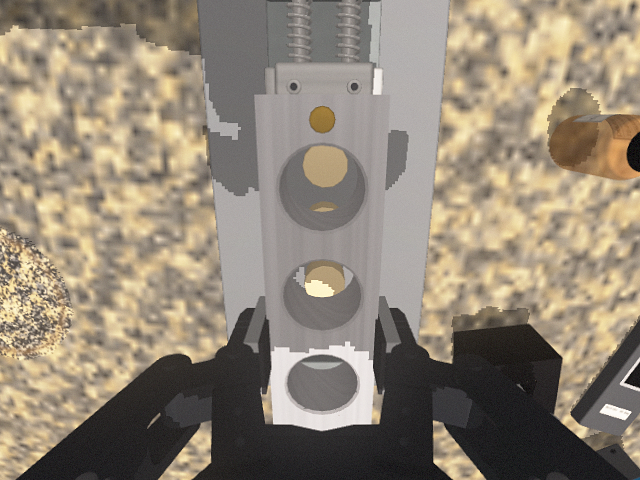

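Emit:
servo_tool:
  moves:
    - [-4.5,0,0,0,1]
    - [0,-0.13,1.47,0.113,1]
    - [0,0.04,1.48,0.113,1]
    - [0,0.2,1.46,0.113,1]
    - [0,0.37,1.43,0.113,1]
    - [0,0.53,1.38,0.113,1]
    - [0,0.68,1.31,0.113,1]
    - [0,0.83,1.22,0.113,1]
    - [0,0.96,1.12,0.113,1]
    - [0,1.08,1.01,0.113,1]

```text
clock: 44.8
tcp_pos: [0.5015, -0.0264, 0.1499]
orientation: [-0.213, -0.673, -0.214, 0.675]
wrist_force: [0.3, -0.2, -4.7]
finger_gap: 0.0401
```

Emit:
servo_tool:
  moves:
    - [0,1.19,0.88,0.113,1]
    - [0,1.28,0.74,0.113,1]
    - [0,1.35,0.59,0.113,1]
    - [0,1.41,0.43,0.113,1]
    - [0,1.45,0.27,0.113,1]
    - [4,0,0,0,1]
    - [3,0,0,0,1]
    - [2,0,0,0,1]
    - [0,0,0,0,1]
    - [0,0,0,0,1]

```text
clock: 46.05
tcp_pos: [0.5011, -0.1, 0.0616]
orientation: [-0.018, -0.707, -0.018, 0.707]
wrist_force: [-0.1, 0.2, -3.2]
finger_gap: 0.0403
```

```bash
python3 - <<'E'
from h import *
p=cam("wrist");p=cam("wrist");save(p,"w25")
t=cam("top"); cv2.imwrite("pics/t25.png",cv2.resize(t["pixels"][180:350,180:520],None,fx=2.35,fy=2.35,interpolation=cv2.INTER_CUBIC))
plan(.50,-.10,.0045,-1.52,n=2)
E
```

```text
tcp [ 0.5019 -0.1003  0.0625] phi0 -1.5189 t 46.2 gap 0.0404 F [ 0.3 -0.4 -4.8]
d world mm [ -1.9   0.3 -58. ] dphi -0.0011 rows 2
[2.9, -0.02, 0.09, 0.001]
[2.9, -0.02, 0.09, 0.001]
```

View pics/w25.png

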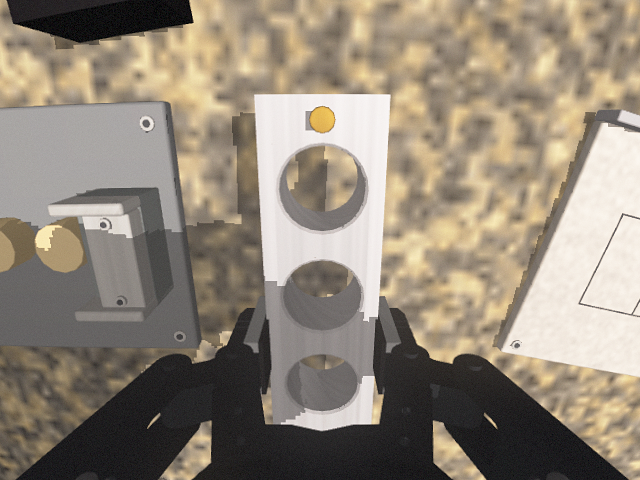

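View pics/t25.png

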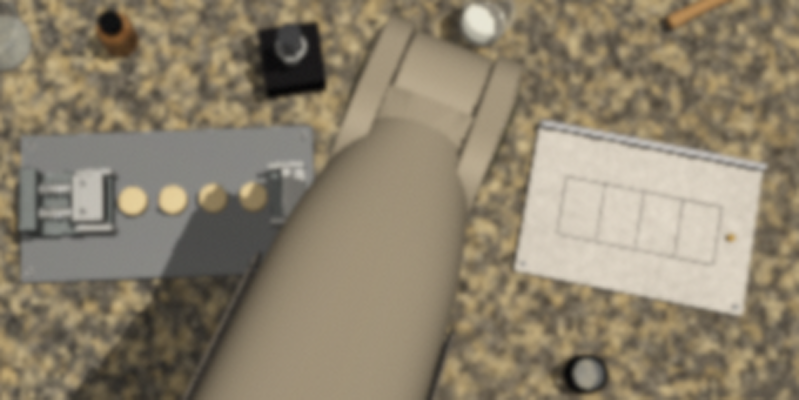

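Emit:
servo_tool:
  moves:
    - [2.5,0,0,0,1]
    - [2,0,0,0,1]
    - [0.8,0,0,0,1]
    - [0.3,0,0,0,1]
    - [0.2,0,0,0,1]
    - [0,0,0,0,1]
    - [0,0,0,0,1]
    - [0,0,0,0,1]
    - [0,0,0,0,1]
    - [0,0,0,0,1]

```text
clock: 47.45
tcp_pos: [0.5016, -0.1003, 0.0041]
orientation: [0.018, 0.707, 0.018, -0.707]
wrist_force: [-0.9, -0.3, 1.8]
finger_gap: 0.0403
```

```bash
python3 - <<'E'
from h import *
st()
E
```

```text
t 47.45 tcp [ 0.5016 -0.1003  0.0041] gap 0.0403 F [-0.9 -0.3  1.8]
q [-0.354  0.379 -0.468  0.722 -0.     2.736]
[[ 0.001  0.052 -0.999]
 [-0.    -0.999 -0.052]
 [-1.     0.001 -0.001]]
```

Emit:
servo_tool:
  moves:
    - [0,0,0,0,0.2]
    - [0,0,0,0,-0.4]
    - [0,0,0,0,-1]
    - [0,0,0,0,-1]
    - [0,0,0,0,-1]
    - [-2,0,0,0,-1]
    - [-5,0,0,0,-1]
    - [-5,0,0,0,-1]
    - [-5,0,0,0,-1]
    - [0,0,0,0,-1]

```text
clock: 48.7
tcp_pos: [0.5039, -0.101, 0.178]
orientation: [0.02, 0.71, 0.017, -0.704]
wrist_force: [0.5, 0.1, -0.7]
finger_gap: 0.0858
```

```bash
python3 - <<'E'
from h import *
p=cam("wrist");p=cam("wrist");save(p,"w26")
plan(.49,-.345,.2,-.17,n=10)
E
```

```text
tcp [ 0.5014 -0.1001  0.1739] phi0 -1.519 t 48.8 gap 0.0849 F [-0.1  0.2 -0.7]
d world mm [ -11.4 -244.9   26.1] dphi 1.349 rows 10
[-0.26, 2.44, 0.24, -0.135]
[-0.26, 2.39, 0.57, -0.135]
[-0.26, 2.29, 0.88, -0.135]
[-0.26, 2.15, 1.18, -0.135]
[-0.26, 1.97, 1.46, -0.135]
[-0.26, 1.76, 1.71, -0.135]
[-0.26, 1.51, 1.93, -0.135]
[-0.26, 1.24, 2.12, -0.135]
[-0.26, 0.94, 2.26, -0.135]
[-0.26, 0.63, 2.37, -0.135]
```

View pics/w26.png

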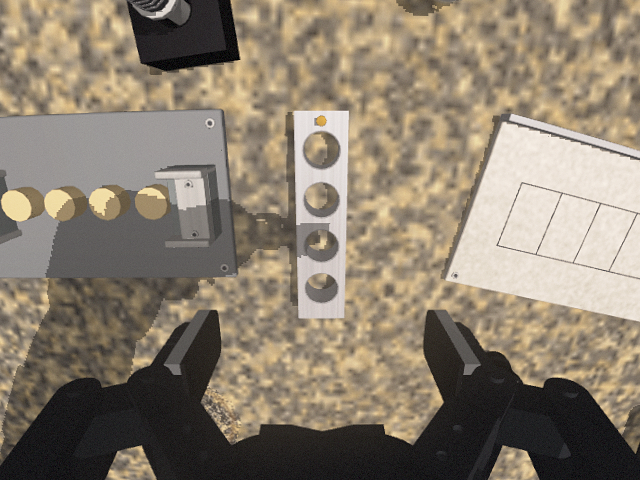

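Emit:
servo_tool:
  moves:
    - [-0.25,2.44,0.24,-0.135,-1]
    - [-0.25,2.4,0.57,-0.135,-1]
    - [-0.25,2.3,0.88,-0.135,-1]
    - [-0.25,2.15,1.18,-0.135,-1]
    - [-0.25,1.97,1.46,-0.135,-1]
    - [-0.25,1.76,1.71,-0.135,-1]
    - [-0.25,1.51,1.93,-0.135,-1]
    - [-0.25,1.24,2.12,-0.135,-1]
    - [-0.25,0.94,2.26,-0.135,-1]
    - [-0.25,0.63,2.37,-0.135,-1]

```text
clock: 50.05
tcp_pos: [0.4891, -0.3453, 0.1962]
orientation: [-0.456, -0.539, -0.459, 0.54]
wrist_force: [1.2, -0.4, -0.5]
finger_gap: 0.0855
```

Emit:
servo_tool:
  moves:
    - [0,0,0,0,-1]
    - [0,0,0,0,-1]
    - [0,0,0,0,-1]
    - [0,0,0,0,-1]
    - [0,0,0,0,-1]
    - [0,0,0,0,-1]
    - [0,0,0,0,-1]
    - [0,0,0,0,-1]
    - [0,0,0,0,-1]
    - [0,0,0,0,-1]

```text
clock: 51.3
tcp_pos: [0.4901, -0.3453, 0.1986]
orientation: [-0.456, -0.54, -0.456, 0.54]
wrist_force: [-0.7, -0.4, 1.1]
finger_gap: 0.0854
```

```bash
python3 - <<'E'
from h import *
st()
p=cam("wrist");save(p,"w27")
for x in models.pinpoint("bay_1",p)[:6]: print(np.round(x["location"],1),round(x["conf"],2),np.round(onz(p,x["location"],.008),4))
E
```

```text
t 51.3 tcp [ 0.4901 -0.3453  0.1986] gap 0.0854 F [-0.7 -0.4  1.1]
q [-0.748  0.371  0.049  1.248 -0.     0.992]
[[ 0.     0.986 -0.168]
 [-0.    -0.168 -0.986]
 [-1.     0.     0.   ]]
[332.8 193. ] 0.88 [ 0.5009 -0.3328  0.008 ]
[332.6 267.7] 0.76 [ 0.4886 -0.4078  0.008 ]
[328.7 232. ] 0.64 [ 0.4909 -0.37    0.008 ]
[334.7 148.8] 0.64 [ 0.5091 -0.2931  0.008 ]
```

View pics/w27.png

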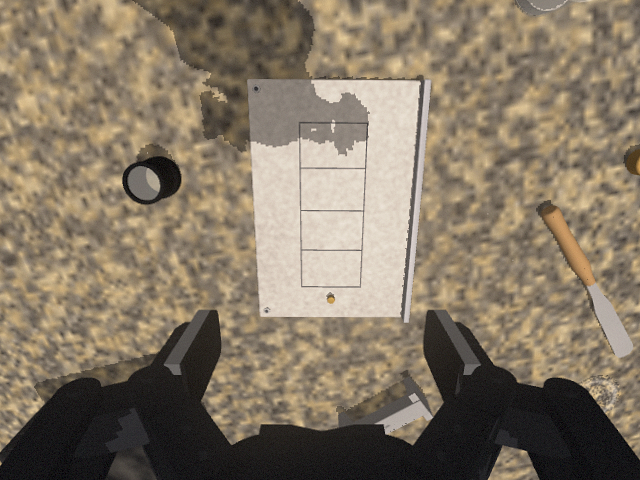

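```bash
python3 - <<'E'
from h import *
p=cam("wrist")
cv2.imwrite("pics/z11.png",cv2.resize(p["pixels"][110:300,285:385],None,fx=5,fy=3.1,interpolation=cv2.INTER_CUBIC))
E
```

```text
(no output)
```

View pics/z11.png

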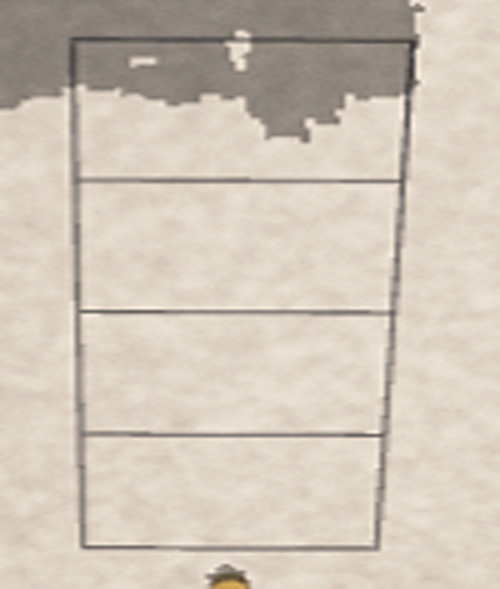

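```bash
python3 - <<'E'
from h import *
p=cam("wrist")
L=[(72,39),(75,180.5),(79,311.5),(82,434),(83,547.5)]; Rr=[(413,40),(403,181),(393,312.5),(385,435),(377,549)]
P=lambda u:onz(p,(285+u[0]/5-.4,110+u[1]/3.1-.3),.008)[:2]
l=np.array([P(u) for u in L]);r=np.array([P(u) for u in Rr]); m=(l+r)/2
print(np.round(m,4),np.linalg.norm(np.diff(m,axis=0),axis=1),np.linalg.norm(r-l,axis=1))
# fit: model corner grid
from scipy.optimize import least_squares
pts=np.vstack([l,r]); 
def f(v):
    x,y,a=v[:3]; w=v[3]
    ys=np.array([80,40,0,-40,-80])*.001
    c,s=np.cos(a),np.sin(a)
    X=np.array([[-w]*5+[w]*5,list(ys)*2]); 
    return ((np.array([[c,-s],[s,c]])@X).T+[x,y]-pts).ravel()
o=least_squares(f,[.49,-.35,-.17,.03]); print(o.x,np.abs(o.fun).max())
x,y,a,_=o.x
for i,yy in zip((1,2,3,4),(-.06,-.02,.02,.06)): print(i,np.round([x-np.sin(a)*yy,y+np.cos(a)*yy],4),"corr",np.round([x-np.sin(a)*yy+.0018,y+np.cos(a)*yy+.0012],4))
t=cam("top"); save(t,"t27")
for q in models.pinpoint("puck_1_mid",t)[:6]: print(np.round(q["location"],1),round(q["conf"],2),np.round(onz(t,q["location"],.019),4))
for q in models.pinpoint("bay_1",t)[:6]: print(np.round(q["location"],1),round(q["conf"],2),np.round(onz(t,q["location"],.008),4))
cv2.imwrite("pics/t27z.png",cv2.resize(t["pixels"][180:350,180:520],None,fx=2.35,fy=2.35,interpolation=cv2.INTER_CUBIC))
E
```

```text
[[ 0.5113 -0.2703]
 [ 0.5043 -0.3098]
 [ 0.4973 -0.3492]
 [ 0.4904 -0.3887]
 [ 0.4833 -0.4282]] [0.04012261 0.04000237 0.04013502 0.04011323] [0.06037117 0.06022246 0.05980124 0.05986383 0.0602482 ]
[ 0.4973241  -0.34922546 -0.1751973   0.03005059] 0.00030315510394307577
1 [ 0.4869 -0.4083] corr [ 0.4887 -0.4071]
2 [ 0.4938 -0.3689] corr [ 0.4956 -0.3677]
3 [ 0.5008 -0.3295] corr [ 0.5026 -0.3283]
4 [ 0.5078 -0.2901] corr [ 0.5096 -0.2889]
[235.3 260. ] 0.65 [0.5168 0.1645 0.019 ]
[264.6 266.4] 0.59 [0.5033 0.0951 0.019 ]
[255.1 267.1] 0.47 [0.5011 0.1173 0.019 ]
[430.  269.2] 0.86 [ 0.5075 -0.2969  0.008 ]
[384.8 189.7] 0.74 [ 0.7007 -0.1885  0.008 ]
[444.3 273.5] 0.59 [ 0.498  -0.3308  0.008 ]
[455.3 276.1] 0.57 [ 0.4924 -0.3569  0.008 ]
[226.6 263.3] 0.42 [0.5101 0.1864 0.008 ]
```

View pics/t27z.png

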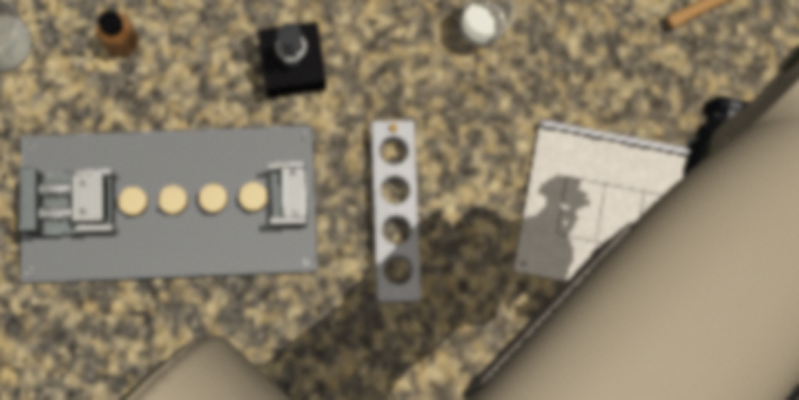

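```bash
python3 - <<'E'
from h import *
plan(.507,.10,.2,.063,n=9)
E
```

```text
tcp [ 0.49   -0.3452  0.1986] phi0 -0.169 t 51.65 gap 0.0853 F [-0.4  0.1 -0.2]
d world mm [ 17.  445.2   1.4] dphi 0.232 rows 9
[-0.02, -0.65, -4.91, -0.026]
[-0.02, -0.52, -4.92, -0.026]
[-0.02, -0.39, -4.94, -0.026]
[-0.02, -0.27, -4.94, -0.026]
[-0.02, -0.14, -4.95, -0.026]
[-0.02, -0.01, -4.95, -0.026]
[-0.02, 0.12, -4.95, -0.026]
[-0.02, 0.25, -4.94, -0.026]
[-0.02, 0.37, -4.94, -0.026]
```

Emit:
servo_tool:
  moves:
    - [0,-0.65,-4.9,-0.026,-1]
    - [0,-0.52,-4.92,-0.026,-1]
    - [0,-0.4,-4.94,-0.026,-1]
    - [0,-0.27,-4.94,-0.026,-1]
    - [0,-0.14,-4.95,-0.026,-1]
    - [0,0,-4.95,-0.026,-1]
    - [0,0.12,-4.95,-0.026,-1]
    - [0,0.25,-4.94,-0.026,-1]
    - [0,0.37,-4.94,-0.024,-1]
    - [0,0,0,0,-1]

```text
clock: 52.9
tcp_pos: [0.5063, 0.1028, 0.1987]
orientation: [0.517, 0.483, 0.517, -0.482]
wrist_force: [0.1, -1.3, 0.6]
finger_gap: 0.0855
```

Emit:
servo_tool:
  moves:
    - [0,0,0,0,-1]
    - [0,0,0,0,-1]
    - [0,0,0,0,-1]
    - [0,0,0,0,-1]
    - [0,0,0,0,-1]
    - [0,0,0,0,-1]
    - [0,0,0,0,-1]
    - [0,0,0,0,-1]
    - [0,0,0,0,-1]
    - [0,0,0,0,-1]

```text
clock: 54.15
tcp_pos: [0.5065, 0.1, 0.1986]
orientation: [0.516, 0.484, 0.516, -0.484]
wrist_force: [0.4, 0.3, 0.3]
finger_gap: 0.0852
```

```bash
cat >> h.py <<'E'
def cream(p,z=.028,amin=150,show=False):
    im=p["pixels"].astype(int); hsv=cv2.cvtColor(p["pixels"],cv2.COLOR_BGR2HSV)
    return hsv
E
python3 - <<'E'
from h import *
st()
p=cam("wrist");save(p,"w28")
for x in models.outline_of("puck_1_mid",p)[:6]:
    m=x["pixels"]; print(np.round(x["location"],1),round(x["conf"],2),m.sum())
for x in models.pinpoint("puck_1_mid",p)[:6]: print(np.round(x["location"],1),round(x["conf"],2),np.round(onz(p,x["location"],.019),4))
E
```

```text
t 54.15 tcp [0.5065 0.1    0.1986] gap 0.0852 F [0.4 0.3 0.3]
q [ 0.039  0.212 -0.169  1.189 -0.     1.547]
[[-0.     0.998  0.063]
 [-0.     0.063 -0.998]
 [-1.    -0.     0.   ]]
[326.7 140.2] 0.59 848
[466.3 296. ] 0.58 3259
[326.  145.1] 0.58 [0.5045 0.159  0.019 ]
```

View pics/w28.png

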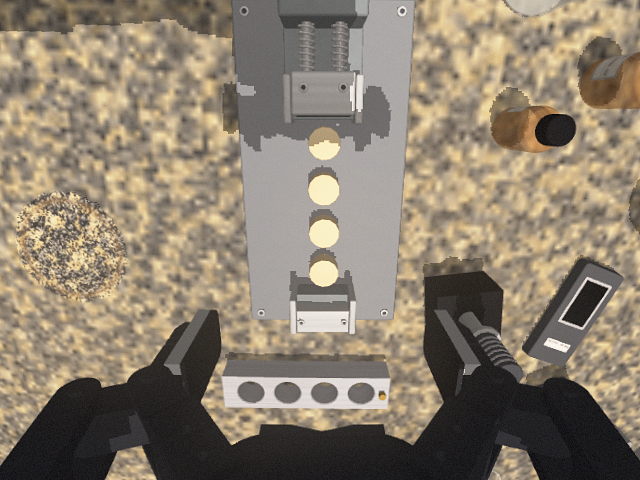

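```bash
python3 - <<'E'
from h import *
im=cv2.imread("pics/w28.png")
cv2.imwrite("pics/z12.png",cv2.resize(im[118:298,285:365],None,fx=5,fy=3.3,interpolation=cv2.INTER_CUBIC))
E
```

```text
(no output)
```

View pics/z12.png

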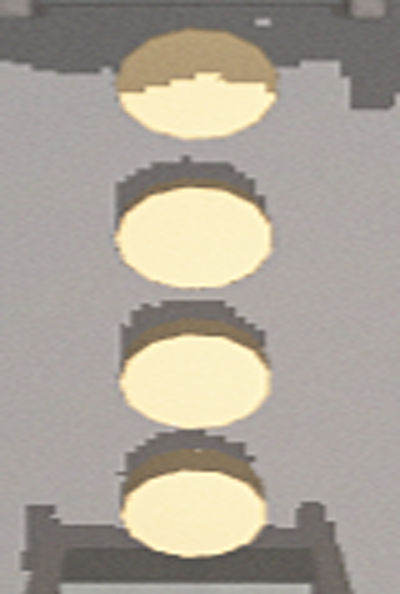

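```bash
python3 - <<'E'
from h import *
p=cam("wrist")
for i,u in zip((1,2,3,4),[(198,83.5),(194,237),(196,381.5),(194.5,513)]):
    w=onz(p,(285+u[0]/5-.4,118+u[1]/3.3-.35),.028); print(i,np.round(w,4),"corr",np.round(w[:2]+[.0018,.0012],4))
E
```

```text
1 [0.5028 0.1613 0.028 ] corr [0.5046 0.1625]
2 [0.5046 0.1216 0.028 ] corr [0.5064 0.1228]
3 [0.5076 0.0813 0.028 ] corr [0.5094 0.0825]
4 [0.5099 0.0416 0.028 ] corr [0.5117 0.0428]
```

Emit:
servo_tool:
  moves:
    - [0,0.1,-3,0,-1]
    - [2,0.1,-3.25,0,-1]
    - [4,0,0,0,-1]
    - [4,0,0,0,-1]
    - [3,0,0,0,-1]
    - [2,0,0,0,-1]
    - [0,0,0,0,-1]
    - [0,0,0,0,-1]
    - [0,0,0,0,-1]
    - [0,0,0,0,-1]
  grip_force: 40

```text
clock: 55.6
tcp_pos: [0.5053, 0.1625, 0.0495]
orientation: [0.516, 0.484, 0.515, -0.484]
wrist_force: [0.2, 0.2, -0.2]
finger_gap: 0.0854
```

```bash
python3 - <<'E'
from h import *
plan(.5046,.1625,.0128,.063,n=1)
p=cam("wrist");save(p,"w29")
E
```

```text
tcp [0.5053 0.1625 0.0495] phi0 0.063 t 55.6 gap 0.0854 F [ 0.2  0.2 -0.2]
d world mm [ -0.7  -0.  -36.7] dphi 0.0 rows 1
[3.67, -0.07, -0.0, -0.0]
```

View pics/w29.png

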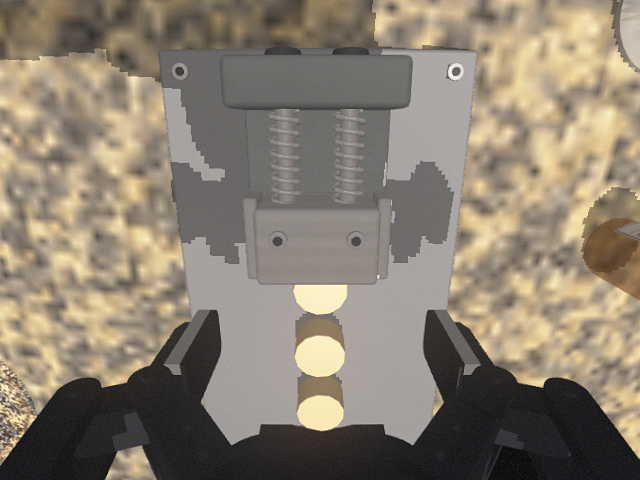

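Emit:
servo_tool:
  moves:
    - [2.0,-0.05,0,0,-1]
    - [1.65,0,0,0,-1]
    - [0,0,0,0,-1]
    - [0,0,0,0,-0.5]
    - [0,0,0,0,0]
    - [0,0,0,0,0.5]
    - [0,0,0,0,1]
    - [0,0,0,0,1]
    - [0,0,0,0,1]
    - [0,0,0,0,1]

```text
clock: 56.9
tcp_pos: [0.5046, 0.1625, 0.0128]
orientation: [0.516, 0.484, 0.515, -0.484]
wrist_force: [-1.2, -0.5, 4.6]
finger_gap: 0.0268
```

```bash
python3 - <<'E'
from h import *
plan(.5046,.1625,.0128,.063,n=1)
p=cam("wrist");save(p,"w30")
E
```

```text
tcp [0.5046 0.1625 0.0128] phi0 0.063 t 56.9 gap 0.0268 F [-1.2 -0.5  4.6]
d world mm [-0.  0. -0.] dphi -0.0 rows 1
[0.0, -0.0, -0.0, 0.0]
```

View pics/w30.png

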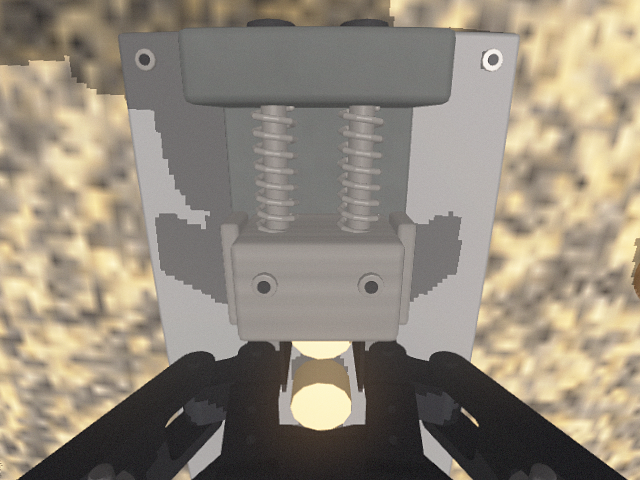

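```bash
python3 - <<'E'
from h import *
s=dict(env.get_state()); t=np.array(s["tcp_pos"]); t[2]+=.12; s["tcp_pos"]=t
plan(.4887,-.4071,.10,-.175,n=12,state=s)
E
```

```text
tcp [0.5047 0.1625 0.1328] phi0 0.063 t 56.95 gap 0.0264 F [-1.1  0.2  5.1]
d world mm [ -16.  -569.6  -32.8] dphi -0.238 rows 12
[0.27, -0.43, 4.73, 0.02]
[0.27, -0.34, 4.74, 0.02]
[0.27, -0.24, 4.74, 0.02]
[0.27, -0.15, 4.75, 0.02]
[0.27, -0.06, 4.75, 0.02]
[0.27, 0.04, 4.75, 0.02]
[0.27, 0.13, 4.75, 0.02]
[0.27, 0.23, 4.74, 0.02]
[0.27, 0.32, 4.74, 0.02]
[0.27, 0.41, 4.73, 0.02]
[0.27, 0.51, 4.72, 0.02]
[0.27, 0.6, 4.71, 0.02]
```

Emit:
servo_tool:
  moves:
    - [-3,0,0,0,1]
    - [-5,0,0,0,1]
    - [-4,0,0,0,1]
    - [0,-0.43,4.73,0.02,1]
    - [0,-0.34,4.74,0.02,1]
    - [0,-0.24,4.74,0.02,1]
    - [0,-0.15,4.75,0.02,1]
    - [0,-0.06,4.75,0.02,1]
    - [0,0.04,4.75,0.02,1]
    - [0,0.13,4.75,0.02,1]

```text
clock: 58.2
tcp_pos: [0.4943, -0.1715, 0.132]
orientation: [0.48, 0.519, 0.48, -0.519]
wrist_force: [0.4, 0.1, 0.1]
finger_gap: 0.0263
```

Emit:
servo_tool:
  moves:
    - [0,0.23,4.74,0.02,1]
    - [0,0.32,4.74,0.02,1]
    - [0,0.41,4.73,0.02,1]
    - [1,0.5,4.72,0.02,1]
    - [2,0.6,4.71,0.02,1]
    - [3,0,0,0,1]
    - [2,0,0,0,1]
    - [0,0,0,0,1]
    - [0,0,0,0,1]
    - [0,0,0,0,1]

```text
clock: 59.45
tcp_pos: [0.4882, -0.4078, 0.0536]
orientation: [0.455, 0.542, 0.453, -0.542]
wrist_force: [0.3, 0.5, 0.0]
finger_gap: 0.0263
```

```bash
python3 - <<'E'
from h import *
plan(.4887,-.4071,.0108,-.175,n=1)
p=cam("wrist");save(p,"w31")
E
```

```text
tcp [ 0.4882 -0.4078  0.0536] phi0 -0.1767 t 59.45 gap 0.0263 F [0.3 0.5 0. ]
d world mm [  0.5   0.7 -42.8] dphi 0.0017 rows 1
[4.28, 0.03, -0.08, -0.002]
```

View pics/w31.png

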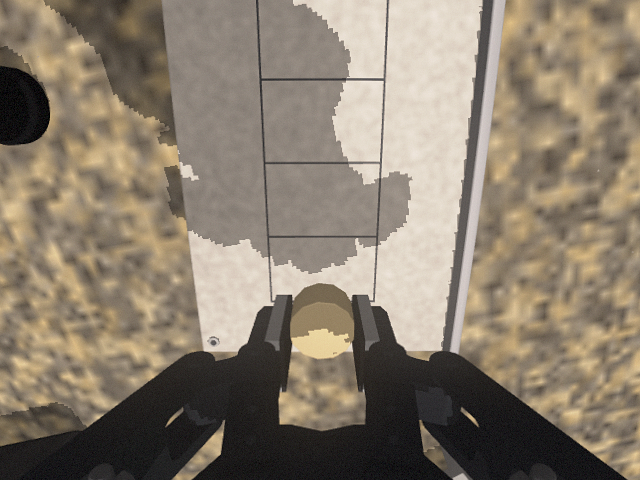

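Emit:
servo_tool:
  moves:
    - [1.8,0.03,-0.08,0,1]
    - [1.4,0,0,0,1]
    - [0.6,0,0,0,1]
    - [0.3,0,0,0,1]
    - [0,0,0,0,1]
    - [0,0,0,0,1]
    - [0,0,0,0,1]
    - [0,0,0,0,1]
    - [0,0,0,0,1]
    - [0,0,0,0,1]

```text
clock: 60.75
tcp_pos: [0.4879, -0.4065, 0.0111]
orientation: [-0.454, -0.542, -0.454, 0.542]
wrist_force: [-0.8, -0.1, -0.5]
finger_gap: 0.0262
```

```bash
python3 - <<'E'
from h import *
plan(.4887,-.4071,.0108,-.175,n=1)
p=cam("wrist");save(p,"w32")
E
```

```text
tcp [ 0.4879 -0.4065  0.0111] phi0 -0.177 t 60.75 gap 0.0262 F [-0.8 -0.1 -0.5]
d world mm [ 0.8 -0.6 -0.3] dphi 0.002 rows 1
[0.03, 0.09, 0.04, -0.002]
```

View pics/w32.png

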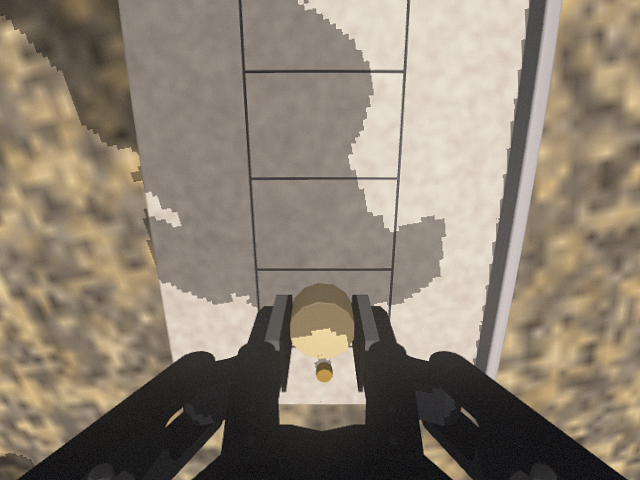

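```bash
python3 - <<'E'
from h import *
p=cam("wrist"); s=env.get_state(); T=Rm(s["orientation"])
for l,r in [((257,269.5),(392.5,269)),((250,179),(398.5,178)),((243,72),(406,71.5))]:
    a=onz(p,l,.008);b=onz(p,r,.008); m=(a+b)/2+[.0018,.0012,0]; print(np.round(T.T@(m-s["tcp_pos"])*1e3,2))
pc=onz(p,(321.5,305),.026)+[.0018,.0012,0]
E
```

```text
[  3.09   1.25 -19.46]
[  3.08   0.96 -59.53]
[  3.08   1.01 -99.68]
```

Emit:
servo_tool:
  moves:
    - [0,0.1,0.05,0,1]
    - [0,0,0,0,1]
    - [0.03,0,0,0,1]
    - [0,0,0,0,1]
    - [0,0,0,0,0.5]
    - [0,0,0,0,0]
    - [0,0,0,0,-0.6]
    - [0,0,0,0,-1]
    - [0,0,0,0,-1]
    - [-3,0,0,0,-1]

```text
clock: 62.1
tcp_pos: [0.4872, -0.4055, 0.0385]
orientation: [-0.452, -0.542, -0.456, 0.542]
wrist_force: [-1.1, 0.1, 0.5]
finger_gap: 0.0852
```

```bash
python3 - <<'E'
from h import *
s=dict(env.get_state()); t=np.array(s["tcp_pos"]); print(t,s["finger_gap"]); t[2]+=.10; s["tcp_pos"]=t
plan(.5064,.1228,.10,.063,n=12,state=s)
E
```

```text
[ 0.48716894 -0.40551813  0.03849478] 0.08517383632128754
tcp [ 0.4872 -0.4055  0.1385] phi0 -0.1771 t 62.1 gap 0.0852 F [-1.1  0.1  0.5]
d world mm [ 19.2 528.3 -38.5] dphi 0.2401 rows 12
[0.32, -0.62, -4.36, -0.02]
[0.32, -0.53, -4.37, -0.02]
[0.32, -0.44, -4.38, -0.02]
[0.32, -0.35, -4.39, -0.02]
[0.32, -0.27, -4.4, -0.02]
[0.32, -0.18, -4.4, -0.02]
[0.32, -0.09, -4.4, -0.02]
[0.32, -0.0, -4.41, -0.02]
[0.32, 0.09, -4.4, -0.02]
[0.32, 0.17, -4.4, -0.02]
[0.32, 0.26, -4.4, -0.02]
[0.32, 0.35, -4.39, -0.02]
```

Emit:
servo_tool:
  moves:
    - [-5,0,0,0,-1]
    - [-5,0,0,0,-1]
    - [0,-0.62,-4.36,-0.02,-1]
    - [0,-0.53,-4.37,-0.02,-1]
    - [0,-0.44,-4.38,-0.02,-1]
    - [0,-0.35,-4.39,-0.02,-1]
    - [0,-0.27,-4.4,-0.02,-1]
    - [0,-0.18,-4.4,-0.02,-1]
    - [0,-0.09,-4.4,-0.02,-1]
    - [0,0,-4.4,-0.02,-1]

```text
clock: 63.35
tcp_pos: [0.5016, -0.0538, 0.141]
orientation: [0.496, 0.504, 0.496, -0.504]
wrist_force: [-0.1, -0.3, 0.6]
finger_gap: 0.0855
```

Emit:
servo_tool:
  moves:
    - [0,0.09,-4.4,-0.02,-1]
    - [0,0.17,-4.4,-0.02,-1]
    - [0,0.26,-4.4,-0.02,-1]
    - [1,0.35,-4.39,-0.02,-1]
    - [3,0,0,0,-1]
    - [3,0,0,0,-1]
    - [1,0,0,0,-1]
    - [0,0,0,0,-1]
    - [0,0,0,0,-1]
    - [0,0,0,0,-1]

```text
clock: 64.6
tcp_pos: [0.5091, 0.1207, 0.062]
orientation: [0.516, 0.485, 0.515, -0.484]
wrist_force: [-0.4, -0.0, -0.2]
finger_gap: 0.0853
```

```bash
python3 - <<'E'
from h import *
plan(.5064,.1228,.0128,.063,n=1)
p=cam("wrist");save(p,"w33")
E
```

```text
tcp [0.5091 0.1207 0.062 ] phi0 0.0627 t 64.6 gap 0.0853 F [-0.4 -0.  -0.2]
d world mm [ -2.7   2.1 -49.2] dphi 0.0003 rows 1
[4.92, -0.25, -0.22, -0.0]
```

View pics/w33.png

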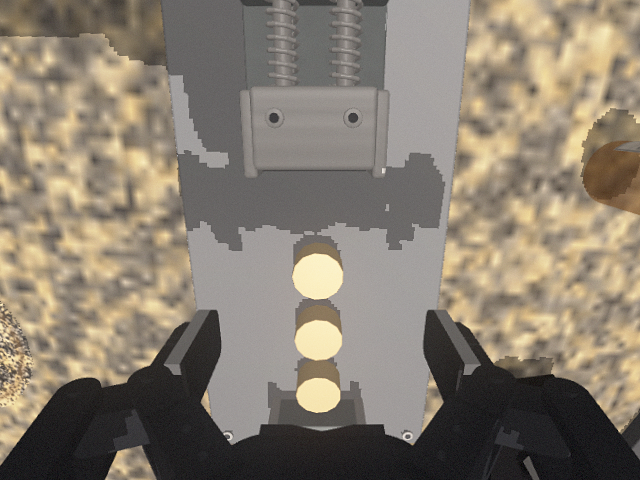

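Good; descend on button 2 and grip.

Emit:
servo_tool:
  moves:
    - [2.5,-0.25,-0.22,0,-1]
    - [1.5,0,0,0,-1]
    - [0.92,0,0,0,-1]
    - [0,0,0,0,-1]
    - [0,0,0,0,-0.5]
    - [0,0,0,0,0]
    - [0,0,0,0,0.5]
    - [0,0,0,0,1]
    - [0,0,0,0,1]
    - [0,0,0,0,1]

```text
clock: 65.9
tcp_pos: [0.5059, 0.1229, 0.0122]
orientation: [0.516, 0.484, 0.515, -0.484]
wrist_force: [-0.6, -0.5, 6.3]
finger_gap: 0.0267
```

```bash
python3 - <<'E'
from h import *
s=dict(env.get_state()); t=np.array(s["tcp_pos"]); print(t,s["finger_gap"],s["wrist_force"]); t[2]+=.12; s["tcp_pos"]=t
plan(.4956,-.3677,.10,-.175,n=11,state=s)
E
```

```text
[0.50586651 0.12291137 0.01218341] 0.02673630403822788 [-0.56931327 -0.5111128   6.3044756 ]
tcp [0.5059 0.1229 0.1322] phi0 0.063 t 65.9 gap 0.0267 F [-0.6 -0.5  6.3]
d world mm [ -10.3 -490.6  -32.2] dphi -0.238 rows 11
[0.29, -0.37, 4.45, 0.022]
[0.29, -0.28, 4.45, 0.022]
[0.29, -0.18, 4.46, 0.022]
[0.29, -0.08, 4.46, 0.022]
[0.29, 0.01, 4.46, 0.022]
[0.29, 0.11, 4.46, 0.022]
[0.29, 0.2, 4.46, 0.022]
[0.29, 0.3, 4.45, 0.022]
[0.29, 0.4, 4.44, 0.022]
[0.29, 0.49, 4.43, 0.022]
[0.29, 0.59, 4.42, 0.022]
```

Emit:
servo_tool:
  moves:
    - [-3,0,0,0,1]
    - [-5,0,0,0,1]
    - [-4,0,0,0,1]
    - [0,-0.37,4.45,0.022,1]
    - [0,-0.28,4.45,0.022,1]
    - [0,-0.18,4.46,0.022,1]
    - [0,-0.08,4.46,0.022,1]
    - [0,0,4.46,0.022,1]
    - [0,0.1,4.46,0.022,1]
    - [0,0.2,4.46,0.022,1]

```text
clock: 67.15
tcp_pos: [0.498, -0.1908, 0.1313]
orientation: [-0.476, -0.522, -0.477, 0.522]
wrist_force: [0.6, 0.1, -1.1]
finger_gap: 0.0263
```

Emit:
servo_tool:
  moves:
    - [0,0.3,4.45,0.022,1]
    - [0,0.4,4.44,0.022,1]
    - [0,0.5,4.43,0.022,1]
    - [1,0.59,4.42,0.02,1]
    - [3,0,0,0,1]
    - [2.5,0,0,0,1]
    - [1,0,0,0,1]
    - [0,0,0,0,1]
    - [0,0,0,0,1]
    - [0,0,0,0,1]

```text
clock: 68.4
tcp_pos: [0.495, -0.3682, 0.0579]
orientation: [0.455, 0.542, 0.453, -0.542]
wrist_force: [-0.4, -0.4, -0.1]
finger_gap: 0.0262
```

```bash
python3 - <<'E'
from h import *
p=cam("wrist");save(p,"w34")
plan(.4956,-.3677,.0104,-.175,n=1)
E
```

```text
tcp [ 0.4949 -0.3681  0.0578] phi0 -0.1767 t 68.45 gap 0.0266 F [-0.  -0.2  0.1]
d world mm [  0.7   0.4 -47.4] dphi 0.0017 rows 1
[4.74, 0.07, -0.05, -0.002]
```

View pics/w34.png

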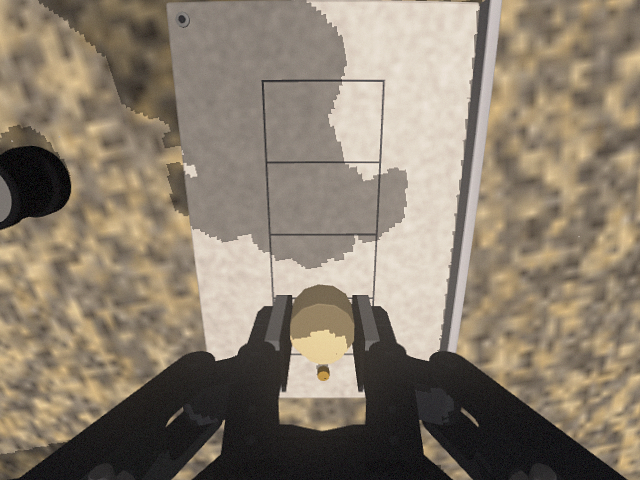

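Emit:
servo_tool:
  moves:
    - [2,0.07,-0.05,0,1]
    - [1.5,0,0,0,1]
    - [0.7,0,0,0,1]
    - [0.4,0,0,0,1]
    - [0,0,0,0,1]
    - [0,0,0,0,1]
    - [0,0,0,0,1]
    - [0,0,0,0,1]
    - [0,0,0,0,1]
    - [0,0,0,0,1]

```text
clock: 69.7
tcp_pos: [0.495, -0.3673, 0.0106]
orientation: [-0.454, -0.542, -0.454, 0.542]
wrist_force: [0.5, -0.1, -0.6]
finger_gap: 0.0264
```

```bash
python3 - <<'E'
from h import *
p=cam("wrist");save(p,"w35")
plan(.4956,-.3677,.0102,-.175,n=1)
E
```

```text
tcp [ 0.495  -0.3673  0.0106] phi0 -0.177 t 69.75 gap 0.0259 F [-0.2 -0.3 -0.2]
d world mm [ 0.6 -0.4 -0.4] dphi 0.002 rows 1
[0.04, 0.07, 0.03, -0.002]
```

View pics/w35.png

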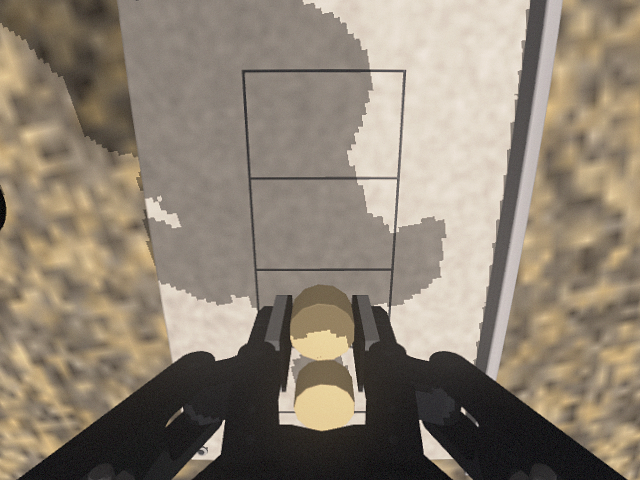

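Emit:
servo_tool:
  moves:
    - [0,0.07,0.04,0,1]
    - [0,0,0,0,1]
    - [0.03,0,0,0,1]
    - [0,0,0,0,1]
    - [0,0,0,0,0.5]
    - [0,0,0,0,0]
    - [0,0,0,0,-0.6]
    - [0,0,0,0,-1]
    - [0,0,0,0,-1]
    - [-3,0,0,0,-1]

```text
clock: 71.0
tcp_pos: [0.4939, -0.3662, 0.0381]
orientation: [-0.452, -0.542, -0.456, 0.542]
wrist_force: [0.2, 0.1, 0.5]
finger_gap: 0.0856
```

```bash
python3 - <<'E'
from h import *
s=dict(env.get_state()); t=np.array(s["tcp_pos"]); print(t,s["finger_gap"]); t[2]+=.10; s["tcp_pos"]=t
plan(.5094,.0825,.10,.063,n=10,state=s)
E
```

```text
[ 0.49388471 -0.36624148  0.03812817] 0.08563394637969152
tcp [ 0.4939 -0.3662  0.1381] phi0 -0.1771 t 71.0 gap 0.0856 F [0.2 0.1 0.5]
d world mm [ 15.5 448.7 -38.1] dphi 0.2401 rows 10
[0.38, -0.64, -4.44, -0.024]
[0.38, -0.53, -4.46, -0.024]
[0.38, -0.42, -4.47, -0.024]
[0.38, -0.32, -4.48, -0.024]
[0.38, -0.21, -4.49, -0.024]
[0.38, -0.1, -4.49, -0.024]
[0.38, 0.01, -4.49, -0.024]
[0.38, 0.11, -4.49, -0.024]
[0.38, 0.22, -4.48, -0.024]
[0.38, 0.33, -4.48, -0.024]
```

Emit:
servo_tool:
  moves:
    - [-5,0,0,0,-1]
    - [-5,0,0,0,-1]
    - [0,-0.64,-4.44,-0.024,-1]
    - [0,-0.53,-4.46,-0.024,-1]
    - [0,-0.42,-4.47,-0.024,-1]
    - [0,-0.32,-4.48,-0.024,-1]
    - [0,-0.21,-4.49,-0.024,-1]
    - [0,-0.1,-4.49,-0.024,-1]
    - [0,0,-4.49,-0.024,-1]
    - [0,0.1,-4.49,-0.024,-1]

```text
clock: 72.25
tcp_pos: [0.5077, -0.0074, 0.1405]
orientation: [0.504, 0.496, 0.504, -0.496]
wrist_force: [0.2, -0.0, 0.6]
finger_gap: 0.0856
```

Emit:
servo_tool:
  moves:
    - [0,0.1,-4.55,-0.024,-1]
    - [1,0.2,-4.6,-0.024,-1]
    - [3,0,0,0,-1]
    - [3,0,0,0,-1]
    - [1,0,0,0,-1]
    - [0,0,0,0,-1]
    - [0,0,0,0,-1]
    - [0,0,0,0,-1]
    - [0,0,0,0,-1]
    - [0,0,0,0,-1]

```text
clock: 73.5
tcp_pos: [0.5085, 0.0827, 0.0606]
orientation: [0.516, 0.484, 0.515, -0.484]
wrist_force: [-0.7, -0.0, -0.2]
finger_gap: 0.0852
```

```bash
python3 - <<'E'
from h import *
plan(.5094,.0825,.0126,.063,n=1)
p=cam("wrist");save(p,"w36")
t=cam("top"); cv2.imwrite("pics/t36.png",cv2.resize(t["pixels"][180:350,180:520],None,fx=2.35,fy=2.35,interpolation=cv2.INTER_CUBIC))
E
```

```text
tcp [0.5085 0.0827 0.0606] phi0 0.0629 t 73.5 gap 0.0852 F [-0.7 -0.  -0.2]
d world mm [  0.9  -0.2 -48. ] dphi 0.0001 rows 1
[4.8, 0.09, 0.03, -0.0]
```

View pics/w36.png

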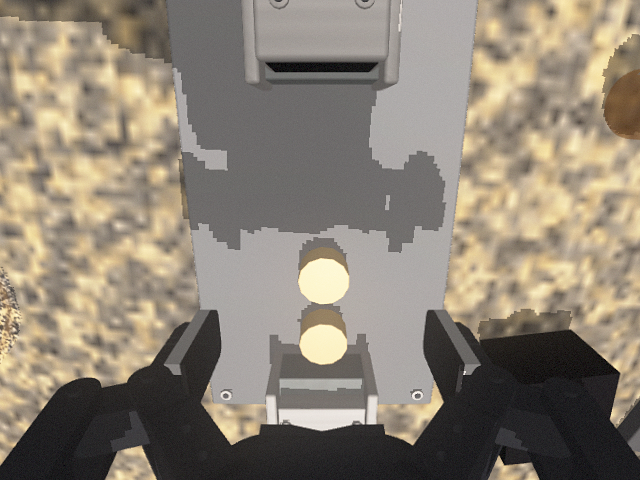

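View pics/t36.png

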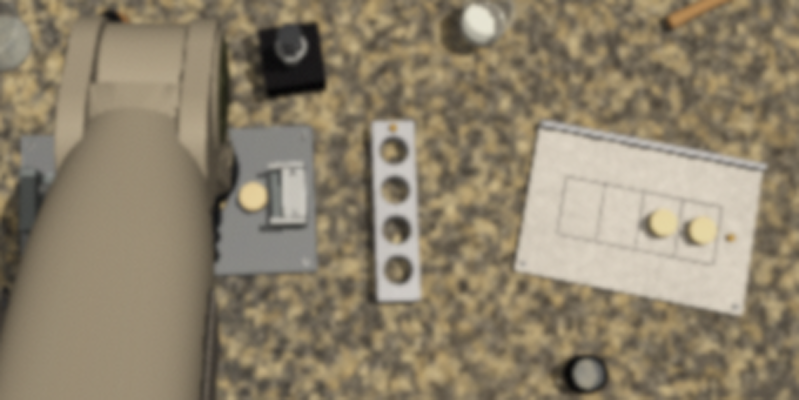

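Emit:
servo_tool:
  moves:
    - [2.5,0.09,0.03,0,-1]
    - [1.5,0,0,0,-1]
    - [0.8,0,0,0,-1]
    - [0,0,0,0,-1]
    - [0,0,0,0,-0.5]
    - [0,0,0,0,0]
    - [0,0,0,0,0.5]
    - [0,0,0,0,1]
    - [0,0,0,0,1]
    - [0,0,0,0,1]

```text
clock: 74.85
tcp_pos: [0.5096, 0.0825, 0.0129]
orientation: [0.516, 0.484, 0.515, -0.484]
wrist_force: [-0.7, -0.3, 5.6]
finger_gap: 0.0262
```

```bash
python3 - <<'E'
from h import *
s=dict(env.get_state()); t=np.array(s["tcp_pos"]); print(t,s["finger_gap"],s["wrist_force"]); t[2]+=.12; s["tcp_pos"]=t
plan(.5026,-.3283,.10,-.175,n=9,state=s)
E
```

```text
[0.50958948 0.08252462 0.01286598] 0.02616525581938912 [-0.68752739 -0.26272538  5.59623714]
tcp [0.5096 0.0825 0.1329] phi0 0.063 t 74.85 gap 0.0262 F [-0.7 -0.3  5.6]
d world mm [  -7.  -410.8  -32.9] dphi -0.238 rows 9
[0.37, -0.37, 4.55, 0.026]
[0.37, -0.24, 4.56, 0.026]
[0.37, -0.12, 4.56, 0.026]
[0.37, -0.0, 4.57, 0.026]
[0.37, 0.12, 4.56, 0.026]
[0.37, 0.24, 4.56, 0.026]
[0.37, 0.36, 4.55, 0.026]
[0.37, 0.48, 4.54, 0.026]
[0.37, 0.6, 4.53, 0.026]
```

Emit:
servo_tool:
  moves:
    - [-3,0,0,0,1]
    - [-5,0,0,0,1]
    - [-4,0,0,0,1]
    - [0,-0.37,4.55,0.026,1]
    - [0,-0.24,4.56,0.026,1]
    - [0,-0.12,4.56,0.026,1]
    - [0,0,4.57,0.026,1]
    - [0,0.12,4.56,0.026,1]
    - [0,0.24,4.56,0.026,1]
    - [0,0.36,4.55,0.026,1]

```text
clock: 76.1
tcp_pos: [0.504, -0.2384, 0.132]
orientation: [0.469, 0.529, 0.469, -0.529]
wrist_force: [0.6, 0.7, -0.5]
finger_gap: 0.026
```

Emit:
servo_tool:
  moves:
    - [0,0.5,4.54,0.026,1]
    - [1,0.65,4.5,0.024,1]
    - [3,0,0,0,1]
    - [2.5,0,0,0,1]
    - [1,0,0,0,1]
    - [2,0,0,0,1]
    - [1,0,0,0,1]
    - [0,0,0,0,1]
    - [0,0,0,0,1]
    - [0,0,0,0,1]

```text
clock: 77.35
tcp_pos: [0.5044, -0.3286, 0.0282]
orientation: [0.457, 0.54, 0.455, -0.54]
wrist_force: [0.1, 0.8, -0.6]
finger_gap: 0.0262
```

```bash
python3 - <<'E'
from h import *
p=cam("wrist");save(p,"w37")
plan(.5026,-.3283,.0108,-.175,n=1)
E
```

```text
tcp [ 0.5043 -0.3285  0.0281] phi0 -0.1689 t 77.4 gap 0.0268 F [ 0.7  0.5 -0.6]
d world mm [ -1.7   0.2 -17.3] dphi -0.0061 rows 1
[1.73, -0.17, 0.01, 0.006]
```

View pics/w37.png

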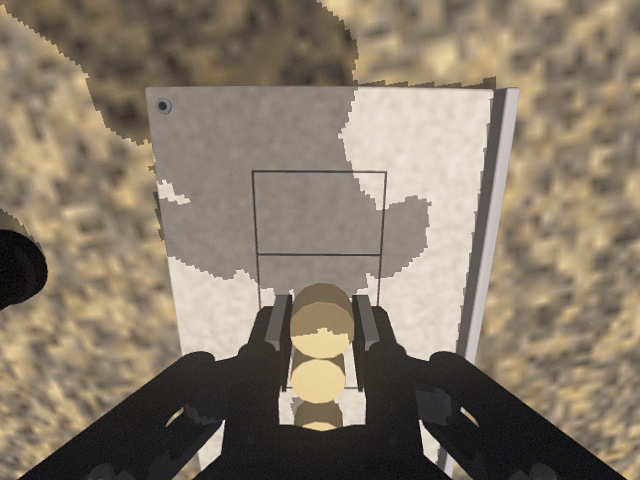

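Emit:
servo_tool:
  moves:
    - [0.6,-0.17,0,0.006,1]
    - [0.6,0,0,0,1]
    - [0.45,0,0,0,1]
    - [0,0,0,0,1]
    - [0,0,0,0,1]
    - [0,0,0,0,1]
    - [0,0,0,0,1]
    - [0,0,0,0,1]
    - [0,0,0,0,1]
    - [0,0,0,0,1]

```text
clock: 78.65
tcp_pos: [0.5018, -0.3276, 0.0109]
orientation: [-0.454, -0.542, -0.455, 0.542]
wrist_force: [-2.3, 1.8, 5.7]
finger_gap: 0.0262
```

```bash
python3 - <<'E'
from h import *
plan(.5026,-.3283,.0108,-.175,n=1)
E
```

```text
tcp [ 0.5018 -0.3276  0.0109] phi0 -0.175 t 78.65 gap 0.0262 F [-2.3  1.8  5.7]
d world mm [ 0.8 -0.7 -0.1] dphi 0.0 rows 1
[0.01, 0.09, 0.05, -0.0]
```

Emit:
servo_tool:
  moves:
    - [-0.08,0,0,0,1]
    - [0,0.09,0.06,0,1]
    - [0,0,0,0,1]
    - [0.06,0,0,0,1]
    - [0,0,0,0,0.5]
    - [0,0,0,0,0]
    - [0,0,0,0,-0.6]
    - [0,0,0,0,-1]
    - [0,0,0,0,-1]
    - [-3,0,0,0,-1]

```text
clock: 79.9
tcp_pos: [0.5011, -0.3271, 0.0389]
orientation: [-0.452, -0.541, -0.456, 0.542]
wrist_force: [-0.2, -0.4, 0.5]
finger_gap: 0.0856
```

```bash
python3 - <<'E'
from h import *
s=dict(env.get_state()); t=np.array(s["tcp_pos"]); print(t,s["finger_gap"]); t[2]+=.10; t[:2]=[.5026,-.3283]; s["tcp_pos"]=t
plan(.5117,.0428,.10,.063,n=8,state=s)
E
```

```text
[ 0.50112358 -0.32712324  0.03891069] 0.08563921024691747
tcp [ 0.5026 -0.3283  0.1389] phi0 -0.1751 t 79.9 gap 0.0856 F [-0.2 -0.4  0.5]
d world mm [  9.1 371.1 -38.9] dphi 0.2381 rows 8
[0.49, -0.7, -4.59, -0.03]
[0.49, -0.56, -4.61, -0.03]
[0.49, -0.42, -4.62, -0.03]
[0.49, -0.28, -4.63, -0.03]
[0.49, -0.15, -4.64, -0.03]
[0.49, -0.01, -4.64, -0.03]
[0.49, 0.13, -4.64, -0.03]
[0.49, 0.27, -4.63, -0.03]
```

Emit:
servo_tool:
  moves:
    - [-5,0,0,0,-1]
    - [-5,0,0,0,-1]
    - [0,-0.7,-4.59,-0.03,-1]
    - [0,-0.56,-4.61,-0.03,-1]
    - [0,-0.42,-4.62,-0.03,-1]
    - [0,-0.28,-4.63,-0.03,-1]
    - [0,-0.15,-4.64,-0.03,-1]
    - [0,0,-4.64,-0.03,-1]
    - [0,0.13,-4.64,-0.03,-1]
    - [0,0.27,-4.63,-0.028,-1]

```text
clock: 81.15
tcp_pos: [0.5117, 0.0441, 0.1412]
orientation: [0.516, 0.484, 0.516, -0.484]
wrist_force: [-0.0, -0.2, 0.1]
finger_gap: 0.0854
```

Emit:
servo_tool:
  moves:
    - [3,0,0,0,-1]
    - [3,0,0,0,-1]
    - [2,0,0,0,-1]
    - [0,0,0,0,-1]
    - [0,0,0,0,-1]
    - [0,0,0,0,-1]
    - [0,0,0,0,-1]
    - [0,0,0,0,-1]
    - [0,0,0,0,-1]
    - [0,0,0,0,-1]

```text
clock: 82.4
tcp_pos: [0.5117, 0.0426, 0.061]
orientation: [0.516, 0.484, 0.515, -0.484]
wrist_force: [-0.4, 1.4, 0.4]
finger_gap: 0.0853
```

```bash
python3 - <<'E'
from h import *
plan(.5117,.0428,.0128,.063,n=1)
p=cam("wrist");save(p,"w38")
t=cam("top"); cv2.imwrite("pics/t38.png",cv2.resize(t["pixels"][180:350,180:520],None,fx=2.35,fy=2.35,interpolation=cv2.INTER_CUBIC))
E
```

```text
tcp [0.5117 0.0426 0.061 ] phi0 0.063 t 82.4 gap 0.0853 F [-0.4  1.4  0.4]
d world mm [ -0.    0.2 -48.2] dphi -0.0 rows 1
[4.82, -0.0, -0.02, 0.0]
```

View pics/w38.png

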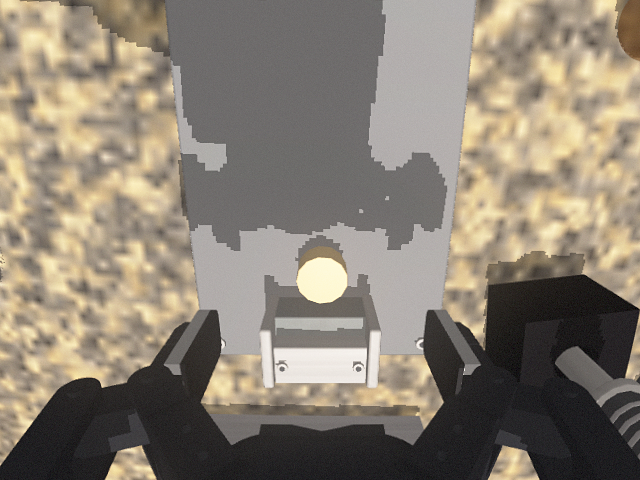

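View pics/t38.png

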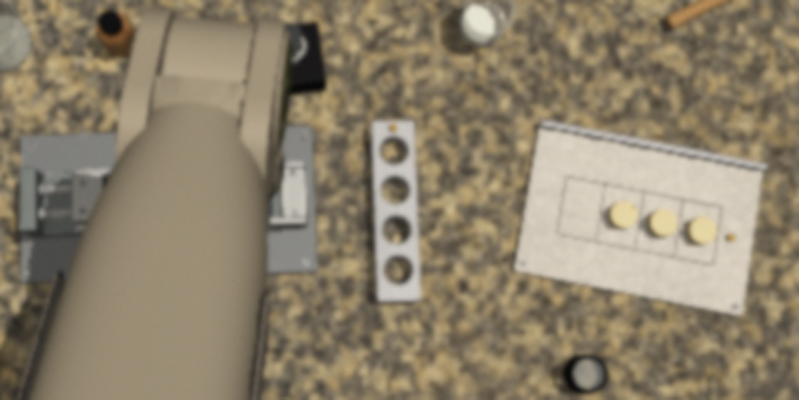

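Emit:
servo_tool:
  moves:
    - [2.5,0,-0.02,0,-1]
    - [1.5,0,0,0,-1]
    - [0.8,0,0,0,-1]
    - [0,0,0,0,-1]
    - [0,0,0,0,-0.5]
    - [0,0,0,0,0]
    - [0,0,0,0,0.5]
    - [0,0,0,0,1]
    - [0,0,0,0,1]
    - [0,0,0,0,1]

```text
clock: 83.75
tcp_pos: [0.5122, 0.0427, 0.0136]
orientation: [0.516, 0.484, 0.515, -0.484]
wrist_force: [-0.9, -0.1, 6.5]
finger_gap: 0.0267
```

```bash
python3 - <<'E'
from h import *
s=dict(env.get_state()); t=np.array(s["tcp_pos"]); print(t,s["finger_gap"],s["wrist_force"]); t[2]+=.12; s["tcp_pos"]=t
plan(.5096,-.2889,.10,-.175,n=7,state=s)
E
```

```text
[0.51222889 0.04271193 0.01357907] 0.026668351712210533 [-0.93186003 -0.11787597  6.48889043]
tcp [0.5122 0.0427 0.1336] phi0 0.063 t 83.75 gap 0.0267 F [-0.9 -0.1  6.5]
d world mm [  -2.6 -331.6  -33.6] dphi -0.238 rows 7
[0.48, -0.34, 4.73, 0.034]
[0.48, -0.17, 4.73, 0.034]
[0.48, -0.01, 4.74, 0.034]
[0.48, 0.15, 4.74, 0.034]
[0.48, 0.31, 4.73, 0.034]
[0.48, 0.47, 4.71, 0.034]
[0.48, 0.63, 4.7, 0.034]
```

Emit:
servo_tool:
  moves:
    - [-3,0,0,0,1]
    - [-5,0,0,0,1]
    - [-4,0,0,0,1]
    - [0,-0.34,4.73,0.034,1]
    - [0,-0.17,4.73,0.034,1]
    - [0,0,4.74,0.034,1]
    - [0,0.15,4.74,0.034,1]
    - [0,0.31,4.73,0.034,1]
    - [0,0.47,4.71,0.034,1]
    - [0,0.62,4.7,0.034,1]

```text
clock: 85.0
tcp_pos: [0.5089, -0.2904, 0.1326]
orientation: [-0.454, -0.542, -0.454, 0.542]
wrist_force: [0.6, 0.3, -0.5]
finger_gap: 0.0262
```

Emit:
servo_tool:
  moves:
    - [4,0,0,0,1]
    - [3,0,0,0,1]
    - [2,0,0,0,1]
    - [1.5,0,0,0,1]
    - [0,0,0,0,1]
    - [0,0,0,0,1]
    - [0,0,0,0,1]
    - [0,0,0,0,1]
    - [0,0,0,0,1]
    - [0,0,0,0,1]

```text
clock: 86.25
tcp_pos: [0.5093, -0.289, 0.0282]
orientation: [-0.455, -0.542, -0.454, 0.542]
wrist_force: [0.1, -0.6, 0.6]
finger_gap: 0.0264
```

```bash
python3 - <<'E'
from h import *
p=cam("wrist");save(p,"w39")
plan(.5096,-.2889,.0116,-.175,n=1)
E
```

```text
tcp [ 0.5093 -0.289   0.0281] phi0 -0.175 t 86.3 gap 0.0263 F [-0.2 -0.2 -0.2]
d world mm [  0.3   0.1 -16.5] dphi 0.0 rows 1
[1.65, 0.03, -0.01, -0.0]
```

View pics/w39.png

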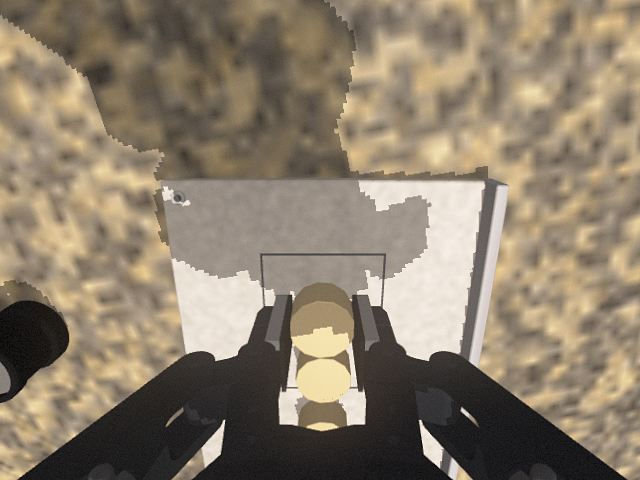

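Emit:
servo_tool:
  moves:
    - [0.6,0.05,0.0,0,1]
    - [0.6,0,0,0,1]
    - [0.4,0,0,0,1]
    - [0,0,0,0,1]
    - [0,0,0,0,1]
    - [0,0,0,0,1]
    - [0,0,0,0,1]
    - [0,0,0,0,1]
    - [0,0,0,0,1]
    - [0,0,0,0,1]

```text
clock: 87.55
tcp_pos: [0.5098, -0.2891, 0.012]
orientation: [-0.454, -0.542, -0.454, 0.542]
wrist_force: [-1.1, -0.4, -0.2]
finger_gap: 0.0262
```

```bash
python3 - <<'E'
from h import *
plan(.5096,-.2889,.0116,-.175,n=1)
E
```

```text
tcp [ 0.5098 -0.2891  0.012 ] phi0 -0.1751 t 87.55 gap 0.0262 F [-1.1 -0.4 -0.2]
d world mm [-0.2  0.2 -0.4] dphi 0.0001 rows 1
[0.04, -0.02, -0.02, -0.0]
```

Release, rise and back off to look at the whole row.

Emit:
servo_tool:
  moves:
    - [0.04,0,0,0,1]
    - [0,0,0,0,1]
    - [0,0,0,0,0.5]
    - [0,0,0,0,0]
    - [0,0,0,0,-0.6]
    - [0,0,0,0,-1]
    - [0,0,0,0,-1]
    - [-3,0,0,0,-1]
    - [-5,0,0,0,-1]
    - [-5,0,0,0,-1]

```text
clock: 88.8
tcp_pos: [0.5094, -0.2888, 0.1427]
orientation: [-0.454, -0.542, -0.455, 0.542]
wrist_force: [-0.4, -0.5, -0.6]
finger_gap: 0.0855
```

Emit:
servo_tool:
  moves:
    - [-4,0,2,0,-1]
    - [-2,0,3,0,-1]
    - [0,0,1,0,-1]
    - [0,0,0,0,-1]
    - [0,0,0,0,-1]
    - [0,0,0,0,-1]
    - [0,0,0,0,-1]
    - [0,0,0,0,-1]
    - [0,0,0,0,-1]
    - [0,0,0,0,-1]

```text
clock: 90.05
tcp_pos: [0.4993, -0.3481, 0.2016]
orientation: [-0.454, -0.542, -0.454, 0.542]
wrist_force: [0.7, -0.1, -0.3]
finger_gap: 0.0854
```

```bash
python3 - <<'E'
from h import *
st()
p=cam("wrist");save(p,"w40")
cv2.imwrite("pics/z40.png",cv2.resize(p["pixels"][120:300,270:390],None,fx=5,fy=3.3,interpolation=cv2.INTER_CUBIC))
E
```

```text
t 90.05 tcp [ 0.4993 -0.3481  0.2016] gap 0.0854 F [ 0.7 -0.1 -0.3]
q [-0.741  0.388  0.081  1.264 -0.     1.005]
[[ 0.     0.985 -0.174]
 [-0.    -0.174 -0.985]
 [-1.     0.     0.   ]]
```

View pics/w40.png

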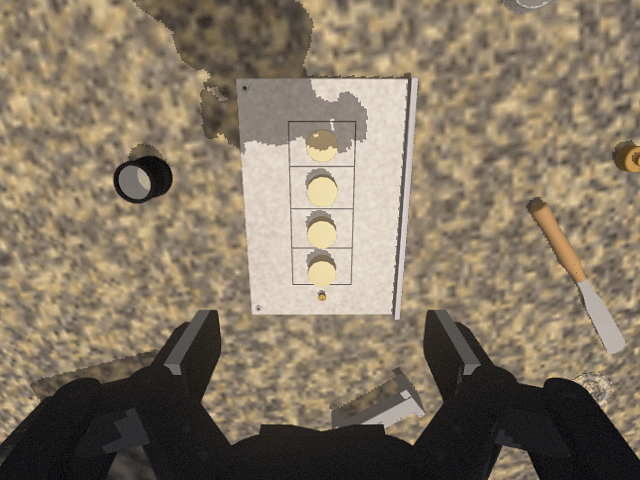

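View pics/z40.png

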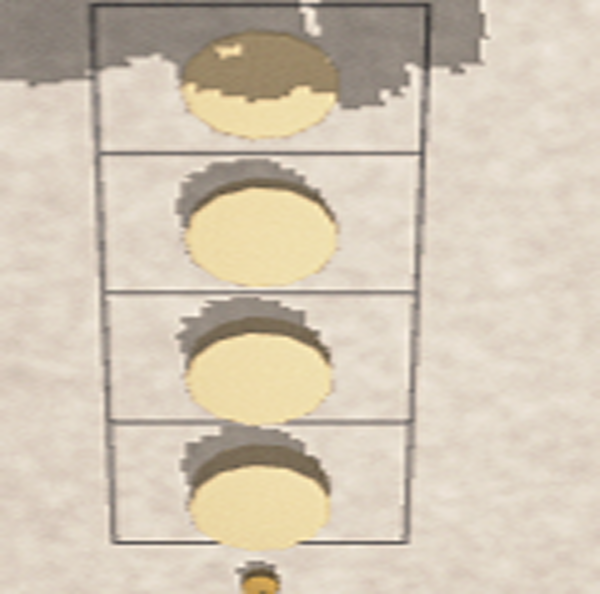

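```bash
python3 - <<'E'
from h import *
p=cam("wrist")
F=lambda u,z:onz(p,(270+u[0]/5-.4,120+u[1]/3.3-.35),z)[:2]
L=[(92,4),(99,153),(105,292),(110,422),(114,542)];R_=[(430,5),(424,153),(417,292.5),(411,423),(407,543)]
m=np.array([(F(a,.008)+F(b,.008))/2 for a,b in zip(L,R_)]); bays=(m[1:]+m[:-1])/2  # 4,3,2,1
d=m[0]-m[-1]; ey=d/np.linalg.norm(d); ex=np.array([ey[1],-ey[0]])
P=[F(u,.026) for u in [(260,84),(262.5,236),(259.5,378.5),(260,507.5)]]
for i,b,q in zip((4,3,2,1),bays,P): print(i,np.round([(q-b)@ex*1e3,(q-b)@ey*1e3],2))
E
```

```text
4 [-0.21  0.18]
3 [0.23 0.03]
2 [-0.22 -0.36]
1 [-0.09  0.08]
```

Emit:
servo_tool:
  moves:
    - [-4,0,0,0,-1]
    - [-4,-3,2,0,-1]
    - [0,-4,4,0,-1]
    - [0,-4,4,0,-1]
    - [0,-3,3,0,-1]
    - [0,0,0,0,-1]
    - [0,0,0,0,-1]
    - [0,0,0,0,-1]
    - [0,0,0,0,-1]
    - [0,0,0,0,-1]

```text
clock: 91.4
tcp_pos: [0.3394, -0.4513, 0.2816]
orientation: [0.455, 0.541, 0.455, -0.541]
wrist_force: [-0.4, 0.1, 0.2]
finger_gap: 0.0854
```

```bash
python3 - <<'E'
from h import *
st()
t=cam("top"); save(t,"t41"); s=cam("scene"); save(s,"s41")
E
```

```text
t 91.4 tcp [ 0.3394 -0.4513  0.2816] gap 0.0854 F [-0.4  0.1  0.2]
q [-1.068  0.285  0.13   1.415  0.     0.676]
[[ 0.     0.985 -0.173]
 [-0.    -0.173 -0.985]
 [-1.     0.    -0.   ]]
```

View pics/t41.png

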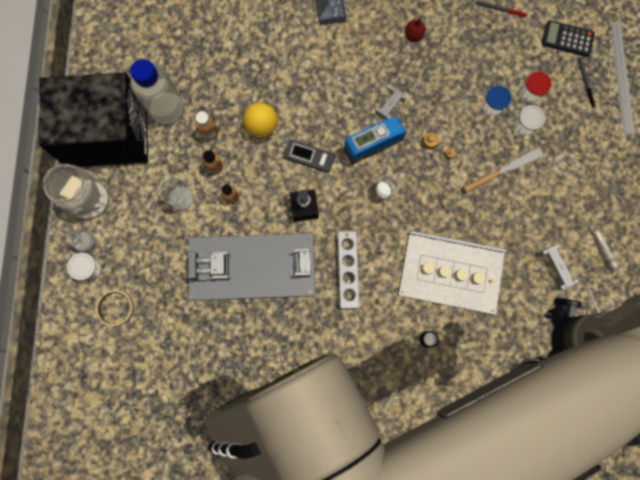

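View pics/s41.png

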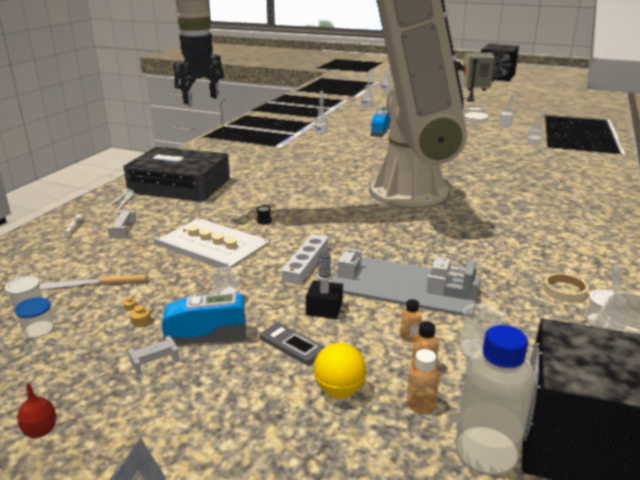

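Emit:
servo_tool:
  moves:
    - [0,0,0,0,-1]
    - [0,0,0,0,-1]
    - [0,0,0,0,-1]
    - [0,0,0,0,-1]
    - [0,0,0,0,-1]
    - [0,0,0,0,-1]
    - [0,0,0,0,-1]
    - [0,0,0,0,-1]
    - [0,0,0,0,-1]
    - [0,0,0,0,-1]

```text
clock: 92.75
tcp_pos: [0.3388, -0.4517, 0.2816]
orientation: [-0.454, -0.542, -0.454, 0.542]
wrist_force: [0.5, -0.3, -0.6]
finger_gap: 0.0856
```

```bash
python3 - <<'E'
from h import *
a=cv2.imread("pics/t41.png"); t=cam("top"); save(t,"t42")
d=np.abs(a.astype(int)-t["pixels"]).max(2)[220:330,180:520]; print(d.max(),(d>60).sum())
cv2.imwrite("pics/t42z.png",cv2.resize(t["pixels"][180:350,180:520],None,fx=2.35,fy=2.35,interpolation=cv2.INTER_CUBIC))
E
```

```text
15 0
```

View pics/t42z.png

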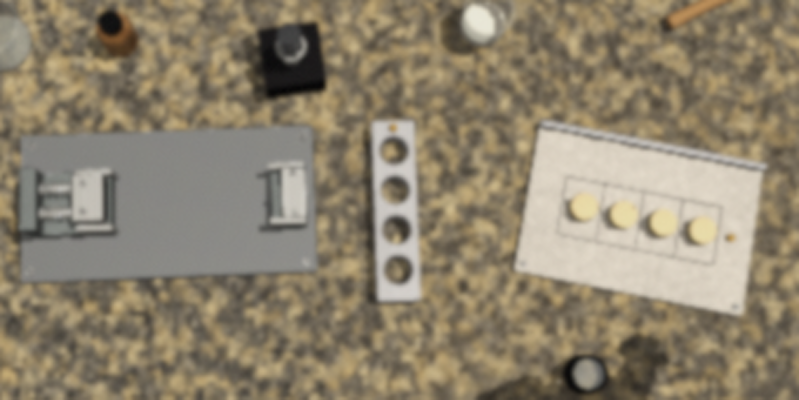

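The picture shows the four buttons one per bay on the board, the empty bar beside the stand, and the drift upright in its holder. Nothing has moved, so I'm handing in.

```bash
python3 - <<'E'
from h import *
print(order.hand_in())
E
```

```text
the job is handed in; nothing more can be done
None
```

The job is done and handed in at about 93 s of the 210 s allowed; no verdict was reported.

- **Clamping and demoulding:** I loaded the bar against the sprung carriage and let it clamp, then drove all four buttons out with the drift. None was missing from its bore.
- **Drift and bar:** The drift is back upright in its holder. The empty bar lies flat on the bench about 5 cm off the stop end of the stand.
- **Buttons:** Buttons 1 to 4 lie flat in bays 1 to 4. My last wrist-camera check put each within about 0.4 mm of its bay centre.
- **Surroundings:** The last overhead and room pictures show the glassware, bottles and loupe where they started, judged by eye. No button was knocked aside that I saw, and two overhead pictures about 1.3 s apart before hand-in showed no change.
- **Disagreement:** The wrist camera read positions about 2 mm off in x and 1 mm off in y compared with the arm. I corrected for this throughout. The bay check is not affected, because it compares the buttons with the drawn lines in one picture.

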